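# Load the battery packs on the test board

### The job

Take the lid off the blue bin and lay it flat in the middle of the cork mat, let it go, then slide every battery pack from the bin into a shoe of its own on the test board, fully home so that the brass catch clicks up behind it. Only when all the packs are in, throw the red toggle switch right over to the far side, and finish with the lid lying flat and square on the bin again so that it covers it. Leave the glass globe and the spirit level where they stand.

Things in the scene. Friction and masses are not known exactly. Their poses are not given: they have to be found in the camera images.
- board: fixed plywood test board 190 x 340 x 16 mm; origin at the centre of its underside, x = sliding direction. Three shoes 82 mm apart along y, at +y a red toggle switch. Shoe: floor 22 mm above the bench; two black side walls 39.6 mm apart with inward lips (30 mm between them, underside 7.8, top 10.8 mm above the floor), so a pack's foot goes in only by sliding from the open -x end
- home0 (a point): home point of shoe 0, on the shoe's floor, axes as the board's: the pack's origin lies here when the pack is fully home against the end stop (22 mm tall, its face 22 mm beyond this point). A clicked-in pack may rest up to 2.5 mm short. Floor level; the side walls and lips run from 53 mm before this point to the end stop. x is the sliding direction
- home1 (a point): home point of shoe 1, on the shoe's floor, axes as the board's: the pack's origin lies here when the pack is fully home against the end stop (22 mm tall, its face 22 mm beyond this point). A clicked-in pack may rest up to 2.5 mm short. Floor level; the side walls and lips run from 53 mm before this point to the end stop. x is the sliding direction
- home2 (a point): home point of shoe 2, on the shoe's floor, axes as the board's: the pack's origin lies here when the pack is fully home against the end stop (22 mm tall, its face 22 mm beyond this point). A clicked-in pack may rest up to 2.5 mm short. Floor level; the side walls and lips run from 53 mm before this point to the end stop. x is the sliding direction
- entry0 (a point): point on the bare front apron of shoe 0, 98 mm before home0 (board's -x side): a pack set down with its origin here, square to the board, stands flat on the apron and is in line for sliding in along +x. The apron runs from 28 mm before to 27 mm beyond this point; flared guides follow, then the side walls
- entry1 (a point): point on the bare front apron of shoe 1, 98 mm before home1 (board's -x side): a pack set down with its origin here, square to the board, stands flat on the apron and is in line for sliding in along +x. The apron runs from 28 mm before to 27 mm beyond this point; flared guides follow, then the side walls
- entry2 (a point): point on the bare front apron of shoe 2, 98 mm before home2 (board's -x side): a pack set down with its origin here, square to the board, stands flat on the apron and is in line for sliding in along +x. The apron runs from 28 mm before to 27 mm beyond this point; flared guides follow, then the side walls
- catch0 (a joint): brass sprung catch in the floor of shoe 0: a ramp 16 mm wide that stands 3 mm proud. m pressed down: 0 = up, up to 0.004. A pack sliding in presses it down (about 2 to 4 N on the way), and it springs up behind the pack's foot in the last 2.5 mm of travel; it then stops the pack sliding back
- catch1 (a joint): brass sprung catch in the floor of shoe 1: a ramp 16 mm wide that stands 3 mm proud. m pressed down: 0 = up, up to 0.004. A pack sliding in presses it down (about 2 to 4 N on the way), and it springs up behind the pack's foot in the last 2.5 mm of travel; it then stops the pack sliding back
- catch2 (a joint): brass sprung catch in the floor of shoe 2: a ramp 16 mm wide that stands 3 mm proud. m pressed down: 0 = up, up to 0.004. A pack sliding in presses it down (about 2 to 4 N on the way), and it springs up behind the pack's foot in the last 2.5 mm of travel; it then stops the pack sliding back
- toggle (a joint): toggle switch lever on the board, rad: 0 = off, leaning about 0.5 rad towards the board's -x; 1.0 = on, leaning as far towards +x. It turns about the board's y axis, stays where it is left, and takes a few N at the tip. On counts from 0.85
- toggle_tip (a point): tip of the red toggle lever, which sticks up 55 mm from its pivot; a shut gripper can push it over from the -x side, 10 to 20 mm below the tip
- bin: fixed blue open-topped plastic bin, outside 220 (x) x 130 (y) x 60 mm tall, walls and floor 4 mm; origin at the centre of its underside. The packs stand in it on their feet, under the lid
- bin_rim (a point): centre of the bin's mouth, at rim height (60 mm above the bench); axes as the bin's
- lid: loose flat grey lid 240 (x) x 150 (y) x 5 mm, 0.22 kg, lying on the bin's rim with no lip or catch; origin at the centre of its underside. In the middle a round black knob 28 mm across (22 mm at its neck) stands 34 mm tall above the lid's upper face
- lid_knob (a point): middle of the lid's knob, 26 mm above the lid's underside
- mat: fixed cork mat 270 x 180 x 3 mm on the bench, at the other side of the board from the bin; origin at the centre of its underside
- pack0: white battery pack with a green band, 0.1 to 0.2 kg: body 40 (x) x 25 (y) mm on a black foot 44 (x) x 36 (y) x 5 mm, 50 mm tall in all; origin at the centre of the foot's underside. The same either way round (half a turn about z). Two or three packs are present; None when absent
- pack1: white battery pack with a green band, 0.1 to 0.2 kg: body 40 (x) x 25 (y) mm on a black foot 44 (x) x 36 (y) x 5 mm, 50 mm tall in all; origin at the centre of the foot's underside. The same either way round (half a turn about z). Two or three packs are present; None when absent
- pack2: white battery pack with a green band, 0.1 to 0.2 kg: body 40 (x) x 25 (y) mm on a black foot 44 (x) x 36 (y) x 5 mm, 50 mm tall in all; origin at the centre of the foot's underside. The same either way round (half a turn about z). Two or three packs are present; None when absent
- globe: bystander: frosted glass globe, 106 mm across and 112 mm tall, standing on its collar beyond the board, to be left alone; origin under its centre
- level: bystander: aluminium spirit level 22 x 200 x 40 mm standing on edge beyond the board, to be left alone; origin at the centre of its underside

How it is judged:
By the outcome, as a careful person would: the job done as asked, in the order asked, and still so for the second after the job is handed in, with the robot touching nothing.
Of pack0, pack1, pack2 only 2 to 3 are there at a start; the rules pass over those that are not, and their reading is None.
At some moment in a run one of lid may be knocked a few centimetres aside while the robot is not near it.
It also fails if it takes over 210 s, if anything falls off the work surface, if the arm or the gripper's body presses on something with over 40 N, if the wrist force passes 120 N, or if a joint passes its speed limit or range.

### The arm

A 6-joint arm with a two-finger parallel gripper is mounted at the origin on the work surface. World frame = base frame: x ahead of the robot, y to its left, z up, the work surface at z = 0. Lengths are in m, angles in degrees, forces in N, time in s.
With the tool pointing down it reaches from about 0.35 to 0.875 m from the base axis. Payload 4.2 kg.
Tool frame: the origin (TCP) lies midway between the tips of the shut fingers; the grasp point (between the pads) lies r.grasp_offset behind it (r.grasp_offset is the distance from the TCP to the grasp point, in m); z points along the fingers, y is the direction in which the jaws open and shut (so a half turn about z gives the same grasp; the last joint's range is limited). The gripper opens to 87 mm and grips with 3 to 60 N. Pads are 19 mm wide; open, the fingers measure 117 mm over their backs; the gripper's body (75 mm by 190 mm) begins 51 mm behind the grasp point.
Start: joints at [-52.162, 22.042, 0.453, 0, -68.411, -14.817], TCP at [0.244, -0.575, 0.223] pointing down, gripper open.
Joint ranges: [-179.83, 179.83], [-69.29, 118.12], [-61.27, 80.66], [-181.25, 117.63], [-171.15, -9.14], [-177.46, 177.46]. Speed limits (degrees/s): [159.86, 159.86, 180, 180, 180, 180].

### API

Orientations are given as a 3x3 rotation matrix whose columns are the frame's x, y, z axes.
In Python, from station import sense, optics, r gives the robot as it stands. The module is installed in compiled form; this text tells all that it offers.
- The arm moves only by the tool servo_tool, never from a script. Its argument "deltas" is a list of rows, each an object with "slide": the shift along the tool's x, y, z in units of 25 mm (1.0 is 25 mm), a list of three; "spin": the turn about the tool's z in units of 8 degrees (1.0 is 8 degrees). A call has 1 to 10 rows; each row shifts and turns the pose as measured when the row begins, along the tool's axes as they then stand; what a row does not reach is not made up. A row lasts 1/10 s, in which the tool goes at most 50 mm and 8.59 degrees, less where a joint would pass 70% of its speed; a pose out of reach is approached as far as the arm can. A call is refused whole if a number of a shift passes 1 or a number of a turn 1, either way. A call with a gripper value outside its range is refused whole. "gripper" is the closure in counts, from 0 (fully open) to 255 (shut), set as the call begins (left out, the last holds). The fingers move at their own pace and stop on an object; the grip force is fixed at half the most. Time passes only in rows, so rows that do not move let the fingers close. It gives the time, the measured TCP pose, the force and the opening at its end, in the units of the state.
- sense(): the state, without advancing time (a new reading comes with each control period).
- optics.capture(name): name is "scene" or "side" or "wrist"; returns a dict with "frame" (400x640x3 uint8, red, green, blue), "camera_matrix" (3x3 intrinsics, pixels), "k1" (the pictures are not rectified: a ray, as slopes to the right and down, at radius r is drawn at 1 + k1 r^2 times it, then the intrinsics apply), "eye" and "rotation" of the camera in the world. Camera axes: x right, y down, z forward; pixel columns grow to the right and rows downward; lengths in m; the calibration is good to about 2 mm. A picture is of the moment at which its call begins. There is no depth.
- r.finish_job(): hands the job in, once; it reports no verdict.
The state is a dict: "time_s": time; "joints": joint angles; "joint_velocities": joint speeds; "effort": joint torques, N m; "tcp_pos": TCP position; "ee_rot": TCP orientation; "wrist_force": force on the tool from outside, world axes, zero at the start; "moment": the same for the moment, N m; "gripper_width": opening from 0.0 (shut) to 1.0 (fully open).
Only numpy, scipy, OpenCV 4.12 (cv2) and the standard library are available. Lean on these libraries where they do the work, as an engineer would, in place of code of your own. Each camera call takes 0.05 s, during which the arm holds its last target.

## Working session

There is one attempt and no reset: what is moved stays moved. The work goes in short steps, Python scripts to look and compute and a tool call to move; the robot and the scene stay as the last step left them, time stands still between calls to the robot, and variables do not carry over. Pictures are saved under pics/ and viewed, and the job is handed in when it is done.

Besides the shell and the picture viewer there is one more tool, called after "Request:" in YAML: its name, and indented under it one key for each argument. servo_tool: Moves the arm, as the interface text tells. Its arguments: {"type":"object","properties":{"deltas":{"type":"array"},"gripper":{"type":"number"}},"required":["deltas"]}

```bash
mkdir -p pics
cat > h.py <<'E'
import numpy as np, cv2
from station import sense, optics, r
def cap(name, fn=None):
    c=optics.capture(name)
    if fn: cv2.imwrite('pics/'+fn, c['frame'][:,:,::-1])
    np.savez('cam_%s.npz'%name, **{k:np.array(v) for k,v in c.items()})
    return c
def load(name): return dict(np.load('cam_%s.npz'%name))
def ray(c,u,v):
    K=np.array(c['camera_matrix']);k1=float(c['k1'])
    p=np.array([(u-K[0,2])/K[0,0],(v-K[1,2])/K[1,1]]);q=p.copy()
    for _ in range(30): q=p/(1+k1*(q@q))
    d=np.array(c['rotation'])@np.array([q[0],q[1],1]);return np.array(c['eye']),d
def at(c,u,v,z):
    e,d=ray(c,u,v);return e+d*(z-e[2])/d[2]
def proj(c,P):
    q=np.array(c['rotation']).T@(np.array(P)-np.array(c['eye']))
    s=q[:2]/q[2];s=s*(1+float(c['k1'])*(s@s));K=np.array(c['camera_matrix'])
    return np.array([K[0,0]*s[0]+K[0,2],K[1,1]*s[1]+K[1,2]])
E
python3 - <<'E'
from h import *
np.set_printoptions(precision=4,suppress=True)
for n in ['scene','side','wrist']:
    c=cap(n,n+'0.png');print(n,c['camera_matrix'],c['k1'],c['eye'],c['rotation'])
print(sense());print(r.grasp_offset)
E
```

```text
scene [[486.9172   0.     322.8015]
 [  0.     486.9172 200.6947]
 [  0.       0.       1.    ]] -0.13245506480306957 [1.0795 0.8325 0.777 ] [[-0.851   0.3035 -0.4286]
 [ 0.5252  0.4981 -0.69  ]
 [ 0.0041 -0.8123 -0.5833]]
side [[375.6018   0.     323.0116]
 [  0.     375.6018 204.0654]
 [  0.       0.       1.    ]] -0.05333467815378783 [ 0.3892 -0.4841  0.7504] [[ 0.9402 -0.2625  0.217 ]
 [-0.3405 -0.7305  0.592 ]
 [ 0.0031 -0.6305 -0.7762]]
wrist [[313.4526   0.     327.2117]
 [  0.     313.4526 197.5724]
 [  0.       0.       1.    ]] -0.04388083624467106 [ 0.1716 -0.6063  0.3836] [[-0.3915  0.8809  0.266 ]
 [ 0.9202  0.3744  0.1145]
 [ 0.0013  0.2896 -0.9571]]
{'time_s': 0.15, 'joints': array([-52.1626,  22.0793,   0.397 ,  -0.0204, -68.4109, -14.8172]), 'joint_velocities': array([ 0.0531, -0.163 ,  0.3224,  0.0898, -0.0455, -0.0462]), 'effort': array([ -0.0002, -39.1051,  18.7588,   4.2223,   0.0124,  -0.0001]), 'tcp_pos': array([ 0.2442, -0.5748,  0.2217]), 'ee_rot': array([[-0.9204, -0.3909, -0.0007],
       [-0.3909,  0.9204,  0.0015],
       [ 0.0001,  0.0017, -1.    ]]), 'wrist_force': array([-0.2684,  0.0359, -0.4851]), 'moment': array([-0.0165, -0.0617,  0.0218]), 'gripper_width': 1.0021984864147429}
0.0187
```

View pics/scene0.png

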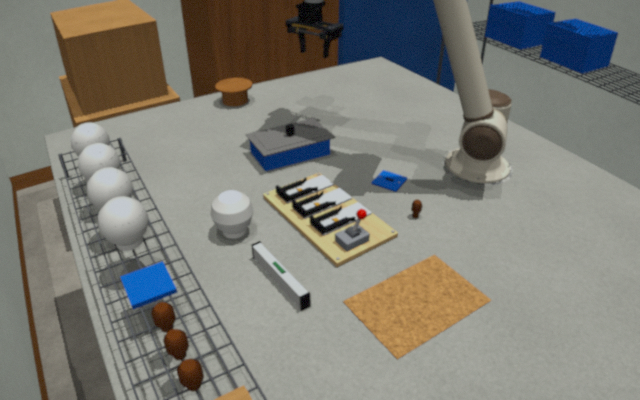

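View pics/side0.png

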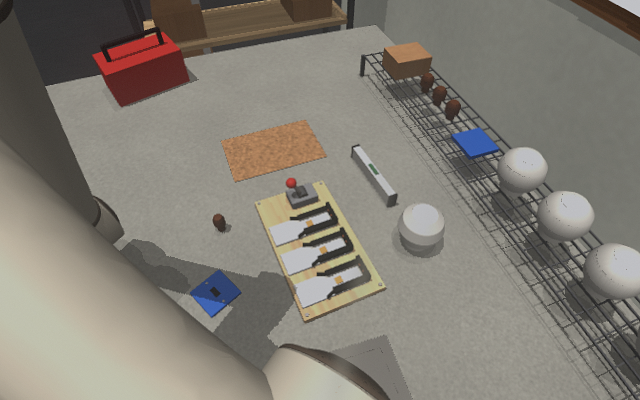

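View pics/wrist0.png

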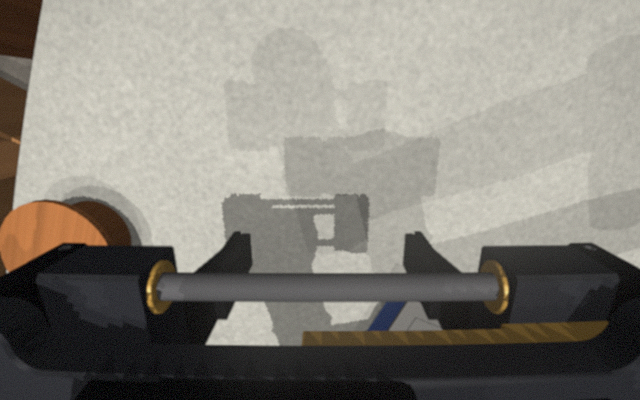

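The scene shows the lidded bin around (290,145), the board around (330,215) and the mat around (417,303). I'll enlarge crops for corner readings.

```bash
cat >> h.py <<'E'
def crop(c,u0,v0,u1,v1,s,fn):
    f=np.array(c['frame'])[v0:v1,u0:u1,::-1]
    f=cv2.resize(np.ascontiguousarray(f),None,fx=s,fy=s,interpolation=cv2.INTER_CUBIC)
    for u in range((u0+9)//10*10,u1,10):
        cv2.line(f,((u-u0)*s,0),((u-u0)*s,8 if u%50 else 20),(0,0,255),1)
        if u%20==0: cv2.putText(f,str(u),((u-u0)*s+2,20),0,.4,(0,0,255),1)
    for v in range((v0+9)//10*10,v1,10):
        cv2.line(f,(0,(v-v0)*s),(8 if v%50 else 20,(v-v0)*s),(0,0,255),1)
        if v%20==0: cv2.putText(f,str(v),(2,(v-v0)*s-2),0,.4,(0,0,255),1)
    cv2.imwrite('pics/'+fn,f)
E
python3 - <<'E'
from h import *
c=load('scene')
crop(c,240,115,340,175,8,'s_bin.png')
crop(c,255,165,405,275,5,'s_board.png')
crop(c,335,250,495,360,5,'s_mat.png')
c=load('side')
crop(c,215,115,405,325,4,'d_board.png')
E
```

```text
(no output)
```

View pics/s_bin.png

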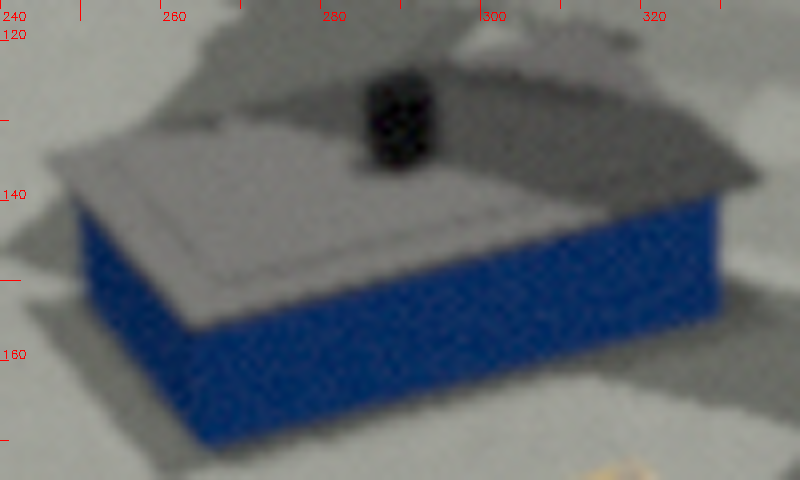

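View pics/s_board.png

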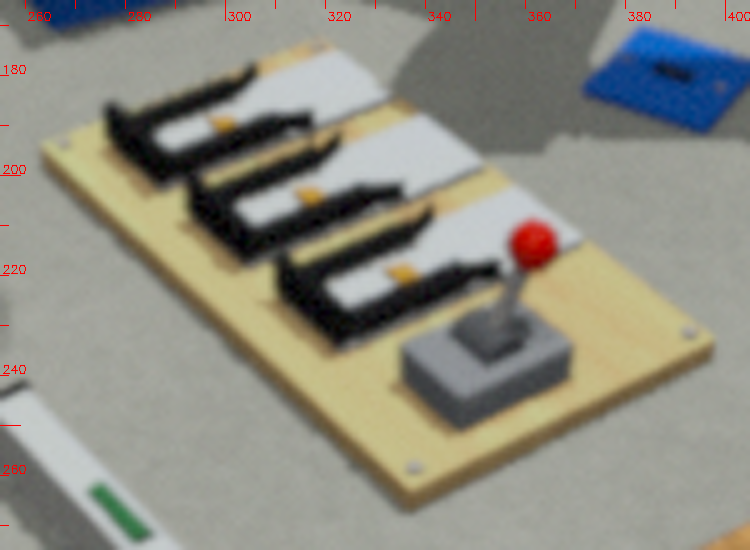

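View pics/s_mat.png

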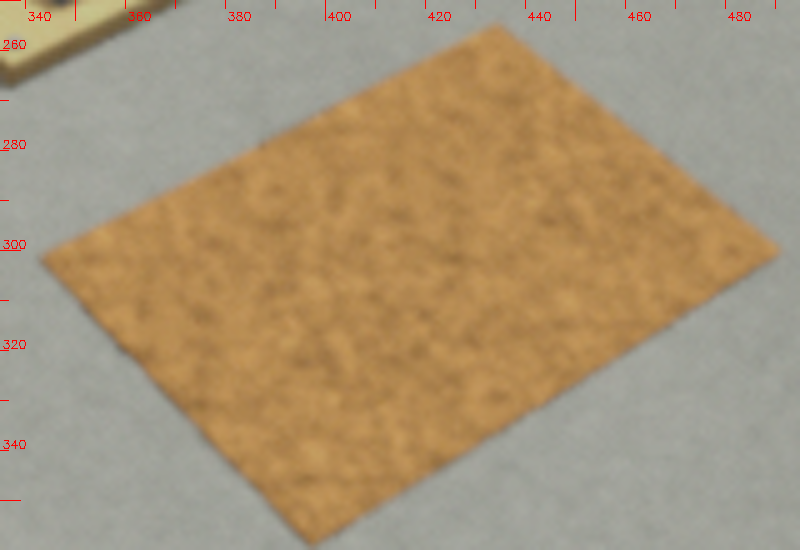

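View pics/d_board.png

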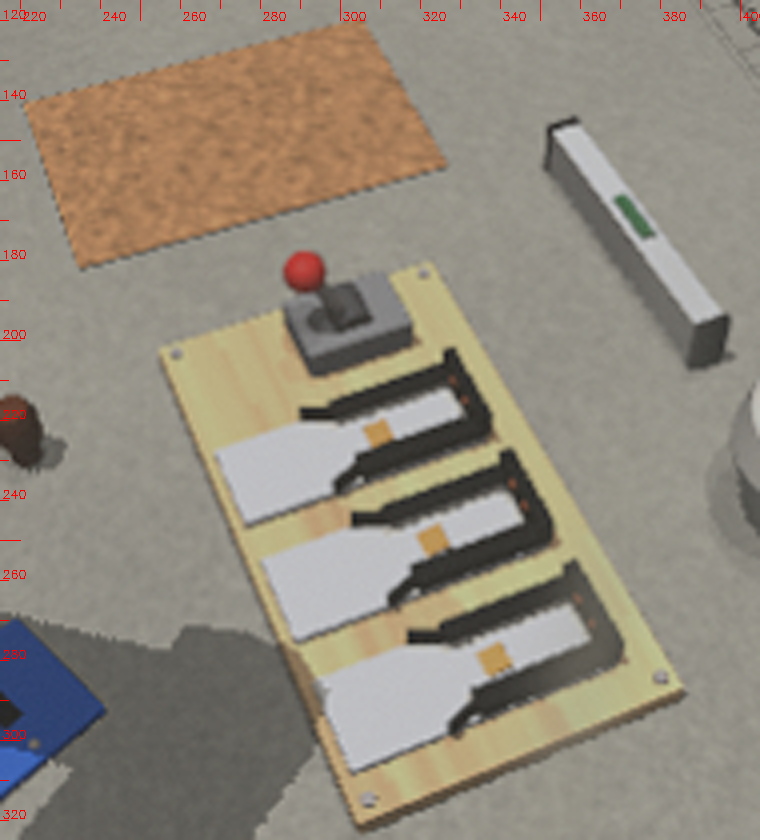

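```bash
cat > fit.py <<'E'
from h import *
from scipy.optimize import least_squares
def fit(obs,g,z=None):
    # obs: list (cam, u,v, (x,y,z local)); returns x,y,yaw
    def f(p):
        c,s=np.cos(p[2]),np.sin(p[2]);o=[]
        for cam,u,v,P in obs:
            w=[p[0]+c*P[0]-s*P[1],p[1]+s*P[0]+c*P[1],P[2]]
            o+=list(proj(cam,w)-np.array([u,v]))
        return np.array(o)
    r_=least_squares(f,g,loss='soft_l1');p=r_.x.copy();
    return p[0],p[1],np.degrees(p[2]),f(r_.x).reshape(-1,2).round(1)
def rectobs(cam,lst,hx,hy,z): return [(cam,u,v,(sx*hx,sy*hy,z)) for (u,v,sx,sy) in lst]
E
python3 - <<'E'
from fit import *
S=load('scene');D=load('side')
np.set_printoptions(precision=4,suppress=True)
bo=[(263.4,195,1,-1),(337,264,1,1),(397.6,234,-1,1)]
bd=[(255,202.5,-1,1),(323,180.75,1,1),(386.25,287.5,1,-1),(304.5,319,-1,-1)]
for o in (rectobs(S,bo,.095,.17,.016),rectobs(D,bd,.095,.17,.016),rectobs(S,bo,.095,.17,.016)+rectobs(D,bd,.095,.17,.016)):
    print('board',fit(o,[.65,0,0]))
ms=[(343,302,1,-1),(434.5,255,-1,-1),(491,300,-1,1),(397.6,359,1,1)]
md=[(221,140.5,-1,1),(305.5,119,1,1),(326,156.5,1,-1),(235.5,182,-1,-1)]
print('mat',fit(rectobs(S,ms,.135,.09,.003)+rectobs(D,md,.135,.09,.003),[.6,.4,0]))
print('bin',fit(rectobs(S,[(265.6,170.5,1,1),(329.8,155,-1,1),(251,151,1,-1)],.11,.065,0),[.6,-.4,0]))
print('lid',fit(rectobs(S,[(245.6,134.4,1,-1),(265,155,1,1),(335.3,137.5,-1,1)],.12,.075,.064),[.6,-.4,0]))
print('knob',at(S,290.3,124.5,.099))
for q in [(269,228.2),(277,246),(280.5,255.2),(289,275),(294.5,285),(303,308)]: print(at(D,*q,.022))
E
```

```text
board (np.float64(0.5391531616518537), np.float64(-0.015456158072552224), np.float64(3.499397443259641), array([[-0.7, -0.9],
       [-0.3,  0.4],
       [ 1.2, -0.2]]))
board (np.float64(0.5391977591906514), np.float64(-0.022278556066489923), np.float64(3.5904786189922473), array([[-0.4, -0.7],
       [ 0.3, -0.8],
       [ 0.4, -0.3],
       [-0.2,  2.3]]))
board (np.float64(0.5396423249506369), np.float64(-0.019034098187714985), np.float64(3.6609486077865463), array([[-1.5, -1.3],
       [-1.1, -0.4],
       [ 0.2, -1. ],
       [-0.6, -1.6],
       [-0. , -1.7],
       [-0. , -1.8],
       [-0.4,  0.8]]))
mat (np.float64(0.5304696336710785), np.float64(0.33561237835464663), np.float64(2.1216302463549526), array([[-1. , -0.5],
       [-0.5, -0.9],
       [ 0.6, -0. ],
       [-0.5,  0.7],
       [-0.9, -0.2],
       [-0.7, -0.1],
       [ 0.6, -0.9],
       [-1.4, -0.4]]))
bin (np.float64(0.45926789880956453), np.float64(-0.36205078273021957), np.float64(-5.6900419943140825), array([[-0.5,  0.1],
       [ 0.8, -0.5],
       [-0.1,  0.2]]))
lid (np.float64(0.4587377944869604), np.float64(-0.3579867793354045), np.float64(-2.73332279034799), array([[-0.2, -0.1],
       [-0.6,  0.6],
       [ 0.9, -0.8]]))
knob [ 0.456  -0.3622  0.099 ]
[0.4469 0.0453 0.022 ]
[ 0.4513 -0.0094  0.022 ]
[ 0.4522 -0.0358  0.022 ]
[ 0.4558 -0.0901  0.022 ]
[ 0.46  -0.117  0.022]
[ 0.4609 -0.1724  0.022 ]
```

Request:
servo_tool:
  deltas:
    - {"slide": [0, 0, 0], "spin": 0.96}
    - {"slide": [0, 0, 0], "spin": 0.96}
    - {"slide": [0, 0, 0], "spin": 0.96}
    - {"slide": [0, 0, 0], "spin": 0}
  gripper: 0

```text
time_s: 0.55
tcp_pos: [0.2439, -0.5739, 0.2197]
ee_rot: [[-1.0, 0.015, -0.002], [0.015, 1.0, 0.005], [0.003, 0.005, -1.0]]
wrist_force: [-0.8, -0.1, 0.5]
gripper_width: 1.002
```

Run:
```python
from fit import *
S=load('scene');D=load('side')
e1,d1=ray(S,361.5,213);e2,d2=ray(D,291,182.5)
A=np.c_[d1,-d2];t=np.linalg.lstsq(A,e2-e1,rcond=None)[0]
print('toggle ball',e1+d1*t[0],e2+d2*t[1])
```

```text
toggle ball [0.52307659 0.10877207 0.08982175] [0.52480835 0.10787021 0.08936934]
```

Request:
servo_tool:
  deltas:
    - {"slide": [-0.94, 0.95, 0.2]}
    - {"slide": [-0.94, 0.95, 0.2]}
    - {"slide": [-0.94, 0.95, 0.2]}
    - {"slide": [-0.94, 0.95, 0.2]}
    - {"slide": [-0.94, 0.95, 0.2]}
    - {"slide": [-0.94, 0.95, 0.2]}
    - {"slide": [-0.94, 0.95, 0.2]}
    - {"slide": [-0.94, 0.95, 0.2]}
    - {"slide": [-0.94, 0.95, 0.2]}
    - {"slide": [0, 0, 0]}

```text
invalid input
```

Run:
```python
from h import *
c=cap('wrist','wrist1.png');print(sense()['tcp_pos'],c['eye'])
```

```text
[ 0.2438619  -0.57387942  0.21972034] [ 0.16516468 -0.57370176  0.38191662]
```

View pics/wrist1.png

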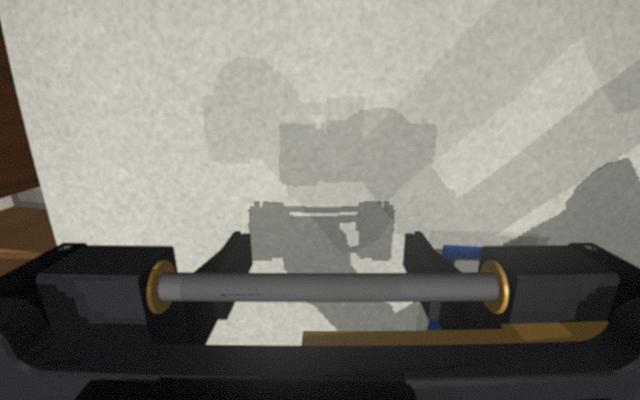

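Request:
servo_tool:
  deltas:
    - {"slide": [-0.94, 0.95, 0.2], "spin": 0}
    - {"slide": [-0.94, 0.95, 0.2], "spin": 0}
    - {"slide": [-0.94, 0.95, 0.2], "spin": 0}
    - {"slide": [-0.94, 0.95, 0.2], "spin": 0}
    - {"slide": [-0.94, 0.95, 0.2], "spin": 0}
    - {"slide": [-0.94, 0.95, 0.2], "spin": 0}
    - {"slide": [-0.94, 0.95, 0.2], "spin": 0}
    - {"slide": [-0.94, 0.95, 0.2], "spin": 0}
    - {"slide": [-0.94, 0.95, 0.2], "spin": 0}
    - {"slide": [0, 0, 0], "spin": 0}

```text
time_s: 1.6
tcp_pos: [0.4626, -0.3534, 0.1722]
ee_rot: [[-1.0, -0.015, -0.003], [-0.015, 1.0, 0.004], [0.003, 0.004, -1.0]]
wrist_force: [0.2, -0.9, -0.1]
gripper_width: 1.002
```

Run:
```python
from h import *
c=cap('wrist','wrist1.png');print(sense()['tcp_pos'],c['eye'])
S=cap('scene')
crop(S,230,55,390,185,5,'s1.png')
```

```text
[ 0.46165679 -0.35442534  0.17255681] [ 0.38395392 -0.35553457  0.33442369]
```

View pics/wrist1.png

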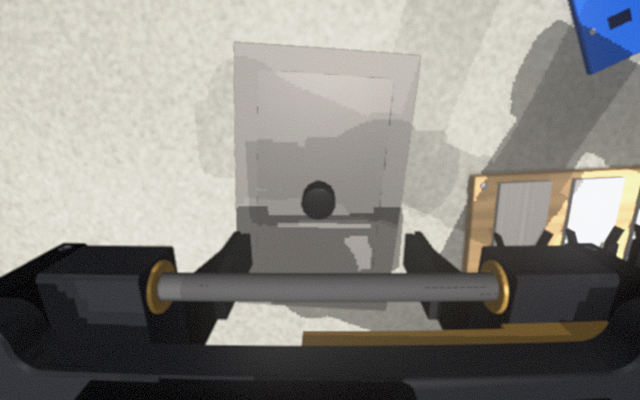

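View pics/s1.png

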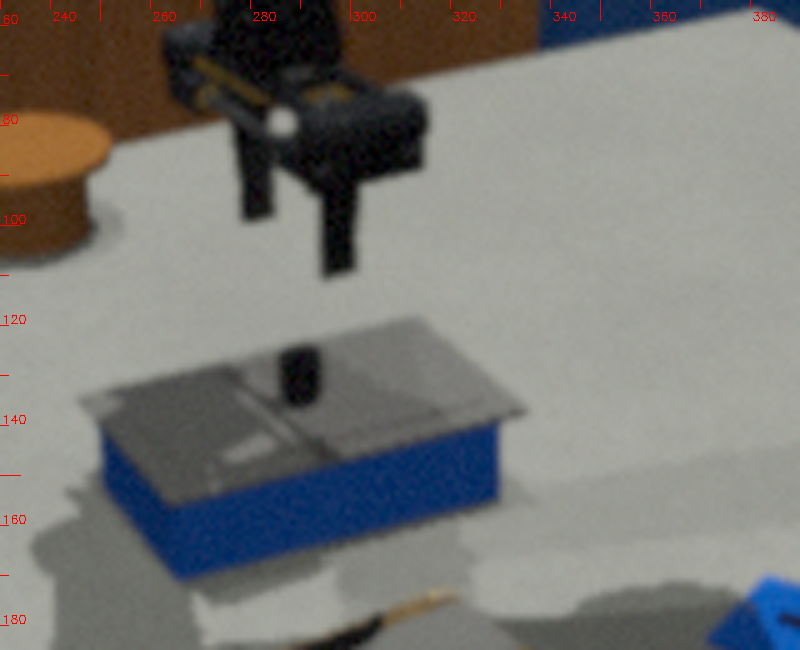

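The wrist view shows the lid with near corners at (235,42) and (419,55) and the knob top at (318,198). The scene view shows all four lid corners.

Run:
```python
from fit import *
W=load('wrist');S=load('scene')
np.set_printoptions(precision=4,suppress=True)
a=at(W,235,42,.065);b=at(W,419,55,.065);print(a,b,np.degrees(np.arctan2(b[1]-a[1],b[0]-a[0]))-90,np.linalg.norm(a-b))
print('knob',at(W,318,198,.099),at(S,290,124.7,.099))
print('lid S',fit(rectobs(S,[(246,135,1,-1),(265.5,155.5,1,1),(335,137.3,-1,1),(313.5,118.6,-1,-1)],.12,.075,.064),[.46,-.36,0]))
print('lid W',fit(rectobs(W,[(235,42,-1,-1),(419,55,-1,1)],.12,.075,.065),[.46,-.36,0]))
```

```text
[ 0.3374 -0.4281  0.065 ] [ 0.3447 -0.2816  0.065 ] -2.8609954210192257 0.14662705817016208
knob [ 0.455  -0.3607  0.099 ] [ 0.4574 -0.3615  0.099 ]
lid S (np.float64(0.45923490903585434), np.float64(-0.3549985141709368), np.float64(-2.386026262923332), array([[-0.4, -0.2],
       [-0.5,  0.7],
       [ 1.6, -0.3],
       [-0. , -0.5]]))
lid W (np.float64(0.46089670337330507), np.float64(-0.36065584632737707), np.float64(-2.807892089680593), array([[-2. ,  0. ],
       [ 2.2,  0.1]]))
```

Request:
servo_tool:
  deltas:
    - {"slide": [0.2, -0.26, 0.6], "spin": 0}
    - {"slide": [0, 0, 0.8], "spin": 0}
    - {"slide": [0, 0, 0.8], "spin": 0}
    - {"slide": [0, 0, 0.8], "spin": 0}
    - {"slide": [0, 0, 0.6], "spin": 0}
    - {"slide": [0, 0, 0.3], "spin": 0}
    - {"slide": [0, 0, 0], "spin": 0}

```text
time_s: 2.4
tcp_pos: [0.4516, -0.369, 0.0752]
ee_rot: [[-1.0, -0.011, 0.001], [-0.011, 1.0, 0.0], [-0.001, 0.0, -1.0]]
wrist_force: [-0.8, 0.6, 0.4]
gripper_width: 1.0
```

Request:
servo_tool:
  deltas:
    - {"slide": [-0.2, 0.25, 0.2], "spin": 0}
    - {"slide": [0, 0, 0], "spin": 0}

```text
time_s: 2.6
tcp_pos: [0.457, -0.3636, 0.0711]
ee_rot: [[-1.0, -0.011, 0.003], [-0.011, 1.0, -0.001], [-0.003, -0.001, -1.0]]
wrist_force: [0.4, 0.1, 0.2]
gripper_width: 0.999
```

Request:
servo_tool:
  deltas:
    - {"slide": [0, 0.07, 0.06], "spin": 0}
    - {"slide": [0, 0, 0], "spin": 0}
    - {"slide": [0, 0, 0], "spin": 0}
    - {"slide": [0, 0, 0], "spin": 0}
    - {"slide": [0, 0, 0], "spin": 0}
    - {"slide": [0, 0, 0], "spin": 0}
    - {"slide": [0, 0, 0], "spin": 0}
  gripper: 255

```text
time_s: 3.3
tcp_pos: [0.4588, -0.3619, 0.072]
ee_rot: [[-1.0, -0.013, 0.008], [-0.013, 1.0, -0.003], [-0.008, -0.003, -1.0]]
wrist_force: [-0.0, 0.0, -0.6]
gripper_width: 0.446
```

Request:
servo_tool:
  deltas:
    - {"slide": [0, 0, 0.05], "spin": 0}
    - {"slide": [0, 0, 0], "spin": 0}
    - {"slide": [0, 0, 0], "spin": 0}
    - {"slide": [0, 0, 0], "spin": 0}
    - {"slide": [0, 0, 0], "spin": 0}

```text
time_s: 3.8
tcp_pos: [0.4587, -0.3617, 0.0706]
ee_rot: [[-1.0, -0.012, 0.008], [-0.012, 1.0, -0.003], [-0.007, -0.003, -1.0]]
wrist_force: [0.2, 0.9, 1.0]
gripper_width: 0.314
```

Request:
servo_tool:
  deltas:
    - {"slide": [0, 0, -0.3], "spin": 0}
    - {"slide": [0, 0, -0.6], "spin": 0}
    - {"slide": [0, 0, -0.8], "spin": 0}
    - {"slide": [0, 0, -0.8], "spin": 0}
    - {"slide": [0, 0, -0.8], "spin": 0}
    - {"slide": [0, 0, -0.8], "spin": 0}
    - {"slide": [0, 0, 0], "spin": 0}

```text
time_s: 4.5
tcp_pos: [0.4557, -0.3608, 0.176]
ee_rot: [[-1.0, -0.011, 0.002], [-0.011, 1.0, 0.0], [-0.002, 0.0, -1.0]]
wrist_force: [0.1, 0.3, -1.4]
gripper_width: 0.315
```

Run:
```python
from h import *
S=cap('scene')
crop(S,230,25,390,185,4,'s2.png')
W=cap('wrist','wrist2.png')
print(sense()['tcp_pos'],sense()['ee_rot'],sense()['wrist_force'])
```

```text
[ 0.45392333 -0.35947669  0.17251457] [[-0.99993795 -0.01049879 -0.00372321]
 [-0.0105135   0.99993692  0.00395283]
 [ 0.00368148  0.00399173 -0.99998526]] [-0.87893006  0.22074525 -1.52560664]
```

View pics/s2.png

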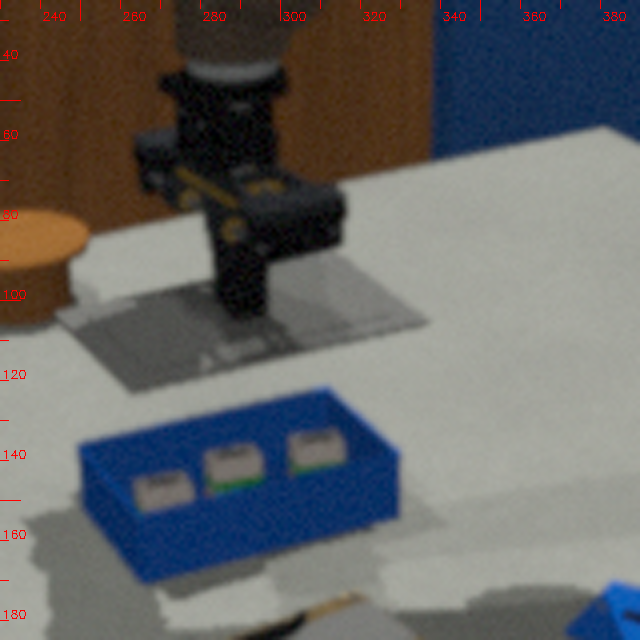

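View pics/wrist2.png

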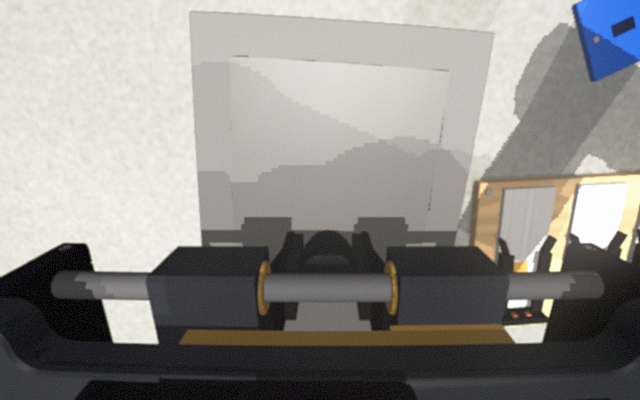

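Three packs are in the open bin, at about (271,150), (289,142) and (309,137). The lid is held level, so I'll carry it to the mat.

Request:
servo_tool:
  deltas:
    - {"slide": [-0.05, 0.3, -0.1], "spin": 0}
    - {"slide": [-0.1, 0.6, -0.1], "spin": 0}
    - {"slide": [-0.1, 0.85, 0], "spin": 0}
    - {"slide": [-0.1, 0.9, 0], "spin": 0}
    - {"slide": [-0.1, 0.9, 0], "spin": 0}
    - {"slide": [-0.1, 0.9, 0], "spin": 0}
    - {"slide": [-0.1, 0.9, 0], "spin": 0}
    - {"slide": [-0.1, 0.9, 0], "spin": 0}
    - {"slide": [-0.1, 0.9, 0], "spin": 0}
    - {"slide": [-0.1, 0.9, 0], "spin": 0}

```text
time_s: 5.6
tcp_pos: [0.4701, -0.1422, 0.1696]
ee_rot: [[-1.0, -0.008, -0.023], [-0.008, 1.0, 0.011], [0.022, 0.012, -1.0]]
wrist_force: [0.3, -0.2, -1.9]
gripper_width: 0.313
```

Request:
servo_tool:
  deltas:
    - {"slide": [-0.1, 0.9, 0], "spin": 0}
    - {"slide": [-0.1, 0.9, 0], "spin": 0}
    - {"slide": [-0.1, 0.9, 0], "spin": 0}
    - {"slide": [-0.1, 0.9, 0], "spin": 0}
    - {"slide": [-0.1, 0.9, 0], "spin": 0}
    - {"slide": [-0.1, 0.9, 0], "spin": 0}
    - {"slide": [-0.1, 0.9, 0], "spin": 0}
    - {"slide": [-0.1, 0.9, 0], "spin": 0}
    - {"slide": [-0.1, 0.9, 0], "spin": 0}
    - {"slide": [-0.1, 0.9, 0], "spin": 0}

```text
time_s: 6.6
tcp_pos: [0.4827, 0.101, 0.1654]
ee_rot: [[-0.999, -0.015, -0.038], [-0.016, 1.0, 0.009], [0.038, 0.01, -0.999]]
wrist_force: [0.2, -1.4, -2.1]
gripper_width: 0.312
```

Request:
servo_tool:
  deltas:
    - {"slide": [-0.2, 0.9, 0], "spin": 0}
    - {"slide": [-0.2, 0.9, 0], "spin": 0}
    - {"slide": [-0.2, 0.9, 0], "spin": 0}
    - {"slide": [-0.2, 0.9, 0], "spin": 0}
    - {"slide": [-0.2, 0.9, 0], "spin": 0}
    - {"slide": [-0.2, 0.9, 0], "spin": 0}
    - {"slide": [-0.2, 0.9, 0], "spin": 0}
    - {"slide": [-0.2, 0.9, 0], "spin": 0}
    - {"slide": [-0.2, 0.7, 0], "spin": 0}
    - {"slide": [0, 0, 0], "spin": 0}

```text
time_s: 7.6
tcp_pos: [0.5115, 0.3156, 0.1569]
ee_rot: [[-0.998, -0.026, -0.052], [-0.026, 1.0, 0.0], [0.052, 0.002, -0.999]]
wrist_force: [-0.1, -0.0, -2.5]
gripper_width: 0.316
```

Request:
servo_tool:
  deltas:
    - {"slide": [-0.35, 0.25, 0.5], "spin": -0.25}
    - {"slide": [-0.35, 0.3, 0.7], "spin": -0.26}
    - {"slide": [-0.35, 0.25, 0.7], "spin": 0}
    - {"slide": [0, 0, 0.8], "spin": 0}
    - {"slide": [0, 0, 0.7], "spin": 0}
    - {"slide": [0, 0, 0.4], "spin": 0}
    - {"slide": [0, 0, 0], "spin": 0}

```text
time_s: 8.3
tcp_pos: [0.5238, 0.3369, 0.0544]
ee_rot: [[-0.993, -0.103, -0.06], [-0.102, 0.995, -0.006], [0.061, -0.0, -0.998]]
wrist_force: [-0.7, -0.7, -1.6]
gripper_width: 0.313
```

Run:
```python
from h import *
S=cap('scene')
crop(S,320,200,510,360,4,'s3.png')
D=cap('side');crop(D,190,60,350,200,5,'d3.png')
print(sense()['tcp_pos'],sense()['ee_rot'],sense()['wrist_force'],sense()['joint_velocities'])
```

```text
[0.5251117  0.33780099 0.05628962] [[-0.99301724 -0.10304109 -0.05743949]
 [-0.10297474  0.99467543 -0.00412178]
 [ 0.05755837  0.00182182 -0.99834048]] [ 0.4213405   0.31215681 -2.10781269] [-0.19222307 -0.86400002  1.39484879  0.49879812  0.18160693  0.0412048 ]
```

View pics/s3.png

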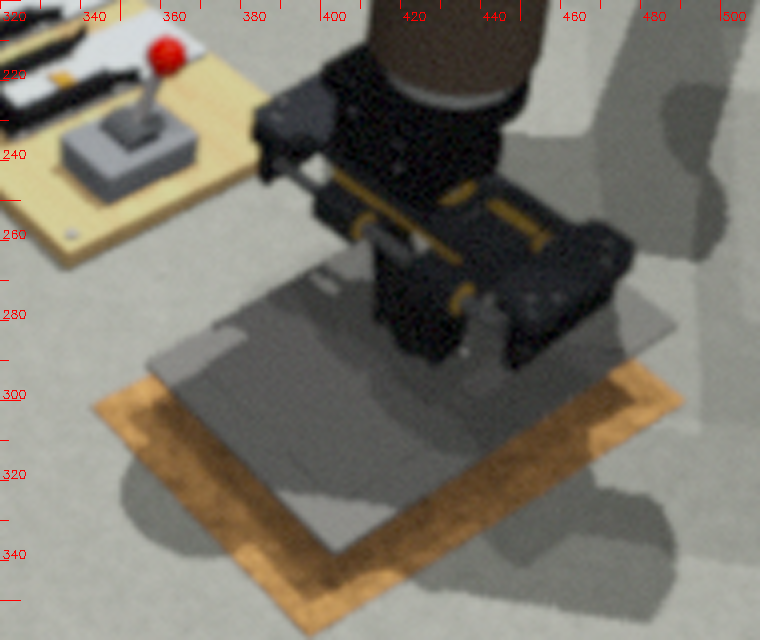

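View pics/d3.png

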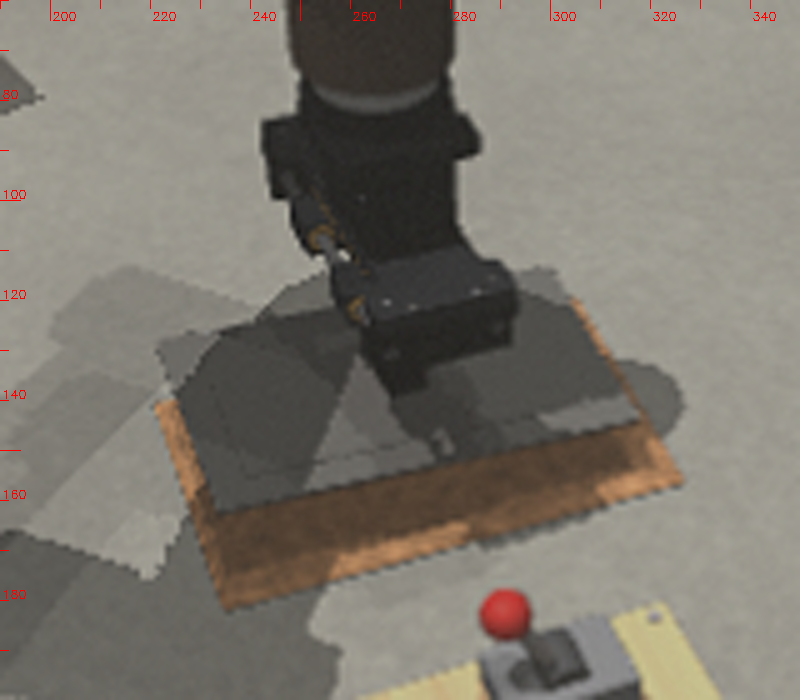

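Request:
servo_tool:
  deltas:
    - {"slide": [-0.15, -0.05, 0.5], "spin": 0}
    - {"slide": [-0.15, -0.05, 0.5], "spin": 0}
    - {"slide": [0, 0, 0.3], "spin": 0}
    - {"slide": [0, 0, 0], "spin": 0}

```text
time_s: 8.8
tcp_pos: [0.5329, 0.3368, 0.0235]
ee_rot: [[-0.993, -0.103, -0.053], [-0.103, 0.995, -0.0], [0.053, 0.005, -0.999]]
wrist_force: [0.2, 1.0, -1.1]
gripper_width: 0.31
```

Request:
servo_tool:
  deltas:
    - {"slide": [0, 0, 0.15], "spin": 0}
    - {"slide": [0, 0, 0.15], "spin": 0}
    - {"slide": [0, 0, 0], "spin": 0}

```text
time_s: 9.1
tcp_pos: [0.5332, 0.3372, 0.0162]
ee_rot: [[-0.993, -0.103, -0.052], [-0.103, 0.995, 0.0], [0.052, 0.005, -0.999]]
wrist_force: [-0.8, 0.3, -0.4]
gripper_width: 0.312
```

Request:
servo_tool:
  deltas:
    - {"slide": [0, 0, 0.15], "spin": 0}
    - {"slide": [0, 0, 0], "spin": 0}

```text
time_s: 9.3
tcp_pos: [0.5336, 0.3379, 0.0139]
ee_rot: [[-0.993, -0.104, -0.05], [-0.104, 0.995, 0.001], [0.05, 0.007, -0.999]]
wrist_force: [-0.1, -0.6, -1.0]
gripper_width: 0.31
```

Run:
```python
from h import *
S=cap('scene')
crop(S,320,220,510,370,4,'s4.png')
print(sense()['tcp_pos'],sense()['wrist_force'],sense()['moment'])
```

```text
[0.53364381 0.33795793 0.01389316] [-0.42541164 -0.50386746 -0.21989195] [ 0.02385011 -0.10080976  0.02903412]
```

View pics/s4.png

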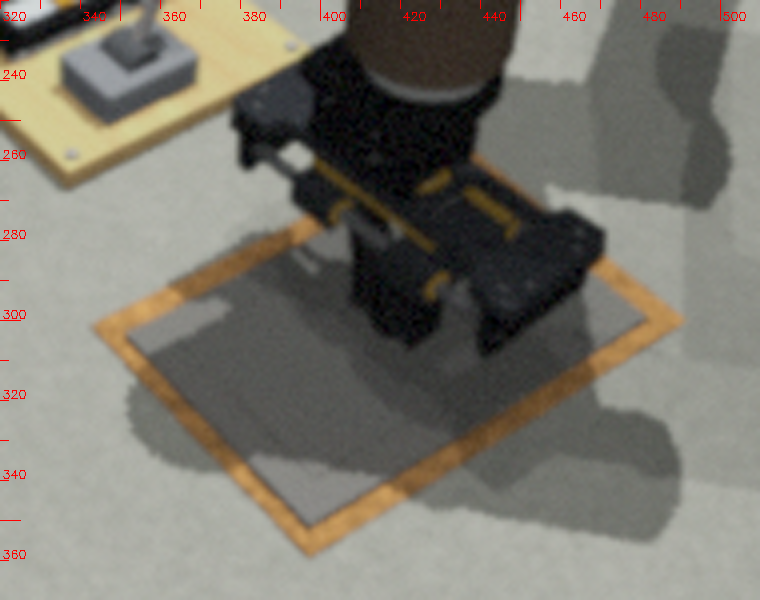

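The lid is down and nearly centred on the mat, with an even cork margin, so I'll release it.

Request:
servo_tool:
  deltas:
    - {"slide": [0, 0, 0], "spin": 0}
    - {"slide": [0, 0, 0], "spin": 0}
    - {"slide": [0, 0, 0], "spin": 0}
    - {"slide": [0, 0, 0], "spin": 0}
    - {"slide": [0, 0, 0], "spin": 0}
    - {"slide": [0, 0, 0], "spin": 0}
    - {"slide": [0, 0, 0], "spin": 0}
    - {"slide": [0, 0, 0], "spin": 0}
  gripper: 0

```text
time_s: 10.15
tcp_pos: [0.5342, 0.3382, 0.0139]
ee_rot: [[-0.993, -0.104, -0.049], [-0.104, 0.995, 0.002], [0.048, 0.008, -0.999]]
wrist_force: [0.0, 1.2, 0.5]
gripper_width: 0.949
```

Request:
servo_tool:
  deltas:
    - {"slide": [0, 0, -0.3], "spin": 0}
    - {"slide": [0, 0, -0.9], "spin": 0}
    - {"slide": [0, 0, -0.9], "spin": 0}
    - {"slide": [0, 0, -0.9], "spin": 0}
    - {"slide": [0, 0, -0.9], "spin": 0}
    - {"slide": [0, 0, -0.9], "spin": 0}
    - {"slide": [0, 0, -0.9], "spin": 0}
    - {"slide": [0, 0, -0.5], "spin": 0}
    - {"slide": [0, 0, 0], "spin": 0}

```text
time_s: 11.05
tcp_pos: [0.5422, 0.3374, 0.1784]
ee_rot: [[-0.993, -0.104, -0.048], [-0.104, 0.995, 0.002], [0.047, 0.007, -0.999]]
wrist_force: [-0.3, -0.5, -0.2]
gripper_width: 0.993
```

Request:
servo_tool:
  deltas:
    - {"slide": [0, 0, 0], "spin": 0}
    - {"slide": [0, 0, 0], "spin": 0}
    - {"slide": [0, 0, 0], "spin": 0}
    - {"slide": [0, 0, 0], "spin": 0}
    - {"slide": [0, 0, 0], "spin": 0}
    - {"slide": [0, 0, 0], "spin": 0}

```text
time_s: 11.65
tcp_pos: [0.54, 0.336, 0.1732]
ee_rot: [[-0.993, -0.103, -0.055], [-0.103, 0.995, -0.003], [0.055, 0.003, -0.998]]
wrist_force: [0.7, 0.7, -0.7]
gripper_width: 0.999
```

Request:
servo_tool:
  deltas:
    - {"slide": [0, 0, 0], "spin": 0}
    - {"slide": [0, 0, 0], "spin": 0}
    - {"slide": [0, 0, 0], "spin": 0}
    - {"slide": [0, 0, 0], "spin": 0}
    - {"slide": [0, 0, 0], "spin": 0}
    - {"slide": [0, 0, 0], "spin": 0}

```text
time_s: 12.25
tcp_pos: [0.5399, 0.336, 0.1729]
ee_rot: [[-0.993, -0.103, -0.055], [-0.103, 0.995, -0.003], [0.055, 0.003, -0.998]]
wrist_force: [0.2, -0.1, 0.3]
gripper_width: 1.001
```

Run:
```python
from h import *
for i in range(6):
    s=sense();print(s['time_s'],s['joints'],s['tcp_pos'],s['ee_rot'][:,2]); optics.capture('side')
S=cap('scene');crop(S,320,220,510,370,4,'s5.png')
print(sense()['joints'])
```

```text
12.25 [  45.37801808   26.58495656    1.16065046   -2.30948299  -66.94986772
 -128.48717575] [0.53993503 0.33597228 0.17287975] [-0.05526472 -0.00321041 -0.99846658]
12.3 [  45.37852417   26.58306601    1.1601342    -2.31233342  -66.95319773
 -128.48673297] [0.53990353 0.33596895 0.17289094] [-0.0553213  -0.00320184 -0.99846347]
12.35 [  45.37628785   26.58608247    1.16005729   -2.31148154  -66.95203976
 -128.48473997] [0.53992477 0.33594986 0.17285963] [-0.05533532 -0.00323368 -0.99846259]
12.4 [  45.37782856   26.58524032    1.16101798   -2.31133232  -66.95298558
 -128.48733392] [0.53991845 0.33596618 0.17287541] [-0.05532326 -0.00322607 -0.99846328]
12.45 [  45.3750615    26.58791914    1.15659678   -2.31153687  -66.95227703
 -128.4841088 ] [0.53991017 0.33591666 0.17281765] [-0.05540381 -0.00330046 -0.99845857]
12.5 [  45.37741802   26.58883409    1.15734736   -2.31271338  -66.95174925
 -128.48800748] [0.53989791 0.3359488  0.1728097 ] [-0.05541232 -0.00328483 -0.99845815]
[  45.37677357   26.58823229    1.15499223   -2.31238102  -66.95012264
 -128.48674671]
```

View pics/s5.png

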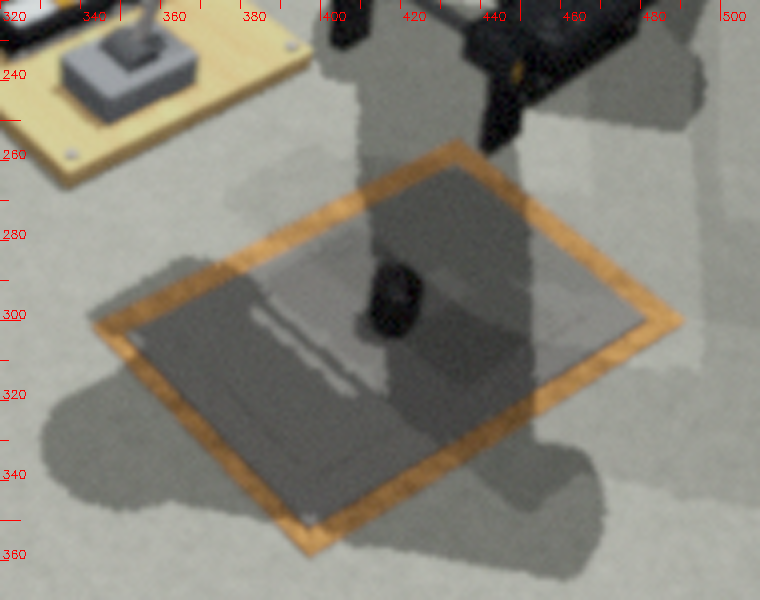

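The lid lies flat, centred on the mat. Next I go back over the bin.

Request:
servo_tool:
  deltas:
    - {"slide": [0.1, -0.5, 0], "spin": 0}
    - {"slide": [0.2, -0.95, 0], "spin": 0}
    - {"slide": [0.2, -0.95, 0], "spin": 0}
    - {"slide": [0.2, -0.95, 0], "spin": 0}
    - {"slide": [0.2, -0.95, 0], "spin": 0}
    - {"slide": [0.2, -0.95, 0], "spin": 0}
    - {"slide": [0.2, -0.95, 0], "spin": 0}
    - {"slide": [0.2, -0.95, 0], "spin": 0}
    - {"slide": [0.2, -0.95, 0], "spin": 0}
    - {"slide": [0.2, -0.95, 0], "spin": 0}

```text
time_s: 13.6
tcp_pos: [0.5124, 0.0929, 0.1751]
ee_rot: [[-0.993, -0.106, -0.056], [-0.106, 0.994, -0.004], [0.056, 0.002, -0.998]]
wrist_force: [0.3, -0.9, 0.1]
gripper_width: 1.003
```

Request:
servo_tool:
  deltas:
    - {"slide": [0.2, -0.95, 0], "spin": 0}
    - {"slide": [0.2, -0.95, 0], "spin": 0}
    - {"slide": [0.2, -0.95, 0], "spin": 0}
    - {"slide": [0.2, -0.95, 0], "spin": 0}
    - {"slide": [0.2, -0.95, 0], "spin": 0}
    - {"slide": [0.2, -0.95, 0], "spin": 0}
    - {"slide": [0.2, -0.95, 0], "spin": 0}
    - {"slide": [0.2, -0.95, 0], "spin": 0}
    - {"slide": [0.2, -0.95, 0], "spin": 0}
    - {"slide": [0.2, -0.95, 0], "spin": 0}

```text
time_s: 14.6
tcp_pos: [0.479, -0.1649, 0.1797]
ee_rot: [[-0.993, -0.103, -0.054], [-0.103, 0.995, -0.004], [0.054, 0.002, -0.999]]
wrist_force: [0.5, 0.0, 0.8]
gripper_width: 1.001
```

Request:
servo_tool:
  deltas:
    - {"slide": [0.51, 0.14, 0.7], "spin": 0}
    - {"slide": [0.51, 0.14, 0.88], "spin": 0}
    - {"slide": [0.51, 0.14, 0.88], "spin": 0}
    - {"slide": [0.51, 0.14, 0.88], "spin": 0}
    - {"slide": [0.51, 0.14, 0.88], "spin": 0}
    - {"slide": [0.51, 0.14, 0.7], "spin": 0}
    - {"slide": [0.51, 0.14, 0.4], "spin": 0}
    - {"slide": [0, 0, 0], "spin": 0}
    - {"slide": [0, 0, 0], "spin": 0}
  gripper: 255

```text
time_s: 15.5
tcp_pos: [0.3726, -0.1571, 0.05]
ee_rot: [[-0.994, -0.094, -0.048], [-0.094, 0.996, -0.005], [0.048, -0.001, -0.999]]
wrist_force: [0.7, -1.2, -0.0]
gripper_width: 0.262
```

Run:
```python
from h import *
D=cap('side','d6.png');S=cap('scene');crop(S,250,80,450,230,4,'s6.png')
```

```text
(no output)
```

View pics/s6.png

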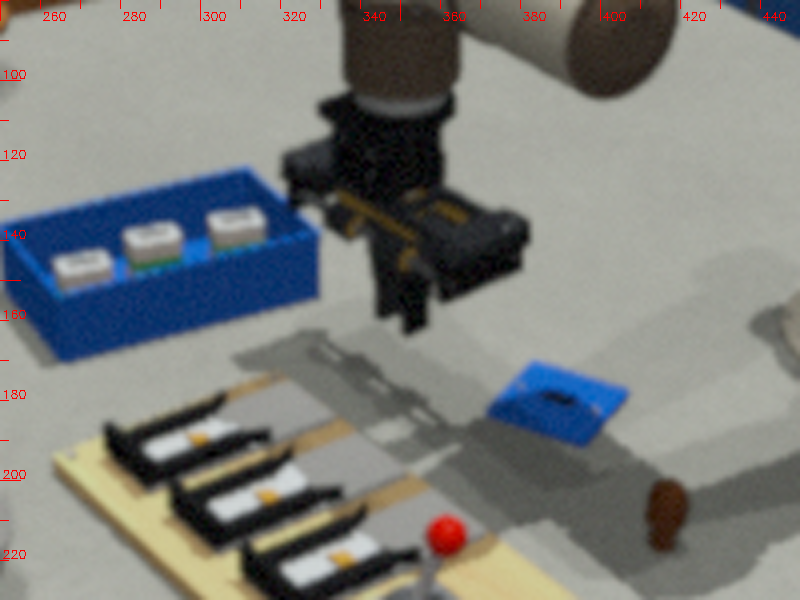

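View pics/d6.png

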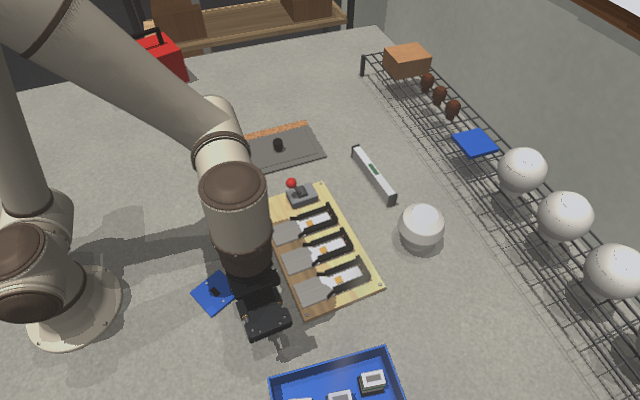

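Run:
```python
from h import *
D=load('side');crop(D,215,105,405,235,4,'d6c.png')
S=load('scene');crop(S,330,200,510,370,4,'s6c.png')
```

```text
(no output)
```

View pics/s6c.png

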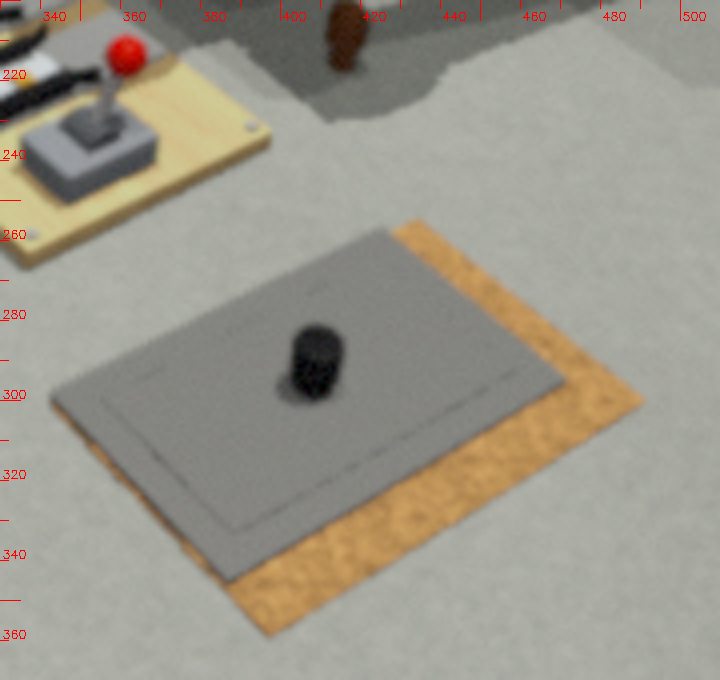

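View pics/d6c.png

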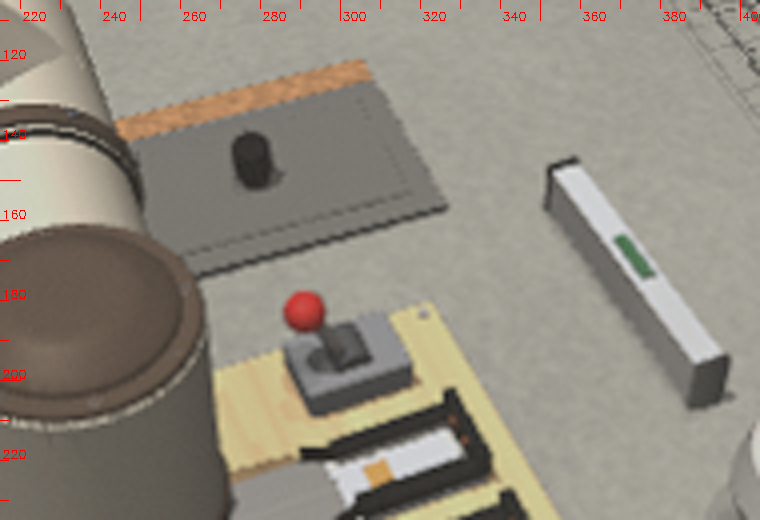

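The scene view shows the lid was knocked about 2 cm off centre after I released it. It is still flat on the mat, and I'll measure it again before fetching it. Next I level the tool tilt, which crept in under load, by pressing lightly on the bare bench with shut fingers.

Request:
servo_tool:
  deltas:
    - {"slide": [0, 0, 0.6], "spin": 0}
    - {"slide": [0, 0, 0.6], "spin": 0}
    - {"slide": [0, 0, 0.4], "spin": 0}
    - {"slide": [0, 0, 0.2], "spin": 0}

```text
time_s: 16.0
tcp_pos: [0.3785, -0.1579, 0.0074]
ee_rot: [[-0.995, -0.095, -0.034], [-0.095, 0.995, -0.006], [0.034, -0.003, -0.999]]
wrist_force: [0.2, 0.3, -0.1]
gripper_width: 0.001
```

Request:
servo_tool:
  deltas:
    - {"slide": [0, 0, 0.2], "spin": 0}
    - {"slide": [0, 0, 0.2], "spin": 0}
    - {"slide": [0, 0, 0.2], "spin": 0}

```text
time_s: 16.3
tcp_pos: [0.3798, -0.1581, -0.0001]
ee_rot: [[-0.994, -0.101, -0.036], [-0.101, 0.995, -0.009], [0.036, -0.005, -0.999]]
wrist_force: [-18.7, 17.3, 93.6]
gripper_width: 0.01
```

Request:
servo_tool:
  deltas:
    - {"slide": [0, 0, 0], "spin": 0}

```text
time_s: 16.4
tcp_pos: [0.381, -0.1579, 0.0022]
ee_rot: [[-0.994, -0.102, -0.032], [-0.102, 0.995, -0.009], [0.033, -0.005, -0.999]]
wrist_force: [0.7, -0.3, -0.3]
gripper_width: 0.008
```

Request:
servo_tool:
  deltas:
    - {"slide": [0, 0, -0.4], "spin": 0}
    - {"slide": [0, 0, -0.4], "spin": 0}
    - {"slide": [0, 0, -0.4], "spin": 0}
    - {"slide": [0, 0, -0.4], "spin": 0}
    - {"slide": [0, 0, -0.4], "spin": 0}
    - {"slide": [0, 0, -0.4], "spin": 0}
    - {"slide": [0, 0, -0.4], "spin": 0}
    - {"slide": [0, 0, -0.4], "spin": 0}
    - {"slide": [0, 0, -0.4], "spin": 0}
    - {"slide": [0, 0, -0.4], "spin": 0}

```text
time_s: 17.4
tcp_pos: [0.3883, -0.157, 0.1102]
ee_rot: [[-0.994, -0.104, -0.02], [-0.103, 0.995, -0.009], [0.021, -0.007, -1.0]]
wrist_force: [0.2, -0.6, -0.4]
gripper_width: 0.003
```

Request:
servo_tool:
  deltas:
    - {"slide": [0, 0, 0], "spin": 0}
    - {"slide": [0, 0, 0], "spin": 0}

```text
time_s: 17.6
tcp_pos: [0.3897, -0.157, 0.1117]
ee_rot: [[-0.994, -0.104, -0.015], [-0.104, 0.995, -0.009], [0.016, -0.008, -1.0]]
wrist_force: [-1.1, 0.6, -0.1]
gripper_width: 0.008
```

Request:
servo_tool:
  deltas:
    - {"slide": [0, 0, 0.9], "spin": 0}
    - {"slide": [0, 0, 0.9], "spin": 0}

```text
time_s: 17.8
tcp_pos: [0.3918, -0.1576, 0.0679]
ee_rot: [[-0.995, -0.104, -0.006], [-0.104, 0.995, -0.01], [0.007, -0.009, -1.0]]
wrist_force: [0.4, 0.5, -0.6]
gripper_width: 0.01
```

Request:
servo_tool:
  deltas:
    - {"slide": [0, 0, 0], "spin": 0}
    - {"slide": [0, 0, 0], "spin": 0}

```text
time_s: 18.0
tcp_pos: [0.3895, -0.1575, 0.0654]
ee_rot: [[-0.994, -0.104, -0.014], [-0.104, 0.995, -0.01], [0.015, -0.008, -1.0]]
wrist_force: [0.6, -0.2, -0.4]
gripper_width: 0.006
```

Request:
servo_tool:
  deltas:
    - {"slide": [0, 0, -0.9], "spin": 0}
    - {"slide": [-0.4, -0.8, -0.9], "spin": 0}
    - {"slide": [-0.5, -0.95, -0.9], "spin": 0}
    - {"slide": [-0.5, -0.95, -0.9], "spin": 0}
    - {"slide": [-0.5, -0.95, -0.9], "spin": 0}
    - {"slide": [-0.5, -0.95, -0.9], "spin": 0}
    - {"slide": [-0.5, -0.95, 0], "spin": 0}
    - {"slide": [-0.5, -0.95, 0], "spin": 0}
    - {"slide": [-0.5, -0.95, 0], "spin": 0}
    - {"slide": [-0.4, -0.8, 0], "spin": 0}
  gripper: 0

```text
time_s: 19.0
tcp_pos: [0.5242, -0.3571, 0.2181]
ee_rot: [[-0.994, -0.109, -0.003], [-0.109, 0.994, -0.016], [0.005, -0.015, -1.0]]
wrist_force: [0.2, 0.8, -0.2]
gripper_width: 0.834
```

Request:
servo_tool:
  deltas:
    - {"slide": [0, 0, 0], "spin": 0.73}
    - {"slide": [0, 0, 0], "spin": 0.73}
    - {"slide": [0, 0, 0], "spin": 0}

```text
time_s: 19.3
tcp_pos: [0.5255, -0.3603, 0.2198]
ee_rot: [[-0.995, 0.105, -0.001], [0.105, 0.994, -0.017], [-0.001, -0.017, -1.0]]
wrist_force: [-0.6, 0.2, -0.1]
gripper_width: 0.988
```

Run:
```python
from h import *
W=cap('wrist','wrist7.png');S=cap('scene');crop(S,240,110,340,175,8,'s7.png');print(sense()['tcp_pos'])
```

```text
[ 0.52550297 -0.35999116  0.21984109]
```

View pics/wrist7.png

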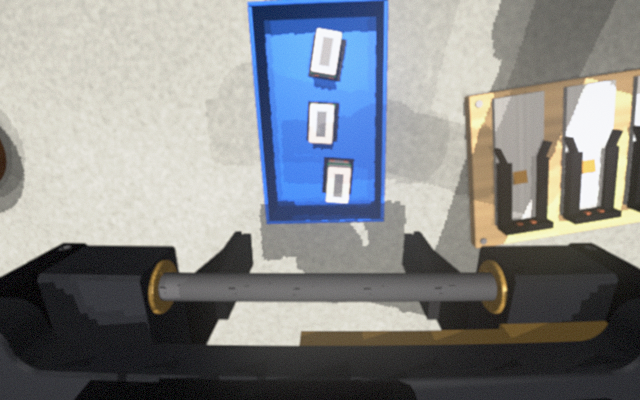

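View pics/s7.png

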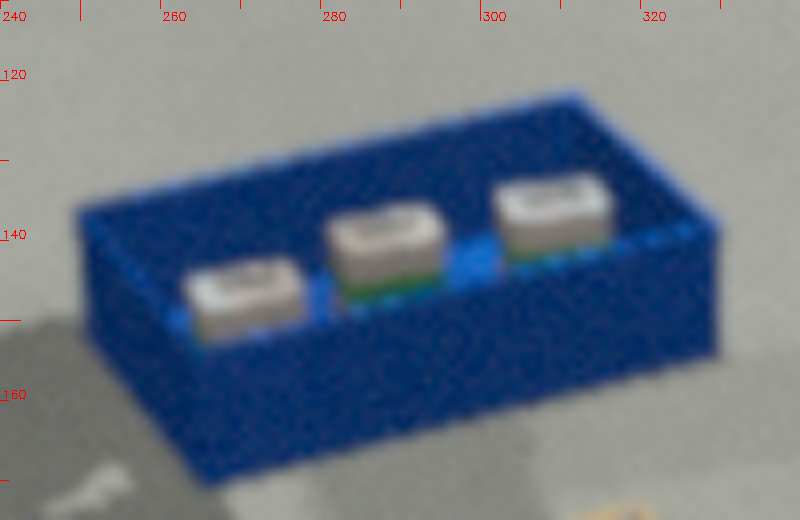

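Excellent overhead view: three packs at about (326,50), (322,122) and (339,182), bin corners near (248,3), (387,0), (269,222) and (383,220), and the board at right. I'll enlarge it.

Run:
```python
from h import *
W=load('wrist');crop(W,240,0,400,120,5,'w7a.png');crop(W,240,90,400,230,5,'w7b.png');crop(W,460,60,640,250,4,'w7c.png')
```

```text
(no output)
```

View pics/w7a.png

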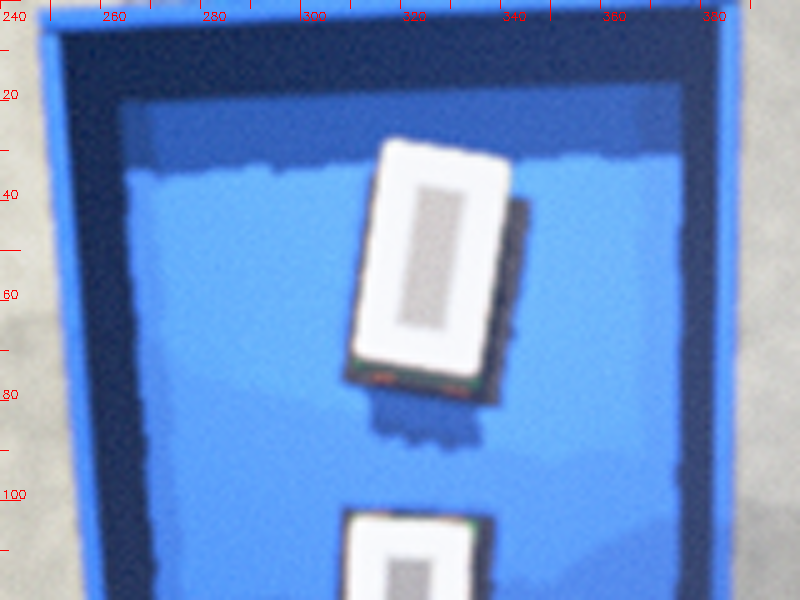

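View pics/w7b.png

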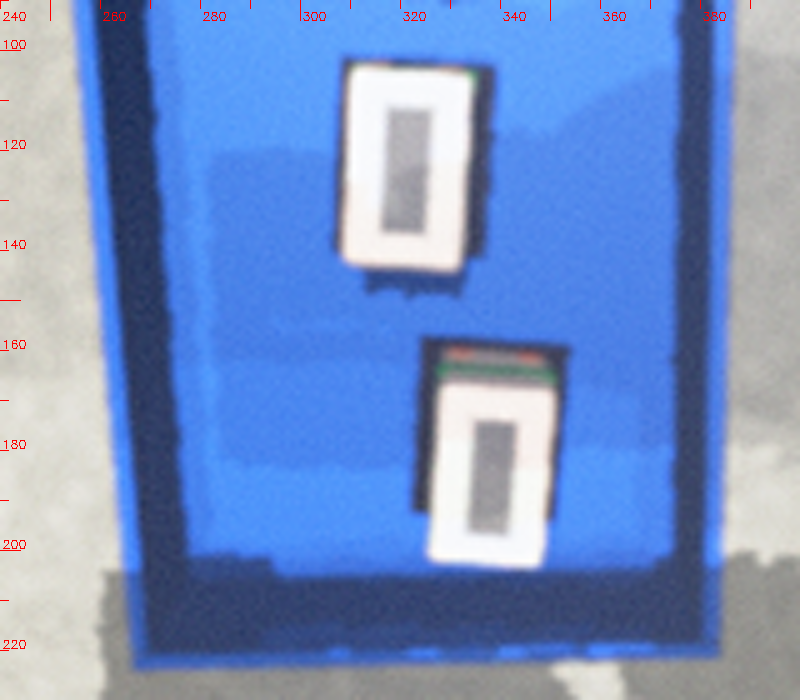

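View pics/w7c.png

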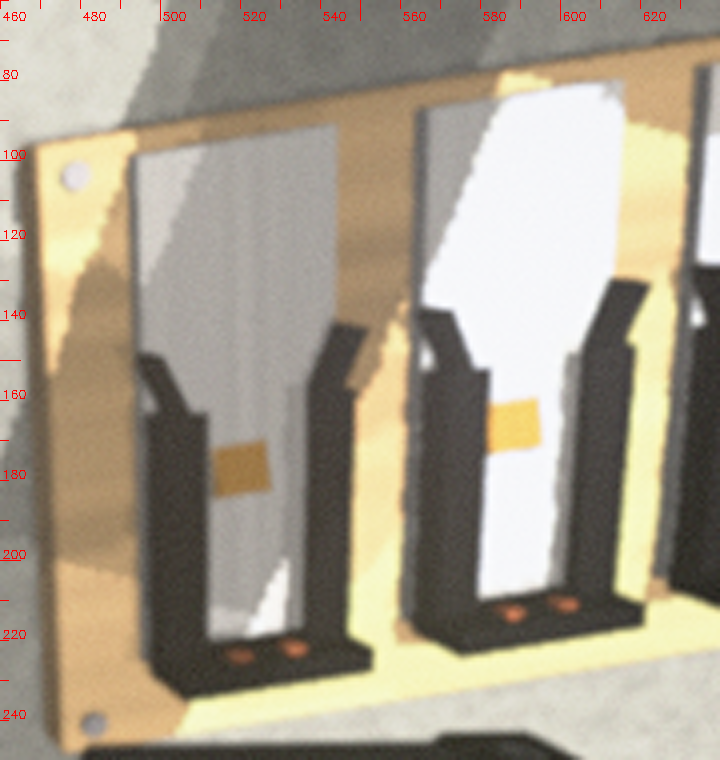

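Run:
```python
from fit import *
np.set_printoptions(precision=4,suppress=True)
W=load('wrist')
print('bin',fit(rectobs(W,[(248,7,-1,-1),(387.6,1,-1,1),(266.6,224,1,-1),(383.6,221.6,1,1)],.11,.065,.06),[.46,-.36,-.1]))
for n,q in dict(A=[(316.5,27.5),(342.5,32),(310.5,72.5),(336,75.5)],B=[(310,104),(335,104.5),(308,142.5),(332.5,144.5)],C=[(327.4,166.6),(351.6,167.6),(325.4,202),(349.4,204)]).items():
    print(n,fit(rectobs(W,[(u,v,sx,sy) for (u,v),(sx,sy) in zip(q,[(-1,-1),(-1,1),(1,-1),(1,1)])],.02,.0125,.054),[.46,-.36,-.1]))
for q,z in [((493.7,98.7),.022),((544.5,91.3),.022),((563.8,87),.022),((615.7,80.5),.022),((512,163),.0328),((512,220),.0328),((537,156),.0328),((536.3,217),.0328)]:
    print(q,at(W,*q,z))
print(fit(rectobs(W,[(468,97,-1,-1),(477,248,1,-1)],.095,.17,.016),[.54,-.02,.06]))
```

```text
bin (np.float64(0.4668193198406401), np.float64(-0.362964179598335), np.float64(-4.24994275506618), array([[-1. , -1. ],
       [ 0.7, -0.7],
       [-0.2,  3.7],
       [ 0.3,  3.6]]))
A (np.float64(0.39935544927497196), np.float64(-0.3509535785182976), np.float64(-14.423501133447711), array([[-0.1,  0.3],
       [-0.1, -0.1],
       [ 0.3, -0.6],
       [-0.1,  0.3]]))
B (np.float64(0.4668029431005208), np.float64(-0.36317665433949325), np.float64(-9.376470291562095), array([[ 0. , -0.8],
       [-0.2,  0.2],
       [ 0.3,  0.5],
       [-0.2,  0. ]]))
C (np.float64(0.5329002838366216), np.float64(-0.3519004704028727), np.float64(-8.847924187669587), array([[ 0.4, -0.1],
       [-0.3,  0.2],
       [ 0.5,  0.4],
       [-0.7, -0.4]]))
(493.7, 98.7) [ 0.4599 -0.1724  0.022 ]
(544.5, 91.3) [ 0.4569 -0.1158  0.022 ]
(563.8, 87) [ 0.4541 -0.0942  0.022 ]
(615.7, 80.5) [ 0.4518 -0.0347  0.022 ]
(512, 163) [ 0.5318 -0.154   0.0328]
(512, 220) [ 0.6015 -0.1494  0.0328]
(537, 156) [ 0.5264 -0.1257  0.0328]
(536.3, 217) [ 0.6006 -0.1201  0.0328]
(np.float64(0.5351968087004362), np.float64(-0.021144073174268106), np.float64(4.894356448839449), array([[-0.1, -0.5],
       [ 0.1,  0.8]]))
```

Request:
servo_tool:
  deltas:
    - {"slide": [-0.1, 0.24, 0.4], "spin": 0.36}
    - {"slide": [-0.12, 0.24, 0.9], "spin": 0}
    - {"slide": [0, 0, 0.9], "spin": 0}
    - {"slide": [0, 0, 0.9], "spin": 0}
    - {"slide": [0, 0, 0.9], "spin": 0}
    - {"slide": [0, 0, 0.5], "spin": 0}
    - {"slide": [0, 0, 0.2], "spin": 0}
    - {"slide": [0, 0, 0], "spin": 0}
  gripper: 108

```text
time_s: 20.2
tcp_pos: [0.5344, -0.3498, 0.1043]
ee_rot: [[-0.99, 0.138, 0.007], [0.138, 0.99, -0.021], [-0.01, -0.02, -1.0]]
wrist_force: [0.0, 0.8, 1.4]
gripper_width: 0.577
```

Run:
```python
from h import *
W=cap('wrist','wrist8.png');S=cap('scene');crop(S,230,80,340,175,7,'s8.png');print(sense()['tcp_pos'])
s=sense()
for z in (.0,): print(proj(S,s['tcp_pos']))
```

```text
[ 0.53511851 -0.35015452  0.10542081]
[268.7669742  130.45339579]
```

View pics/wrist8.png

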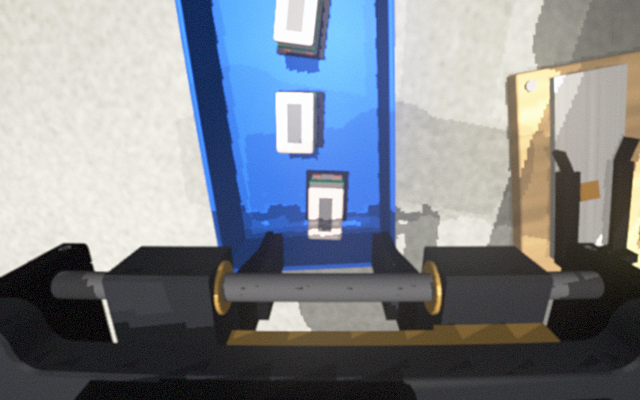

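View pics/s8.png

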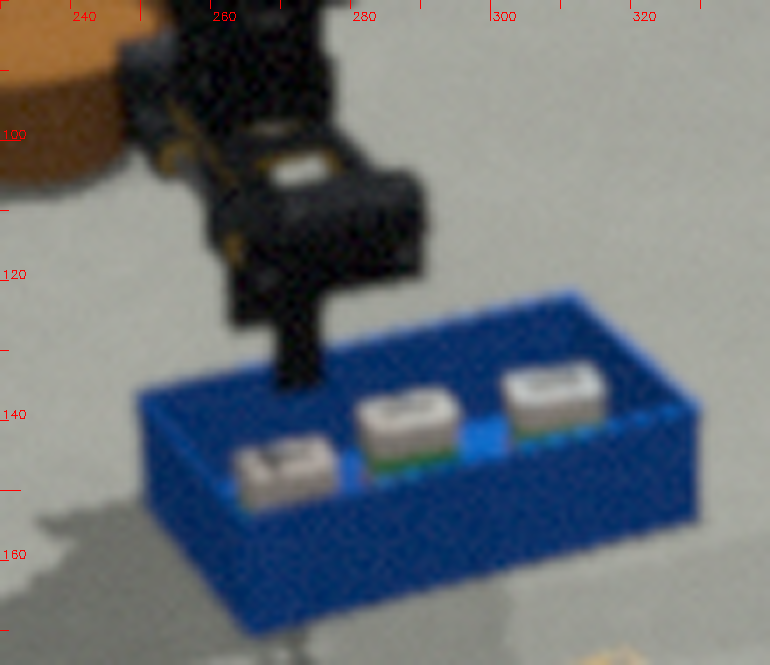

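Run:
```python
from h import *
W=load('wrist');print(at(W,326,212,.054),at(W,309,187,.054),at(W,344,187,.054),at(W,309,238,.054)); S=load('scene'); print(at(S,269,144.7,.054))
crop(W,280,160,380,270,6,'w8.png')
```

```text
[ 0.53071815 -0.35135851  0.054     ] [ 0.51071792 -0.36058426  0.054     ] [ 0.51395882 -0.3362996   0.054     ] [ 0.54930774 -0.3666467   0.054     ]
[ 0.53457002 -0.3562805   0.054     ]
```

View pics/w8.png

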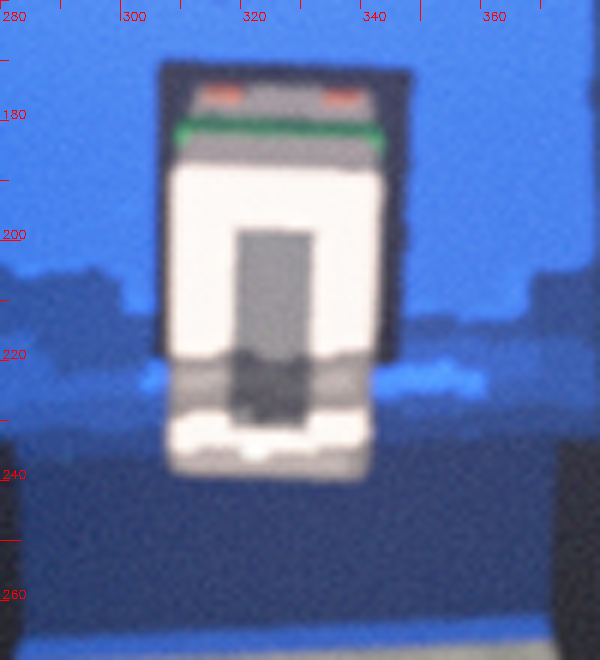

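Request:
servo_tool:
  deltas:
    - {"slide": [0.14, -0.07, 0.7], "spin": 0.1}
    - {"slide": [0, 0, 0.9], "spin": 0}
    - {"slide": [0, 0, 0.9], "spin": 0}
    - {"slide": [0, 0, 0.5], "spin": 0}
    - {"slide": [0, 0, 0.15], "spin": 0}
    - {"slide": [0, 0, 0], "spin": 0}

```text
time_s: 20.9
tcp_pos: [0.5384, -0.3561, 0.0333]
ee_rot: [[-0.988, 0.15, 0.025], [0.15, 0.988, -0.029], [-0.029, -0.025, -0.999]]
wrist_force: [-0.8, 0.2, 1.0]
gripper_width: 0.576
```

Request:
servo_tool:
  deltas:
    - {"slide": [0.25, 0.05, 0.25], "spin": 0}
    - {"slide": [0, 0, 0.13], "spin": 0}
    - {"slide": [0, 0, 0], "spin": 0}

```text
time_s: 21.2
tcp_pos: [0.5338, -0.3547, 0.0256]
ee_rot: [[-0.988, 0.15, 0.029], [0.149, 0.988, -0.031], [-0.034, -0.026, -0.999]]
wrist_force: [-0.3, 0.7, -0.4]
gripper_width: 0.576
```

Request:
servo_tool:
  deltas:
    - {"slide": [0.05, 0, 0.15], "spin": 0}
    - {"slide": [0, 0, 0], "spin": 0}
    - {"slide": [0, 0, 0], "spin": 0}
    - {"slide": [0, 0, 0], "spin": 0}
    - {"slide": [0, 0, 0], "spin": 0}
    - {"slide": [0, 0, 0], "spin": 0}
  gripper: 255

```text
time_s: 21.8
tcp_pos: [0.5331, -0.3547, 0.0226]
ee_rot: [[-0.988, 0.15, 0.031], [0.149, 0.988, -0.032], [-0.035, -0.027, -0.999]]
wrist_force: [0.7, 0.3, -0.9]
gripper_width: 0.289
```

Request:
servo_tool:
  deltas:
    - {"slide": [0, 0, -0.4], "spin": 0}
    - {"slide": [0, 0, -0.9], "spin": 0}
    - {"slide": [0, 0, -0.9], "spin": 0}
    - {"slide": [0, 0, -0.9], "spin": 0}
    - {"slide": [0, 0, -0.7], "spin": -0.3}
    - {"slide": [0, 0, 0], "spin": -0.6}
    - {"slide": [0, 0, 0], "spin": -0.65}

```text
time_s: 22.5
tcp_pos: [0.5291, -0.3515, 0.1237]
ee_rot: [[-0.997, -0.073, 0.03], [-0.074, 0.997, -0.031], [-0.027, -0.033, -0.999]]
wrist_force: [-0.7, -0.5, -1.3]
gripper_width: 0.289
```

Request:
servo_tool:
  deltas:
    - {"slide": [0.1, 0.6, 0], "spin": 0}
    - {"slide": [0.13, 0.95, 0], "spin": 0}
    - {"slide": [0.13, 0.95, 0], "spin": 0}
    - {"slide": [0.13, 0.95, 0], "spin": 0}
    - {"slide": [0.13, 0.95, 0], "spin": 0}
    - {"slide": [0.13, 0.95, 0], "spin": 0}
    - {"slide": [0.13, 0.95, 0], "spin": 0}
    - {"slide": [0.13, 0.95, 0], "spin": 0}
    - {"slide": [0.13, 0.8, 0.2], "spin": 0}
    - {"slide": [0, 0, 0], "spin": 0}

```text
time_s: 23.5
tcp_pos: [0.48, -0.1409, 0.1134]
ee_rot: [[-0.998, -0.058, 0.03], [-0.059, 0.998, -0.03], [-0.028, -0.032, -0.999]]
wrist_force: [-0.2, -0.9, -1.2]
gripper_width: 0.286
```

Run:
```python
from h import *
W=cap('wrist','wrist9.png');S=cap('scene');crop(S,250,110,400,240,5,'s9.png')
D=cap('side');crop(D,240,180,400,330,5,'d9.png')
s=sense();print(s['tcp_pos'],s['ee_rot'])
```

```text
[ 0.48211122 -0.14292346  0.11423354] [[-0.99786753 -0.05648341  0.03271104]
 [-0.05749521  0.9978686  -0.03086342]
 [-0.03089805 -0.03267833 -0.99898821]]
```

View pics/s9.png

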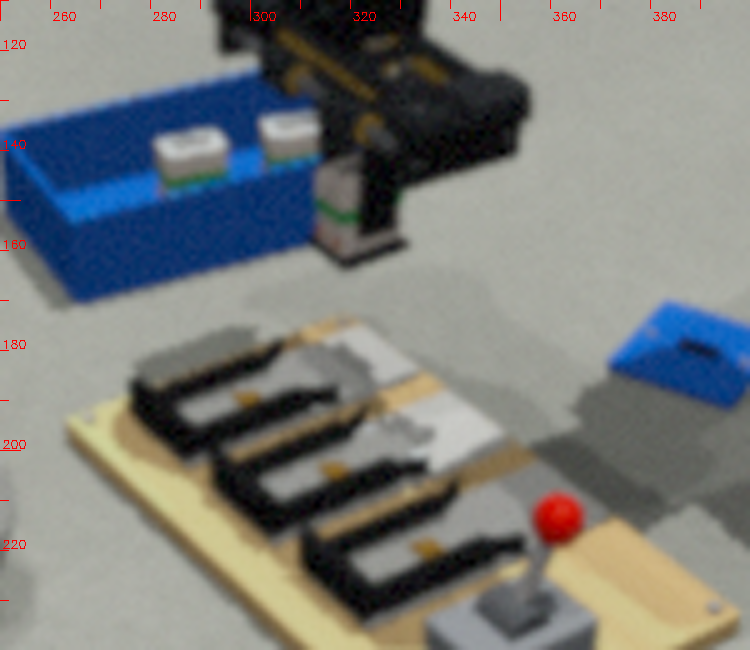

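View pics/wrist9.png

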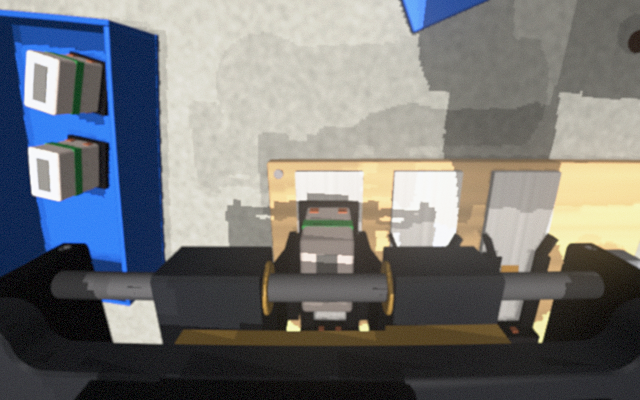

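View pics/d9.png

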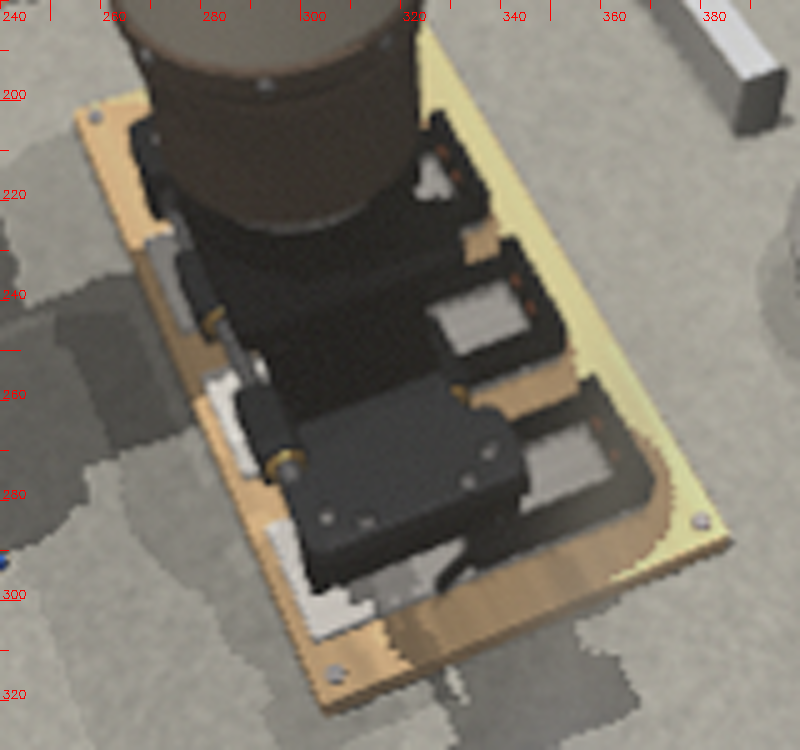

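Request:
servo_tool:
  deltas:
    - {"slide": [-0.05, 0.11, 0.6], "spin": -0.07}
    - {"slide": [0, 0, 0.7], "spin": 0}
    - {"slide": [0, 0, 0.6], "spin": 0}
    - {"slide": [0, 0, 0.4], "spin": 0}
    - {"slide": [0, 0, 0.2], "spin": 0}
    - {"slide": [0, 0, 0], "spin": 0}

```text
time_s: 24.25
tcp_pos: [0.4886, -0.146, 0.0518]
ee_rot: [[-0.998, -0.059, 0.039], [-0.06, 0.998, -0.032], [-0.037, -0.034, -0.999]]
wrist_force: [-0.6, -0.1, -1.2]
gripper_width: 0.285
```

Run:
```python
from h import *
W=cap('wrist');crop(W,230,130,430,260,4,'w10.png');S=cap('scene');crop(S,255,120,375,230,6,'s10.png')
s=sense();print(s['tcp_pos'],s['ee_rot'],s['wrist_force'])
```

```text
[ 0.48919979 -0.14577006  0.05256957] [[-0.99742693 -0.05903586  0.04067297]
 [-0.06035137  0.99766695 -0.03191194]
 [-0.03869413 -0.0342845  -0.99866277]] [-0.39140784  0.87222446 -1.16881538]
```

View pics/s10.png

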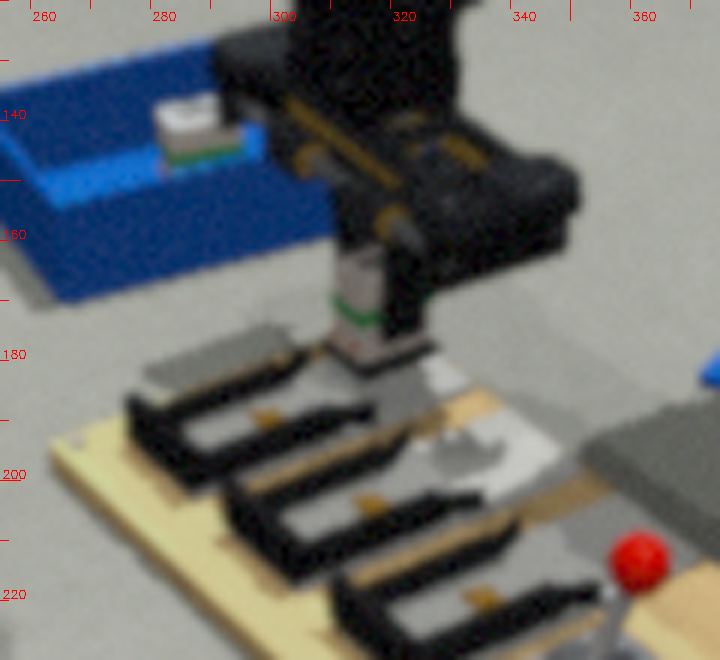

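View pics/w10.png

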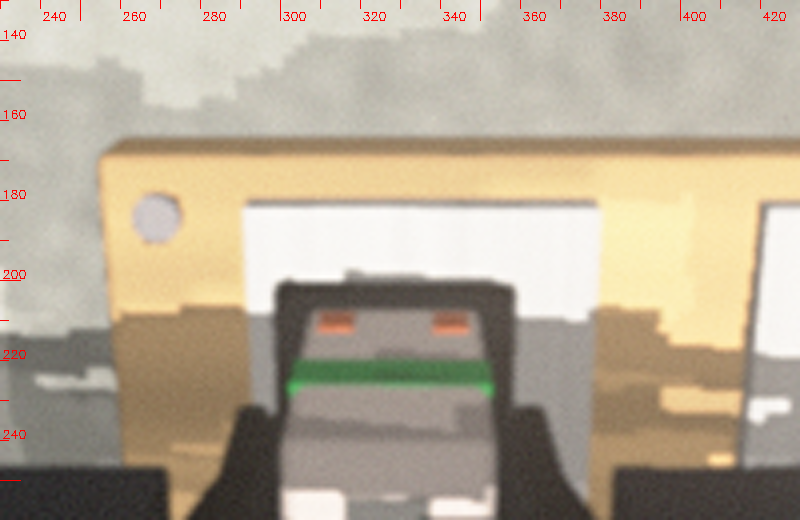

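Request:
servo_tool:
  deltas:
    - {"slide": [0, 0.15, 0.2], "spin": 0}
    - {"slide": [0, 0, 0.15], "spin": 0}
    - {"slide": [0, 0, 0], "spin": 0}

```text
time_s: 24.65
tcp_pos: [0.4905, -0.142, 0.0446]
ee_rot: [[-0.997, -0.059, 0.044], [-0.06, 0.998, -0.032], [-0.042, -0.034, -0.999]]
wrist_force: [0.2, -0.1, -2.0]
gripper_width: 0.284
```

Run:
```python
from h import *
W=cap('wrist');crop(W,230,130,430,260,4,'w11.png')
s=sense();print(s['tcp_pos'],s['ee_rot'],s['wrist_force'])
```

```text
[ 0.49061649 -0.14199693  0.04475705] [[-0.99726555 -0.05904806  0.04443809]
 [-0.06049262  0.99765891 -0.03189572]
 [-0.04245068 -0.03449668 -0.99850284]] [-0.50667803  0.16506635 -1.24708158]
```

View pics/w11.png

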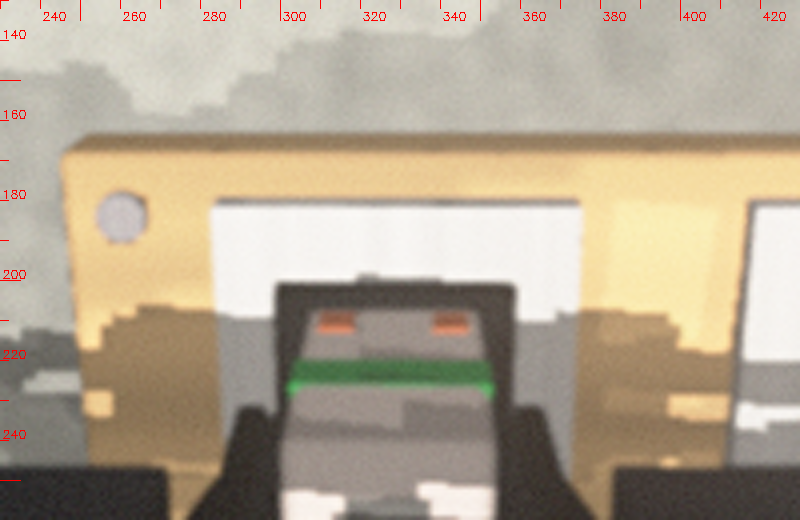

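Request:
servo_tool:
  deltas:
    - {"slide": [0, 0.01, 0.12], "spin": 0}
    - {"slide": [0, 0, 0.04], "spin": 0}

```text
time_s: 24.9
tcp_pos: [0.4911, -0.1417, 0.0409]
ee_rot: [[-0.997, -0.059, 0.045], [-0.061, 0.998, -0.032], [-0.043, -0.035, -0.998]]
wrist_force: [0.4, -0.0, -1.2]
gripper_width: 0.288
```

Request:
servo_tool:
  deltas:
    - {"slide": [0, 0, 0.06], "spin": 0}

```text
time_s: 25.0
tcp_pos: [0.4915, -0.1419, 0.0405]
ee_rot: [[-0.997, -0.06, 0.045], [-0.062, 0.998, -0.033], [-0.043, -0.035, -0.998]]
wrist_force: [-6.2, 3.1, 20.3]
gripper_width: 0.286
```

Request:
servo_tool:
  deltas:
    - {"slide": [0, 0, 0.06], "spin": 0}

```text
time_s: 25.1
tcp_pos: [0.4914, -0.1419, 0.0405]
ee_rot: [[-0.997, -0.061, 0.045], [-0.063, 0.997, -0.033], [-0.043, -0.036, -0.998]]
wrist_force: [-5.8, 4.2, 16.1]
gripper_width: 0.283
```

Request:
servo_tool:
  deltas:
    - {"slide": [-0.2, 0, 0.01], "spin": 0}
    - {"slide": [-0.4, 0, 0.017], "spin": 0}
    - {"slide": [-0.4, 0, 0.017], "spin": 0}
    - {"slide": [-0.4, 0, 0.017], "spin": 0}

```text
time_s: 25.5
tcp_pos: [0.5277, -0.1397, 0.0412]
ee_rot: [[-0.997, -0.061, 0.045], [-0.063, 0.998, -0.033], [-0.043, -0.036, -0.998]]
wrist_force: [0.1, 0.4, -0.8]
gripper_width: 0.283
```

Run:
```python
from h import *
W=cap('wrist');crop(W,230,100,430,260,4,'w12.png');S=cap('scene');crop(S,255,120,375,230,6,'s12.png')
s=sense();print(s['tcp_pos'],s['ee_rot'],s['wrist_force'])
```

```text
[ 0.52887648 -0.13963014  0.04137686] [[-0.99699575 -0.06151435  0.04706858]
 [-0.0631094   0.9974547  -0.0331861 ]
 [-0.04490735 -0.03605687 -0.99834024]] [ 0.38678564 -0.02551252  0.2475398 ]
```

View pics/s12.png

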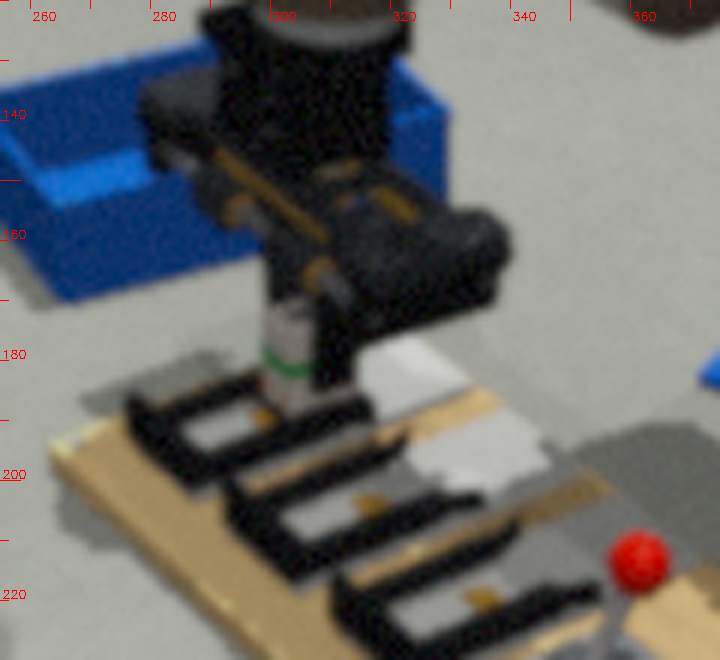

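View pics/w12.png

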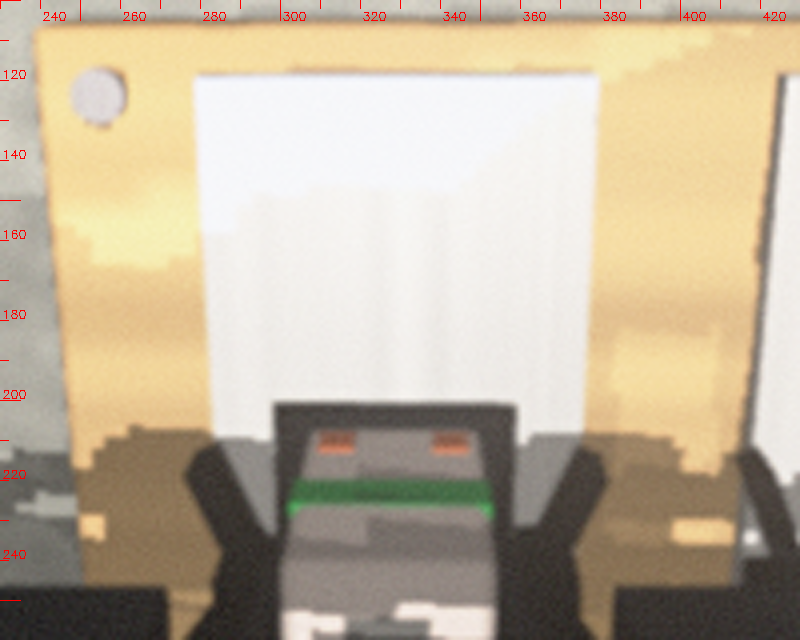

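Request:
servo_tool:
  deltas:
    - {"slide": [-0.35, 0, 0.018], "spin": 0}
    - {"slide": [-0.4, 0, 0.02], "spin": 0}
    - {"slide": [-0.4, 0, 0.02], "spin": 0}
    - {"slide": [-0.4, 0, 0.02], "spin": 0}

```text
time_s: 26.0
tcp_pos: [0.5655, -0.138, 0.0408]
ee_rot: [[-0.997, -0.061, 0.037], [-0.062, 0.997, -0.034], [-0.035, -0.036, -0.999]]
wrist_force: [-2.2, 0.1, 2.9]
gripper_width: 0.291
```

Request:
servo_tool:
  deltas:
    - {"slide": [-0.3, 0, 0.013], "spin": 0}
    - {"slide": [-0.2, 0, 0.008], "spin": 0}

```text
time_s: 26.2
tcp_pos: [0.58, -0.1372, 0.0408]
ee_rot: [[-0.997, -0.061, 0.037], [-0.062, 0.997, -0.034], [-0.035, -0.037, -0.999]]
wrist_force: [-3.6, -0.3, 4.7]
gripper_width: 0.288
```

Request:
servo_tool:
  deltas:
    - {"slide": [-0.2, 0, 0.008], "spin": 0}

```text
time_s: 26.3
tcp_pos: [0.5845, -0.137, 0.0407]
ee_rot: [[-0.998, -0.061, 0.035], [-0.062, 0.997, -0.035], [-0.032, -0.037, -0.999]]
wrist_force: [-13.4, 0.6, 13.2]
gripper_width: 0.289
```

Request:
servo_tool:
  deltas:
    - {"slide": [-0.15, 0, 0.006], "spin": 0}

```text
time_s: 26.4
tcp_pos: [0.5846, -0.1371, 0.0407]
ee_rot: [[-0.998, -0.061, 0.025], [-0.062, 0.997, -0.035], [-0.023, -0.037, -0.999]]
wrist_force: [-14.8, 1.8, 17.3]
gripper_width: 0.286
```

Request:
servo_tool:
  deltas:
    - {"slide": [-0.15, 0, 0.006], "spin": 0}

```text
time_s: 26.5
tcp_pos: [0.5846, -0.137, 0.0409]
ee_rot: [[-0.998, -0.06, 0.016], [-0.061, 0.998, -0.035], [-0.014, -0.036, -0.999]]
wrist_force: [-10.7, 1.0, 11.9]
gripper_width: 0.286
```

Run:
```python
from h import *
W=cap('wrist');crop(W,230,60,430,260,4,'w13.png');S=cap('scene');crop(S,255,120,375,230,6,'s13.png')
D=cap('side');crop(D,240,180,400,330,5,'d13.png')
s=sense();print(s['tcp_pos'],s['ee_rot'],s['wrist_force'])
```

```text
[ 0.58463601 -0.13703076  0.04090833] [[-0.9980373  -0.06037008  0.01664326]
 [-0.06092904  0.99751348 -0.03541916]
 [-0.01446362 -0.0363637  -0.99923395]] [-10.63826848   1.30974735  12.46801933]
```

View pics/s13.png

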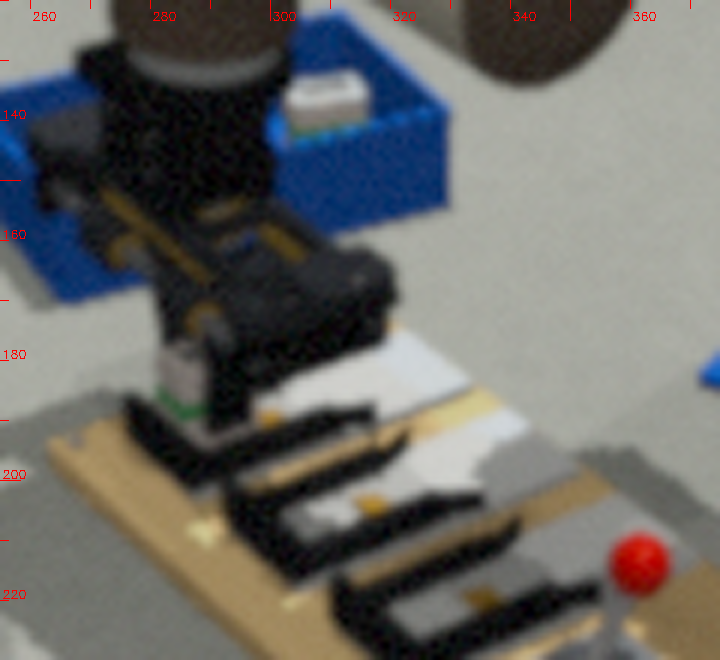

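View pics/w13.png

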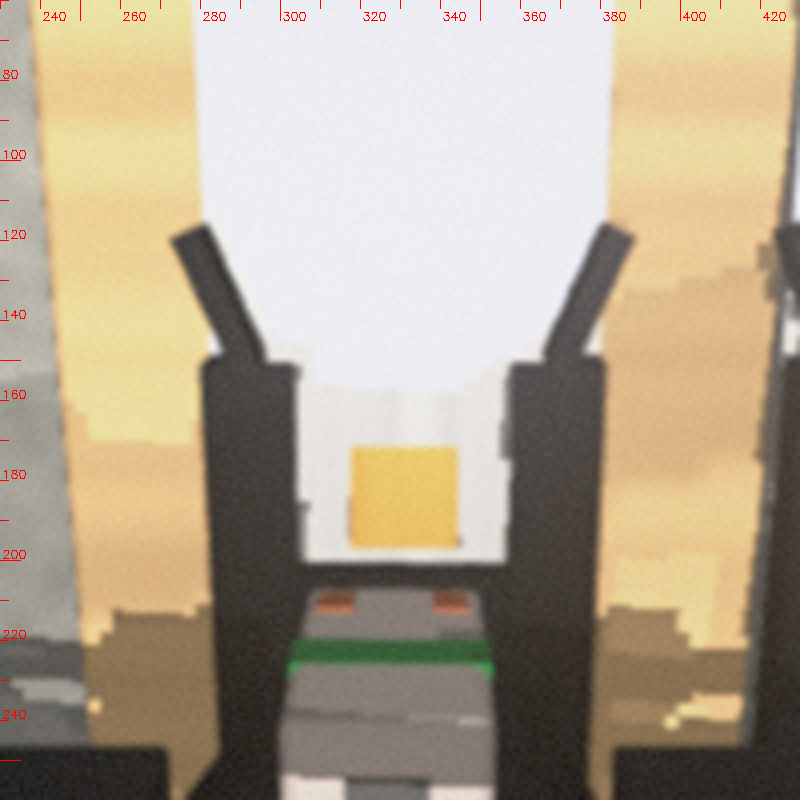

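The pack in shoe 0 is against the stop at x=0.5846, which matches my home estimate, and the brass catch is fully visible behind the foot. I'll tug back gently to confirm.

Request:
servo_tool:
  deltas:
    - {"slide": [0.06, 0, 0], "spin": 0}

```text
time_s: 26.75
tcp_pos: [0.5836, -0.137, 0.0411]
ee_rot: [[-0.998, -0.06, 0.018], [-0.061, 0.998, -0.035], [-0.016, -0.036, -0.999]]
wrist_force: [1.1, -0.3, -1.2]
gripper_width: 0.284
```

Request:
servo_tool:
  deltas:
    - {"slide": [0.08, 0, 0], "spin": 0}

```text
time_s: 26.85
tcp_pos: [0.5826, -0.1369, 0.041]
ee_rot: [[-0.998, -0.06, 0.021], [-0.061, 0.998, -0.035], [-0.019, -0.036, -0.999]]
wrist_force: [0.1, 0.7, -0.5]
gripper_width: 0.289
```

Request:
servo_tool:
  deltas:
    - {"slide": [0.08, 0, 0], "spin": 0}

```text
time_s: 26.95
tcp_pos: [0.5821, -0.1368, 0.041]
ee_rot: [[-0.998, -0.061, 0.024], [-0.061, 0.998, -0.035], [-0.022, -0.036, -0.999]]
wrist_force: [2.0, -0.4, -0.3]
gripper_width: 0.286
```

Request:
servo_tool:
  deltas:
    - {"slide": [0.08, 0, 0], "spin": 0}

```text
time_s: 27.05
tcp_pos: [0.5819, -0.1368, 0.0412]
ee_rot: [[-0.998, -0.061, 0.028], [-0.062, 0.997, -0.035], [-0.026, -0.036, -0.999]]
wrist_force: [2.8, 0.2, -1.2]
gripper_width: 0.287
```

Request:
servo_tool:
  deltas:
    - {"slide": [-0.14, 0, 0], "spin": 0}
    - {"slide": [-0.1, 0, 0], "spin": 0}

```text
time_s: 27.25
tcp_pos: [0.5845, -0.1366, 0.0409]
ee_rot: [[-0.998, -0.061, 0.019], [-0.062, 0.997, -0.035], [-0.017, -0.036, -0.999]]
wrist_force: [-8.1, 1.1, 9.3]
gripper_width: 0.287
```

Request:
servo_tool:
  deltas:
    - {"slide": [-0.12, -0.07, 0], "spin": 0}
    - {"slide": [-0.1, -0.1, 0], "spin": 0}

```text
time_s: 27.45
tcp_pos: [0.5846, -0.1377, 0.0409]
ee_rot: [[-0.998, -0.06, 0.006], [-0.06, 0.998, -0.031], [-0.004, -0.032, -0.999]]
wrist_force: [-7.9, 14.1, 8.6]
gripper_width: 0.29
```

Request:
servo_tool:
  deltas:
    - {"slide": [0, -0.12, 0], "spin": 0}

```text
time_s: 27.55
tcp_pos: [0.5845, -0.1378, 0.041]
ee_rot: [[-0.998, -0.06, 0.006], [-0.06, 0.998, -0.028], [-0.004, -0.028, -1.0]]
wrist_force: [-0.2, 15.6, 2.2]
gripper_width: 0.286
```

Request:
servo_tool:
  deltas:
    - {"slide": [0, -0.14, 0], "spin": 0}
    - {"slide": [0, -0.14, 0], "spin": 0}
    - {"slide": [0, -0.14, 0], "spin": 0}

```text
time_s: 27.85
tcp_pos: [0.5847, -0.1379, 0.0411]
ee_rot: [[-0.998, -0.062, 0.004], [-0.062, 0.998, -0.016], [-0.003, -0.016, -1.0]]
wrist_force: [-2.4, 13.2, 4.3]
gripper_width: 0.29
```

Request:
servo_tool:
  deltas:
    - {"slide": [0, 0, 0], "spin": 0}
    - {"slide": [0, 0, 0], "spin": 0}

```text
time_s: 28.05
tcp_pos: [0.5846, -0.1367, 0.0411]
ee_rot: [[-0.998, -0.064, 0.003], [-0.064, 0.998, -0.016], [-0.002, -0.016, -1.0]]
wrist_force: [-0.0, -0.7, 1.2]
gripper_width: 0.287
```

Request:
servo_tool:
  deltas:
    - {"slide": [0, 0, 0], "spin": 0}
    - {"slide": [0, 0, 0], "spin": 0}
    - {"slide": [0, 0, 0], "spin": 0}
    - {"slide": [0, 0, -0.5], "spin": 0}
    - {"slide": [0, 0, -0.9], "spin": 0}
    - {"slide": [0, 0, -0.9], "spin": 0}
    - {"slide": [0, 0, -0.9], "spin": 0}
    - {"slide": [0, 0, -0.7], "spin": 0}
    - {"slide": [0, 0, 0], "spin": 0}
  gripper: 108

```text
time_s: 28.95
tcp_pos: [0.5855, -0.1373, 0.1455]
ee_rot: [[-0.998, -0.061, 0.006], [-0.061, 0.998, -0.017], [-0.005, -0.018, -1.0]]
wrist_force: [-0.1, 0.1, -0.4]
gripper_width: 0.575
```

Run:
```python
from h import *
S=cap('scene');crop(S,250,110,400,240,5,'s14.png')
D=cap('side');crop(D,240,180,400,330,5,'d14.png')
s=sense();print(s['tcp_pos'],s['ee_rot'],s['wrist_force'])
```

```text
[ 0.5836672  -0.13704948  0.14248258] [[-9.98151276e-01 -6.07777501e-02  3.09818301e-04]
 [-6.07747041e-02  9.98018050e-01 -1.63219603e-02]
 [ 6.82807765e-04 -1.63106146e-02 -9.99866740e-01]] [-0.33398729 -0.35152895 -0.5215746 ]
```

View pics/s14.png

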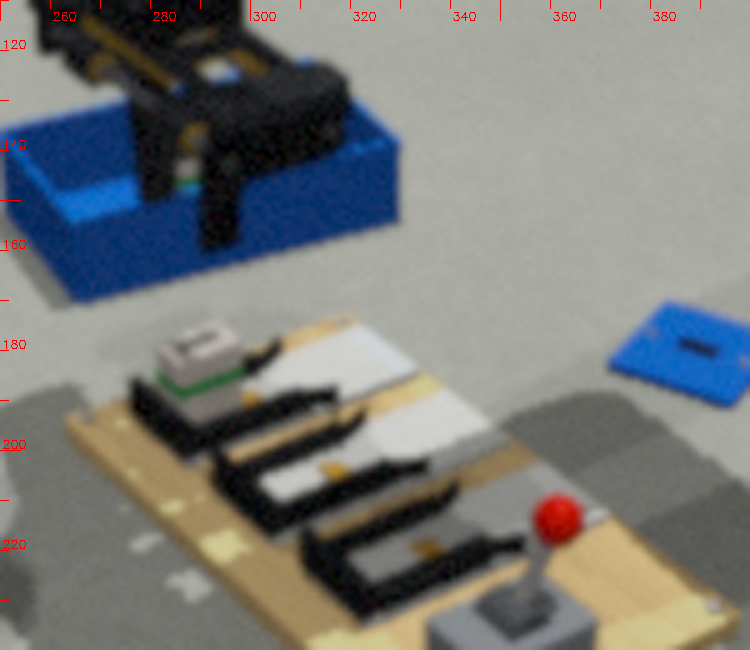

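Request:
servo_tool:
  deltas:
    - {"slide": [0.52, -0.87, 0], "spin": 0}
    - {"slide": [0.52, -0.87, 0], "spin": 0}
    - {"slide": [0.52, -0.87, 0], "spin": 0}
    - {"slide": [0.52, -0.87, 0], "spin": 0}
    - {"slide": [0.52, -0.87, 0], "spin": 0}
    - {"slide": [0.52, -0.87, 0], "spin": 0}
    - {"slide": [0.52, -0.87, 0], "spin": 0}
    - {"slide": [0.52, -0.87, 0], "spin": 0}
    - {"slide": [0.52, -0.87, 0], "spin": 0}
    - {"slide": [0.4, -0.7, 0], "spin": 0}

```text
time_s: 30.05
tcp_pos: [0.4583, -0.3609, 0.1313]
ee_rot: [[-0.998, -0.064, -0.026], [-0.064, 0.998, -0.007], [0.026, -0.005, -1.0]]
wrist_force: [0.1, -0.1, 0.3]
gripper_width: 0.578
```

Request:
servo_tool:
  deltas:
    - {"slide": [0, 0, 0.2], "spin": 0.8}
    - {"slide": [0, 0, 0.4], "spin": 0.8}
    - {"slide": [0, 0, 0.2], "spin": 0}
    - {"slide": [0, 0, 0], "spin": 0}

```text
time_s: 30.45
tcp_pos: [0.4525, -0.3625, 0.105]
ee_rot: [[-0.985, 0.17, -0.036], [0.17, 0.985, -0.002], [0.035, -0.008, -0.999]]
wrist_force: [-0.7, -1.3, -0.5]
gripper_width: 0.579
```

Run:
```python
from h import *
W=cap('wrist');crop(W,230,60,430,260,4,'w15.png')
s=sense();print(s['tcp_pos'],s['ee_rot'])
S=load('scene')
for q in [(288.1,138.3),(307.3,134.5)]: print(at(dict(np.load('cam_scene.npz')),*q,.054))
```

```text
[ 0.45267294 -0.36253426  0.10530171] [[-0.98475863  0.17029038 -0.03537823]
 [ 0.17046935  0.98536078 -0.00208337]
 [ 0.03450554 -0.00808252 -0.99937182]]
[ 0.4656728  -0.36175896  0.054     ]
[ 0.40214658 -0.35231398  0.054     ]
```

View pics/w15.png

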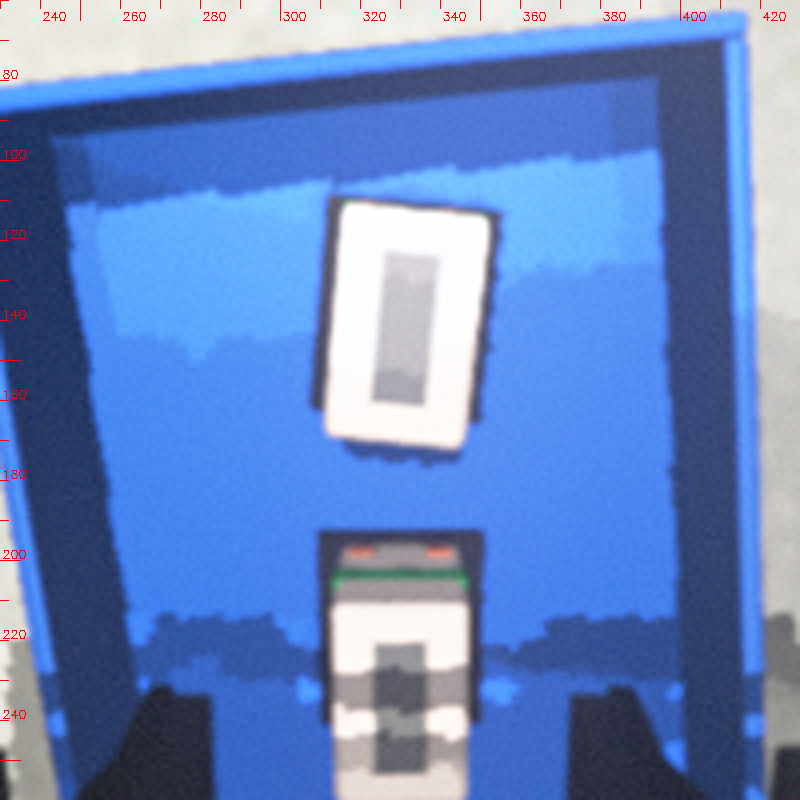

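Request:
servo_tool:
  deltas:
    - {"slide": [-0.35, 0.03, 0.5], "spin": 0}
    - {"slide": [-0.3, 0.03, 0.8], "spin": 0}
    - {"slide": [0, 0, 0.8], "spin": 0}
    - {"slide": [0, 0, 0.6], "spin": 0}
    - {"slide": [0, 0, 0.3], "spin": 0}
    - {"slide": [0, 0, 0], "spin": 0}

```text
time_s: 31.1
tcp_pos: [0.4714, -0.3636, 0.0253]
ee_rot: [[-0.986, 0.161, -0.032], [0.161, 0.987, -0.004], [0.031, -0.009, -0.999]]
wrist_force: [0.6, 0.3, -0.4]
gripper_width: 0.582
```

Request:
servo_tool:
  deltas:
    - {"slide": [0.18, 0, 0.12], "spin": 0}
    - {"slide": [0, 0, 0], "spin": 0}
    - {"slide": [0, 0, 0], "spin": 0}
    - {"slide": [0, 0, 0], "spin": 0}
    - {"slide": [0, 0, 0], "spin": 0}
    - {"slide": [0, 0, 0], "spin": 0}
    - {"slide": [0, 0, 0], "spin": 0}
  gripper: 255

```text
time_s: 31.8
tcp_pos: [0.4681, -0.3632, 0.0245]
ee_rot: [[-0.987, 0.16, -0.028], [0.16, 0.987, -0.006], [0.026, -0.01, -1.0]]
wrist_force: [-0.3, 0.8, -1.6]
gripper_width: 0.286
```

Request:
servo_tool:
  deltas:
    - {"slide": [0, 0, -0.4], "spin": 0}
    - {"slide": [0, 0, -0.9], "spin": 0}
    - {"slide": [0, 0, -0.9], "spin": 0}
    - {"slide": [0, 0, -0.9], "spin": -0.3}
    - {"slide": [0, 0, -0.7], "spin": -0.6}
    - {"slide": [0, 0.2, 0], "spin": -0.7}

```text
time_s: 32.4
tcp_pos: [0.4705, -0.3578, 0.1252]
ee_rot: [[-0.997, -0.07, -0.029], [-0.07, 0.998, -0.005], [0.03, -0.003, -1.0]]
wrist_force: [0.0, 0.1, -1.9]
gripper_width: 0.287
```

Request:
servo_tool:
  deltas:
    - {"slide": [-0.1, 0.8, 0], "spin": 0}
    - {"slide": [-0.12, 0.97, 0], "spin": 0}
    - {"slide": [-0.12, 0.97, 0], "spin": 0}
    - {"slide": [-0.12, 0.97, 0], "spin": 0}
    - {"slide": [-0.12, 0.97, 0], "spin": 0}
    - {"slide": [-0.12, 0.97, 0], "spin": 0}
    - {"slide": [-0.12, 0.97, 0], "spin": 0}
    - {"slide": [-0.12, 0.97, 0], "spin": 0}
    - {"slide": [-0.12, 0.97, 0], "spin": 0}
    - {"slide": [-0.12, 0.97, 0], "spin": 0}

```text
time_s: 33.4
tcp_pos: [0.4842, -0.1119, 0.1318]
ee_rot: [[-0.998, -0.067, -0.018], [-0.067, 0.998, -0.008], [0.019, -0.006, -1.0]]
wrist_force: [0.4, -0.4, -0.9]
gripper_width: 0.285
```

Request:
servo_tool:
  deltas:
    - {"slide": [-0.12, 0.95, 0.1], "spin": 0}
    - {"slide": [-0.12, 0.9, 0.1], "spin": 0}
    - {"slide": [0, 0, 0.3], "spin": 0}
    - {"slide": [0, 0, 0], "spin": 0}

```text
time_s: 33.8
tcp_pos: [0.4875, -0.061, 0.1217]
ee_rot: [[-0.997, -0.072, -0.014], [-0.072, 0.997, -0.007], [0.014, -0.006, -1.0]]
wrist_force: [-0.5, -0.9, -2.3]
gripper_width: 0.284
```

Request:
servo_tool:
  deltas:
    - {"slide": [0.05, 0.02, 0.7], "spin": 0.04}
    - {"slide": [0.05, 0, 0.8], "spin": 0}
    - {"slide": [0, 0, 0.7], "spin": 0}
    - {"slide": [0, 0, 0.4], "spin": 0}
    - {"slide": [0, 0, 0.1], "spin": 0}
    - {"slide": [0, 0, 0], "spin": 0}

```text
time_s: 34.4
tcp_pos: [0.486, -0.0647, 0.0551]
ee_rot: [[-0.998, -0.062, -0.009], [-0.062, 0.998, -0.007], [0.009, -0.007, -1.0]]
wrist_force: [-0.3, -0.1, -1.3]
gripper_width: 0.284
```

Run:
```python
from h import *
W=cap('wrist');crop(W,230,130,430,260,4,'w16.png')
s=sense();print(s['tcp_pos'],s['ee_rot'],s['wrist_force'])
```

```text
[ 0.48614996 -0.06465582  0.05539026] [[-0.99800975 -0.06254136 -0.00806911]
 [-0.0624841   0.99802026 -0.00716284]
 [ 0.00850111 -0.0066444  -0.99994179]] [ 0.16222488 -0.58569229 -1.55018294]
```

View pics/w16.png

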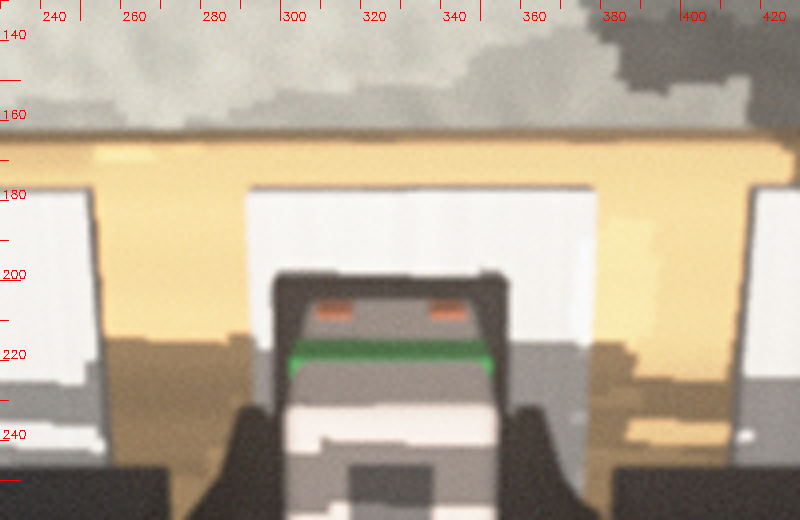

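Request:
servo_tool:
  deltas:
    - {"slide": [0.05, 0.18, 0.25], "spin": 0}
    - {"slide": [0, 0, 0.15], "spin": 0}
    - {"slide": [0, 0, 0], "spin": 0}

```text
time_s: 34.75
tcp_pos: [0.4858, -0.0599, 0.0464]
ee_rot: [[-0.998, -0.063, -0.004], [-0.062, 0.998, -0.007], [0.004, -0.006, -1.0]]
wrist_force: [-0.9, 0.5, -1.4]
gripper_width: 0.285
```

Request:
servo_tool:
  deltas:
    - {"slide": [0, 0, 0.06], "spin": 0}
    - {"slide": [0, 0, 0.03], "spin": 0}

```text
time_s: 34.95
tcp_pos: [0.4862, -0.0597, 0.0443]
ee_rot: [[-0.998, -0.063, -0.003], [-0.063, 0.998, -0.006], [0.004, -0.006, -1.0]]
wrist_force: [0.5, -0.1, -1.5]
gripper_width: 0.287
```

Run:
```python
from h import *
W=cap('wrist');crop(W,230,130,430,260,4,'w17.png')
s=sense();print(s['tcp_pos'],s['ee_rot'],s['wrist_force'])
```

```text
[ 0.48617127 -0.05969291  0.04429397] [[-0.99800345 -0.06307693 -0.003227  ]
 [-0.06305506  0.997989   -0.00648136]
 [ 0.00362934 -0.00626494 -0.99997379]] [-0.06406044 -0.38414012 -2.11994012]
```

View pics/w17.png

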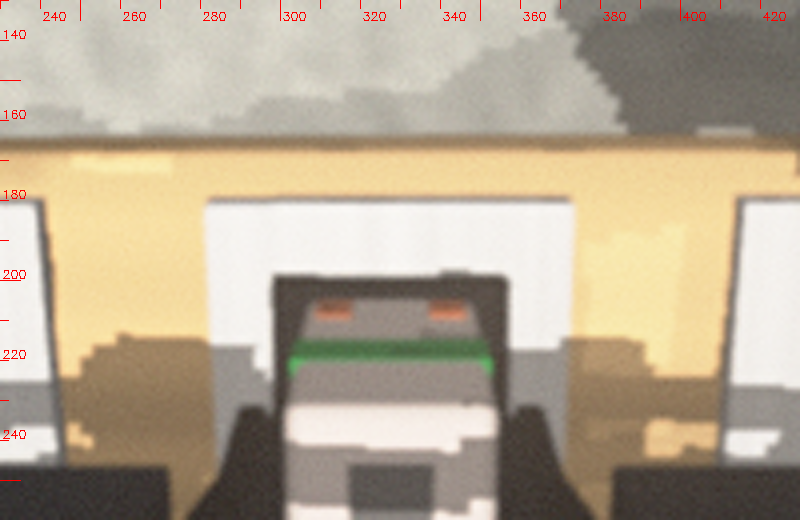

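Request:
servo_tool:
  deltas:
    - {"slide": [0, 0, 0.06], "spin": 0}

```text
time_s: 35.1
tcp_pos: [0.4864, -0.0596, 0.0429]
ee_rot: [[-0.998, -0.063, -0.003], [-0.063, 0.998, -0.006], [0.003, -0.006, -1.0]]
wrist_force: [-0.8, 0.4, -1.9]
gripper_width: 0.282
```

Request:
servo_tool:
  deltas:
    - {"slide": [0, 0, 0.06], "spin": 0}

```text
time_s: 35.2
tcp_pos: [0.4867, -0.0597, 0.0421]
ee_rot: [[-0.998, -0.064, -0.002], [-0.064, 0.998, -0.007], [0.003, -0.007, -1.0]]
wrist_force: [-2.8, 1.1, 12.4]
gripper_width: 0.283
```

Request:
servo_tool:
  deltas:
    - {"slide": [-0.2, 0, 0], "spin": 0}
    - {"slide": [-0.4, 0, 0], "spin": 0}
    - {"slide": [-0.4, 0, 0], "spin": 0}
    - {"slide": [-0.4, 0, 0], "spin": 0}

```text
time_s: 35.6
tcp_pos: [0.5215, -0.0578, 0.0423]
ee_rot: [[-0.998, -0.064, -0.006], [-0.064, 0.998, -0.007], [0.007, -0.007, -1.0]]
wrist_force: [-2.1, 0.4, 1.1]
gripper_width: 0.284
```

Request:
servo_tool:
  deltas:
    - {"slide": [-0.4, 0, 0], "spin": 0}
    - {"slide": [-0.4, 0, 0], "spin": 0}
    - {"slide": [-0.4, 0, 0], "spin": 0}

```text
time_s: 35.9
tcp_pos: [0.5486, -0.057, 0.042]
ee_rot: [[-0.998, -0.063, -0.021], [-0.063, 0.998, -0.01], [0.021, -0.009, -1.0]]
wrist_force: [-5.3, 0.3, 6.9]
gripper_width: 0.284
```

Request:
servo_tool:
  deltas:
    - {"slide": [-0.4, 0, -0.01], "spin": 0}
    - {"slide": [-0.4, 0, -0.01], "spin": 0}

```text
time_s: 36.1
tcp_pos: [0.5693, -0.056, 0.0421]
ee_rot: [[-0.998, -0.063, -0.023], [-0.063, 0.998, -0.011], [0.024, -0.009, -1.0]]
wrist_force: [-4.5, 1.5, 4.2]
gripper_width: 0.286
```

Request:
servo_tool:
  deltas:
    - {"slide": [-0.3, 0, -0.01], "spin": 0}

```text
time_s: 36.2
tcp_pos: [0.5758, -0.0556, 0.0421]
ee_rot: [[-0.998, -0.063, -0.029], [-0.063, 0.998, -0.011], [0.029, -0.009, -1.0]]
wrist_force: [-11.4, 2.2, 12.4]
gripper_width: 0.283
```

Request:
servo_tool:
  deltas:
    - {"slide": [-0.2, 0, -0.005], "spin": 0}

```text
time_s: 36.3
tcp_pos: [0.5778, -0.0555, 0.0422]
ee_rot: [[-0.997, -0.062, -0.038], [-0.062, 0.998, -0.012], [0.039, -0.01, -0.999]]
wrist_force: [-13.0, 2.5, 14.8]
gripper_width: 0.285
```

Run:
```python
from h import *
W=cap('wrist');crop(W,230,60,430,260,4,'w18.png')
S=cap('scene');crop(S,255,120,375,230,6,'s18.png')
s=sense();print(s['tcp_pos'],s['ee_rot'],s['wrist_force'])
```

```text
[ 0.58026492 -0.05524122  0.04210264] [[-0.99752569 -0.06285596 -0.03149009]
 [-0.0625232   0.9979779  -0.01144367]
 [ 0.03214572 -0.00944649 -0.99943855]] [-5.69619287  1.83965408  5.61404787]
```

View pics/w18.png

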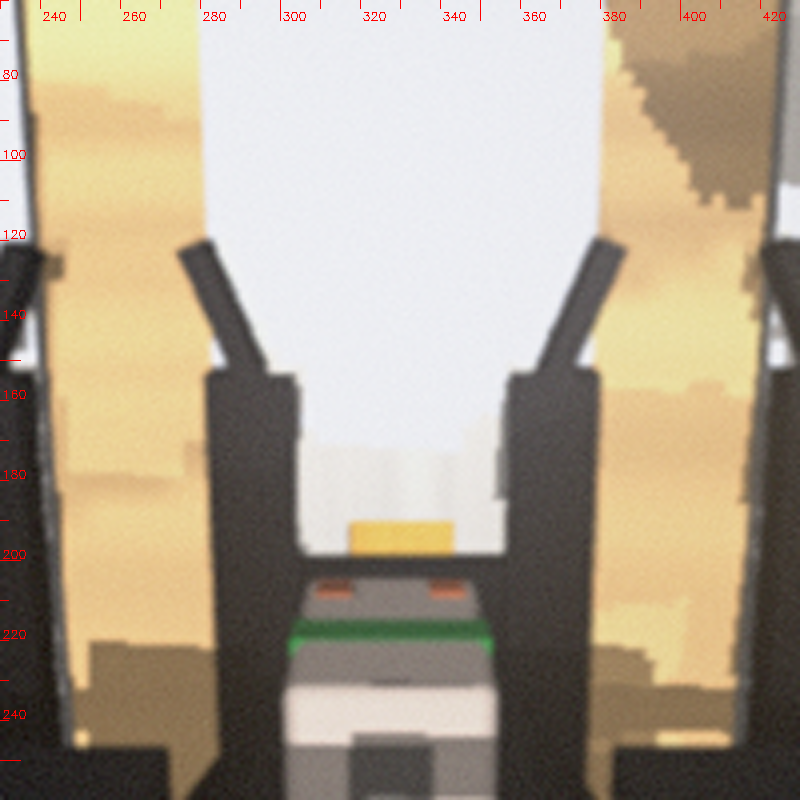

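View pics/s18.png

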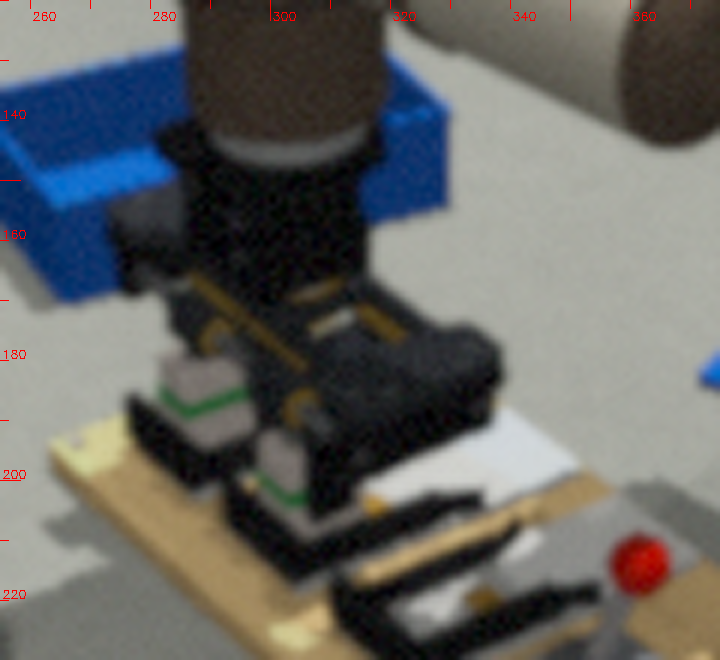

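The wrist view shows the catch still pressed, with its low front part hidden below the floor, and the foot about 3 mm short. I'll push on while easing the down-force.

Request:
servo_tool:
  deltas:
    - {"slide": [-0.15, 0, -0.03], "spin": 0}

```text
time_s: 36.5
tcp_pos: [0.5806, -0.0552, 0.0423]
ee_rot: [[-0.997, -0.062, -0.041], [-0.062, 0.998, -0.012], [0.041, -0.009, -0.999]]
wrist_force: [-12.6, 1.2, 9.3]
gripper_width: 0.287
```

Request:
servo_tool:
  deltas:
    - {"slide": [-0.15, 0, -0.02], "spin": 0}

```text
time_s: 36.6
tcp_pos: [0.5807, -0.0552, 0.0424]
ee_rot: [[-0.997, -0.062, -0.05], [-0.061, 0.998, -0.013], [0.051, -0.01, -0.999]]
wrist_force: [-10.8, 1.8, 10.8]
gripper_width: 0.287
```

Request:
servo_tool:
  deltas:
    - {"slide": [-0.15, 0, -0.02], "spin": 0}

```text
time_s: 36.7
tcp_pos: [0.5808, -0.0552, 0.0426]
ee_rot: [[-0.996, -0.061, -0.06], [-0.061, 0.998, -0.013], [0.06, -0.01, -0.998]]
wrist_force: [-10.1, 1.9, 9.1]
gripper_width: 0.28
```

Run:
```python
from h import *
W=cap('wrist');crop(W,230,60,430,260,4,'w19.png')
s=sense();print(s['tcp_pos'],s['ee_rot'],s['wrist_force'])
```

```text
[ 0.58087297 -0.0551649   0.04261579] [[-0.99628359 -0.06137747 -0.06043028]
 [-0.0606747   0.99806767 -0.01339815]
 [ 0.06113585 -0.00968176 -0.9980825 ]] [-10.82719315   1.82347109  10.36492172]
```

View pics/w19.png

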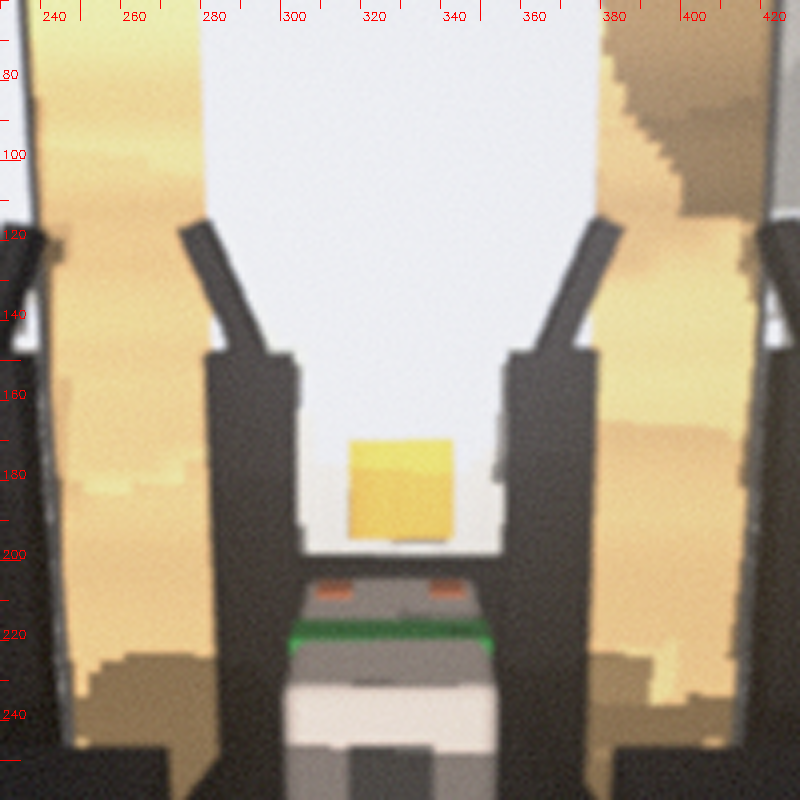

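The catch is fully up behind the foot. I'll pull back gently against it, which both confirms it holds and takes out the tool tilt.

Request:
servo_tool:
  deltas:
    - {"slide": [0.1, 0, 0.02], "spin": 0}
    - {"slide": [0.1, 0, 0], "spin": 0}
    - {"slide": [0.1, 0, 0], "spin": 0}

```text
time_s: 37.05
tcp_pos: [0.5782, -0.0549, 0.0426]
ee_rot: [[-0.997, -0.062, -0.051], [-0.062, 0.998, -0.012], [0.052, -0.009, -0.999]]
wrist_force: [2.4, -0.2, -2.1]
gripper_width: 0.286
```

Request:
servo_tool:
  deltas:
    - {"slide": [0.12, 0, 0.01], "spin": 0}
    - {"slide": [0.12, 0, 0.01], "spin": 0}

```text
time_s: 37.25
tcp_pos: [0.5776, -0.0549, 0.0431]
ee_rot: [[-0.997, -0.064, -0.038], [-0.063, 0.998, -0.012], [0.039, -0.009, -0.999]]
wrist_force: [5.6, -1.6, -4.0]
gripper_width: 0.284
```

Request:
servo_tool:
  deltas:
    - {"slide": [0.12, 0, 0.01], "spin": 0}
    - {"slide": [0.12, 0, 0.01], "spin": 0}

```text
time_s: 37.45
tcp_pos: [0.5773, -0.0547, 0.0438]
ee_rot: [[-0.998, -0.065, -0.025], [-0.065, 0.998, -0.011], [0.026, -0.009, -1.0]]
wrist_force: [5.1, -1.3, -3.6]
gripper_width: 0.282
```

Request:
servo_tool:
  deltas:
    - {"slide": [0.12, 0, 0.01], "spin": 0}
    - {"slide": [0.12, 0, 0.01], "spin": 0}

```text
time_s: 37.65
tcp_pos: [0.577, -0.0546, 0.0444]
ee_rot: [[-0.998, -0.066, -0.011], [-0.066, 0.998, -0.01], [0.012, -0.009, -1.0]]
wrist_force: [6.7, -1.6, -6.0]
gripper_width: 0.286
```

Request:
servo_tool:
  deltas:
    - {"slide": [0.12, 0, 0.03], "spin": 0}
    - {"slide": [0.12, 0, 0.03], "spin": 0}
    - {"slide": [0, 0, 0], "spin": 0}
    - {"slide": [-0.08, 0, 0], "spin": 0}
    - {"slide": [-0.08, 0, 0], "spin": 0}
    - {"slide": [0, 0, 0], "spin": 0}

```text
time_s: 38.25
tcp_pos: [0.578, -0.0546, 0.0428]
ee_rot: [[-0.998, -0.067, -0.005], [-0.067, 0.998, -0.009], [0.006, -0.009, -1.0]]
wrist_force: [1.5, 0.5, -2.4]
gripper_width: 0.284
```

Run:
```python
from h import *
W=cap('wrist');crop(W,230,60,430,260,4,'w20.png')
s=sense();print(s['tcp_pos'],s['ee_rot'],s['wrist_force'])
```

```text
[ 0.5776991  -0.05464572  0.04271665] [[-0.99777572 -0.06644663 -0.00533425]
 [-0.06639623  0.9977516  -0.00912573]
 [ 0.00592863 -0.00875126 -0.99994413]] [ 0.25289748 -0.05216051 -2.01721768]
```

View pics/w20.png

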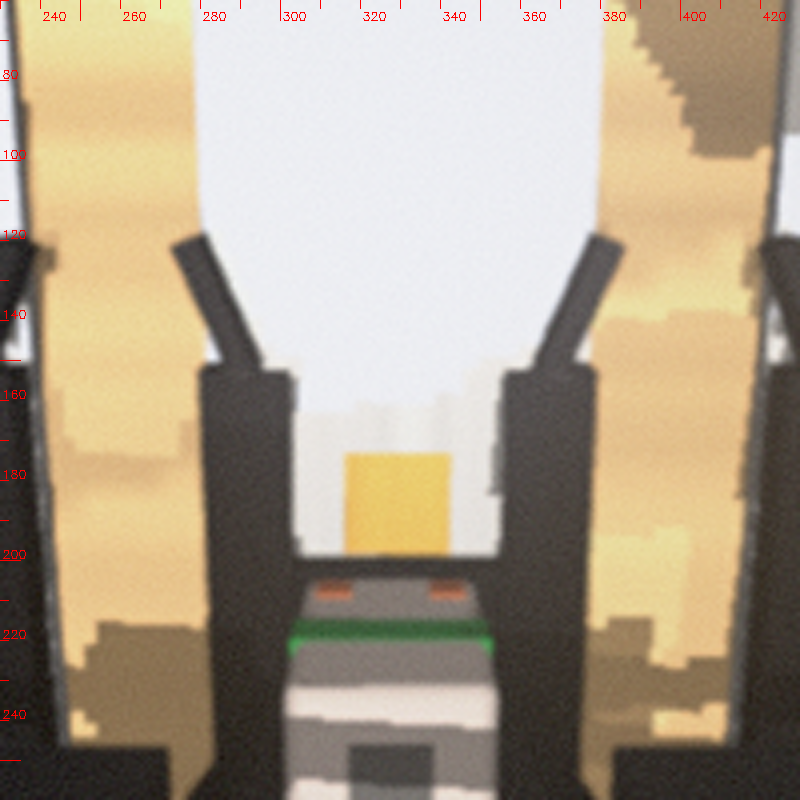

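Request:
servo_tool:
  deltas:
    - {"slide": [-0.08, 0, 0], "spin": 0}
    - {"slide": [-0.1, 0, 0], "spin": 0}
    - {"slide": [0, 0, 0], "spin": 0}

```text
time_s: 38.6
tcp_pos: [0.5798, -0.0546, 0.0423]
ee_rot: [[-0.998, -0.066, -0.012], [-0.066, 0.998, -0.01], [0.012, -0.009, -1.0]]
wrist_force: [-0.6, 1.0, -0.6]
gripper_width: 0.288
```

Now release and go up, then over to the last pack (A).

Request:
servo_tool:
  deltas:
    - {"slide": [0, 0, 0], "spin": 0}
    - {"slide": [0, 0, 0], "spin": 0}
    - {"slide": [0, 0, 0], "spin": 0}
    - {"slide": [0, 0, -0.5], "spin": 0}
    - {"slide": [0, 0, -0.9], "spin": 0}
    - {"slide": [0, 0, -0.9], "spin": 0}
    - {"slide": [0, 0, -0.9], "spin": 0}
    - {"slide": [0, 0, -0.7], "spin": 0}
    - {"slide": [0, 0, 0], "spin": 0}
  gripper: 108

```text
time_s: 39.5
tcp_pos: [0.5844, -0.0536, 0.1492]
ee_rot: [[-0.998, -0.068, -0.001], [-0.068, 0.998, -0.01], [0.002, -0.01, -1.0]]
wrist_force: [-0.4, 1.9, -0.1]
gripper_width: 0.58
```

Request:
servo_tool:
  deltas:
    - {"slide": [0.68, -0.95, 0], "spin": 0}
    - {"slide": [0.68, -0.95, 0], "spin": 0}
    - {"slide": [0.68, -0.95, 0], "spin": 0}
    - {"slide": [0.68, -0.95, 0], "spin": 0}
    - {"slide": [0.68, -0.95, 0], "spin": 0}
    - {"slide": [0.68, -0.95, 0], "spin": 0}
    - {"slide": [0.68, -0.95, 0], "spin": 0}
    - {"slide": [0.68, -0.95, 0], "spin": 0}
    - {"slide": [0.68, -0.95, 0], "spin": 0}
    - {"slide": [0.68, -0.95, 0], "spin": 0}

```text
time_s: 40.5
tcp_pos: [0.4253, -0.3074, 0.149]
ee_rot: [[-0.997, -0.074, -0.001], [-0.074, 0.997, -0.007], [0.002, -0.007, -1.0]]
wrist_force: [0.1, -1.2, -0.5]
gripper_width: 0.579
```

Request:
servo_tool:
  deltas:
    - {"slide": [0.68, -0.95, 0], "spin": 0}
    - {"slide": [0.4, -0.7, 0.1], "spin": 0.6}
    - {"slide": [0, 0, 0.1], "spin": 0.8}
    - {"slide": [0, 0, 0], "spin": 0.8}
    - {"slide": [0, 0, 0], "spin": 0}

```text
time_s: 41.0
tcp_pos: [0.3959, -0.3545, 0.1417]
ee_rot: [[-0.969, 0.248, -0.005], [0.248, 0.969, -0.005], [0.003, -0.006, -1.0]]
wrist_force: [-0.6, -0.0, 0.1]
gripper_width: 0.578
```

Run:
```python
from h import *
W=cap('wrist');crop(W,230,60,430,260,4,'w21.png')
S=cap('scene');crop(S,240,60,400,230,4,'s21.png')
s=sense();print(s['tcp_pos'],s['ee_rot'])
```

```text
[ 0.39616078 -0.35426164  0.14183988] [[-0.96937782  0.24553657 -0.0042933 ]
 [ 0.24555745  0.96936753 -0.00530399]
 [ 0.00285946 -0.00619582 -0.99997672]]
```

View pics/w21.png

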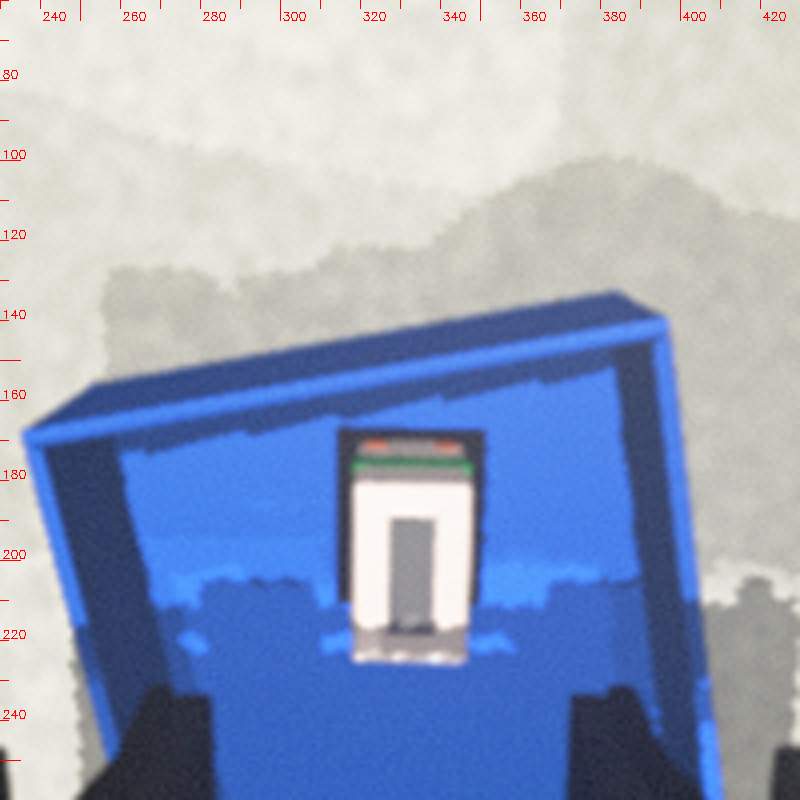

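View pics/s21.png

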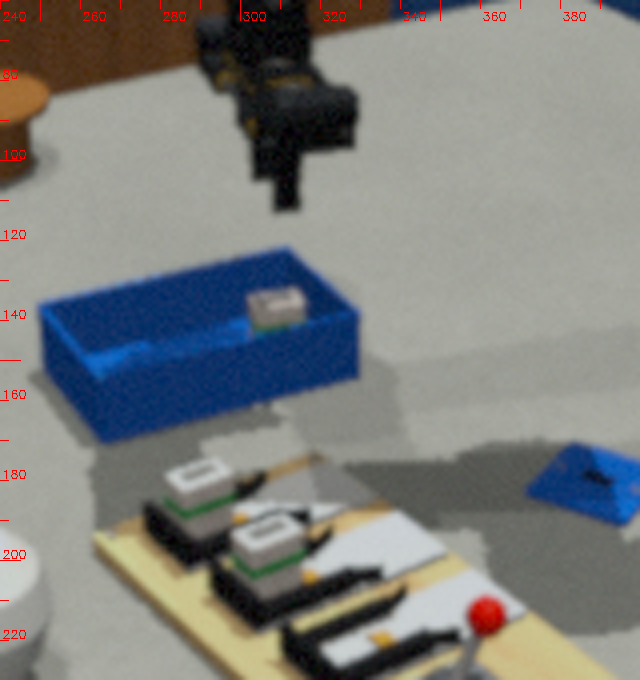

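Run:
```python
from h import *
W=load('wrist');p=at(W,332.7,202.7,.054);s=sense();d=p-s['tcp_pos'];d[2]=.0235-s['tcp_pos'][2];print(p, s['ee_rot'].T@d/.025)
```

```text
[ 0.39763101 -0.35085353  0.054     ] [-0.03706814  0.1759165   4.73250933]
```

Request:
servo_tool:
  deltas:
    - {"slide": [-0.04, 0.1, 0.7], "spin": 0}
    - {"slide": [0, 0.08, 0.9], "spin": 0}
    - {"slide": [0, 0, 0.9], "spin": 0}
    - {"slide": [0, 0, 0.7], "spin": 0}
    - {"slide": [0, 0, 0], "spin": 0}

```text
time_s: 41.6
tcp_pos: [0.4001, -0.35, 0.0606]
ee_rot: [[-0.973, 0.232, -0.0], [0.232, 0.973, -0.007], [-0.002, -0.007, -1.0]]
wrist_force: [-1.1, 0.2, -0.2]
gripper_width: 0.573
```

Request:
servo_tool:
  deltas:
    - {"slide": [0.08, -0.02, 0.6], "spin": 0}
    - {"slide": [0, 0, 0.5], "spin": 0}
    - {"slide": [0, 0, 0.3], "spin": 0}
    - {"slide": [0, 0, 0.07], "spin": 0}
    - {"slide": [0, 0, 0], "spin": 0}

```text
time_s: 42.1
tcp_pos: [0.4014, -0.3511, 0.0263]
ee_rot: [[-0.975, 0.224, 0.005], [0.224, 0.975, -0.011], [-0.007, -0.01, -1.0]]
wrist_force: [0.1, -0.0, -0.7]
gripper_width: 0.579
```

Request:
servo_tool:
  deltas:
    - {"slide": [0.12, 0.02, 0.1], "spin": 0.06}
    - {"slide": [0, 0, 0], "spin": 0}
    - {"slide": [0, 0, 0], "spin": 0}
    - {"slide": [0, 0, 0], "spin": 0}
    - {"slide": [0, 0, 0], "spin": 0}
    - {"slide": [0, 0, 0], "spin": 0}
    - {"slide": [0, 0, 0], "spin": 0}
  gripper: 255

```text
time_s: 42.8
tcp_pos: [0.3995, -0.3504, 0.0258]
ee_rot: [[-0.973, 0.232, 0.009], [0.232, 0.973, -0.013], [-0.011, -0.011, -1.0]]
wrist_force: [-0.7, 0.2, -0.3]
gripper_width: 0.285
```

Request:
servo_tool:
  deltas:
    - {"slide": [0, 0, -0.4], "spin": 0}
    - {"slide": [0, 0, -0.9], "spin": 0}
    - {"slide": [0, 0, -0.9], "spin": 0}
    - {"slide": [0, 0, -0.9], "spin": -0.5}
    - {"slide": [0, 0, -0.9], "spin": -0.8}
    - {"slide": [0, 0.2, 0], "spin": -0.8}
    - {"slide": [0, 0.5, 0], "spin": 0}

```text
time_s: 43.5
tcp_pos: [0.3968, -0.3313, 0.1317]
ee_rot: [[-0.998, -0.067, 0.007], [-0.067, 0.998, -0.012], [-0.006, -0.012, -1.0]]
wrist_force: [-0.2, -0.2, -1.4]
gripper_width: 0.285
```

Request:
servo_tool:
  deltas:
    - {"slide": [-0.28, 0.93, 0], "spin": 0}
    - {"slide": [-0.28, 0.93, 0], "spin": 0}
    - {"slide": [-0.28, 0.93, 0], "spin": 0}
    - {"slide": [-0.28, 0.93, 0], "spin": 0}
    - {"slide": [-0.28, 0.93, 0], "spin": 0}
    - {"slide": [-0.28, 0.93, 0], "spin": 0}
    - {"slide": [-0.28, 0.93, 0], "spin": 0}
    - {"slide": [-0.28, 0.93, 0], "spin": 0}
    - {"slide": [-0.28, 0.93, 0], "spin": 0}
    - {"slide": [-0.28, 0.93, 0], "spin": 0}

```text
time_s: 44.5
tcp_pos: [0.4475, -0.0818, 0.1288]
ee_rot: [[-0.999, -0.036, -0.002], [-0.036, 0.999, -0.009], [0.002, -0.009, -1.0]]
wrist_force: [-0.0, 0.2, -1.5]
gripper_width: 0.282
```

Request:
servo_tool:
  deltas:
    - {"slide": [-0.28, 0.93, 0], "spin": 0}
    - {"slide": [-0.28, 0.93, 0], "spin": 0}
    - {"slide": [-0.28, 0.93, 0], "spin": 0}
    - {"slide": [-0.2, 0.7, 0], "spin": 0}
    - {"slide": [0, 0, 0.2], "spin": 0}
    - {"slide": [0, 0, 0], "spin": 0}

```text
time_s: 45.1
tcp_pos: [0.4663, 0.014, 0.1219]
ee_rot: [[-1.0, -0.027, -0.007], [-0.027, 1.0, -0.01], [0.007, -0.01, -1.0]]
wrist_force: [-1.4, -0.0, -1.6]
gripper_width: 0.287
```

Request:
servo_tool:
  deltas:
    - {"slide": [-0.25, 0.18, 0.6], "spin": -0.15}
    - {"slide": [-0.2, 0.18, 0.8], "spin": -0.14}
    - {"slide": [0, 0, 0.7], "spin": 0}
    - {"slide": [0, 0, 0.3], "spin": 0}
    - {"slide": [0, 0, 0.1], "spin": 0}
    - {"slide": [0, 0, 0], "spin": 0}

```text
time_s: 45.7
tcp_pos: [0.4745, 0.0199, 0.058]
ee_rot: [[-0.998, -0.06, -0.008], [-0.06, 0.998, -0.011], [0.009, -0.01, -1.0]]
wrist_force: [0.0, 0.6, -1.6]
gripper_width: 0.286
```

Run:
```python
from h import *
W=cap('wrist');crop(W,230,130,430,260,4,'w22.png')
S=cap('scene');crop(S,255,120,405,250,5,'s22.png')
s=sense();print(s['tcp_pos'],s['ee_rot'],s['wrist_force'])
```

```text
[0.47510682 0.02016781 0.05855037] [[-0.99815931 -0.06028051 -0.00665246]
 [-0.06021139  0.99813412 -0.01014207]
 [ 0.00725142 -0.00972285 -0.99992644]] [ 0.6768993   0.07051789 -0.97521029]
```

View pics/w22.png

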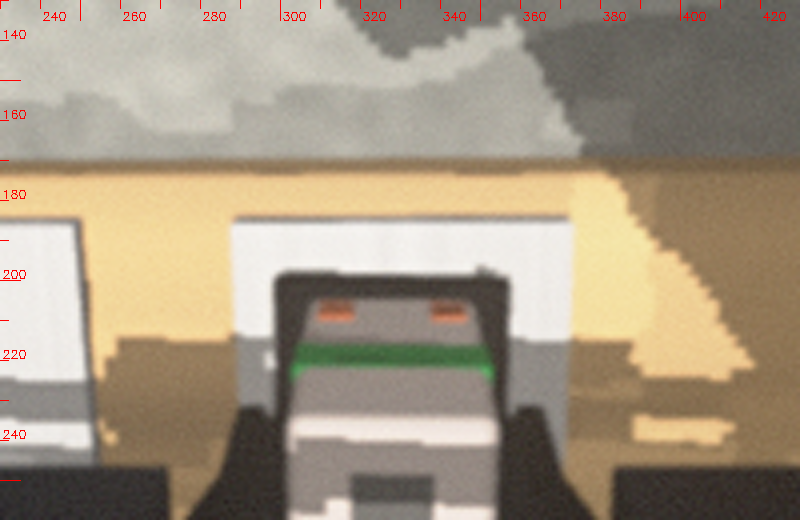

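View pics/s22.png

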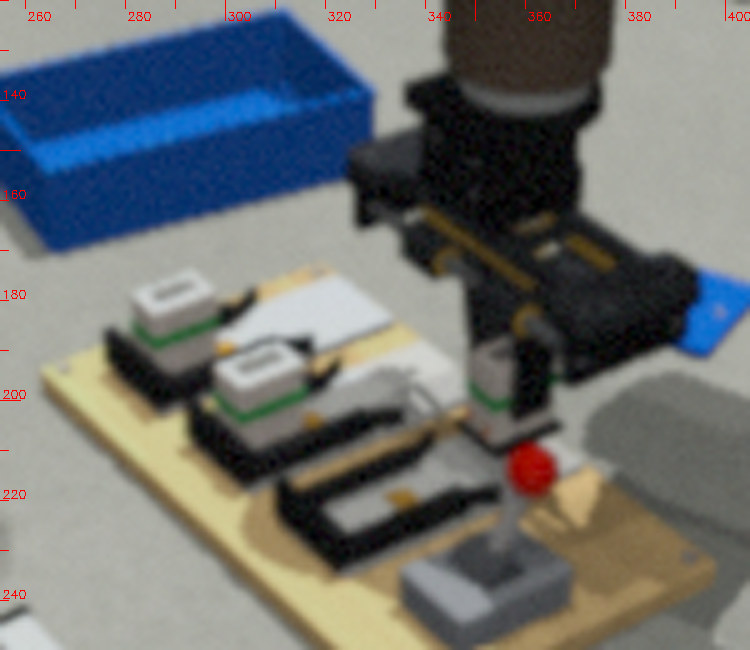

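Request:
servo_tool:
  deltas:
    - {"slide": [0, 0.08, 0.25], "spin": -0.02}
    - {"slide": [0, 0, 0.2], "spin": 0}
    - {"slide": [0, 0, 0], "spin": 0}

```text
time_s: 46.1
tcp_pos: [0.476, 0.0225, 0.0481]
ee_rot: [[-0.998, -0.063, -0.003], [-0.063, 0.998, -0.009], [0.003, -0.009, -1.0]]
wrist_force: [0.1, 0.4, -1.5]
gripper_width: 0.281
```

Request:
servo_tool:
  deltas:
    - {"slide": [0, 0, 0.06], "spin": 0}

```text
time_s: 46.2
tcp_pos: [0.4762, 0.0226, 0.0467]
ee_rot: [[-0.998, -0.063, -0.002], [-0.063, 0.998, -0.009], [0.003, -0.008, -1.0]]
wrist_force: [0.0, -0.3, -1.4]
gripper_width: 0.283
```

Request:
servo_tool:
  deltas:
    - {"slide": [0, 0, 0.06], "spin": 0}

```text
time_s: 46.3
tcp_pos: [0.4762, 0.0226, 0.0451]
ee_rot: [[-0.998, -0.063, -0.002], [-0.063, 0.998, -0.009], [0.003, -0.008, -1.0]]
wrist_force: [0.0, -0.2, -2.1]
gripper_width: 0.287
```

Request:
servo_tool:
  deltas:
    - {"slide": [0, 0, 0.06], "spin": 0}

```text
time_s: 46.4
tcp_pos: [0.4762, 0.0226, 0.0437]
ee_rot: [[-0.998, -0.064, -0.002], [-0.063, 0.998, -0.009], [0.003, -0.009, -1.0]]
wrist_force: [-3.6, -0.9, 12.9]
gripper_width: 0.287
```

Request:
servo_tool:
  deltas:
    - {"slide": [0, 0, 0.05], "spin": 0}

```text
time_s: 46.5
tcp_pos: [0.4764, 0.0225, 0.0437]
ee_rot: [[-0.998, -0.064, -0.003], [-0.064, 0.998, -0.009], [0.003, -0.009, -1.0]]
wrist_force: [-4.5, 0.5, 14.5]
gripper_width: 0.288
```

Run:
```python
from h import *
W=cap('wrist');crop(W,230,130,430,260,4,'w23.png')
s=sense();print(s['tcp_pos'],s['wrist_force'])
```

```text
[0.47640301 0.02255631 0.04375455] [-3.51511684 -0.08508259  8.3275284 ]
```

View pics/w23.png

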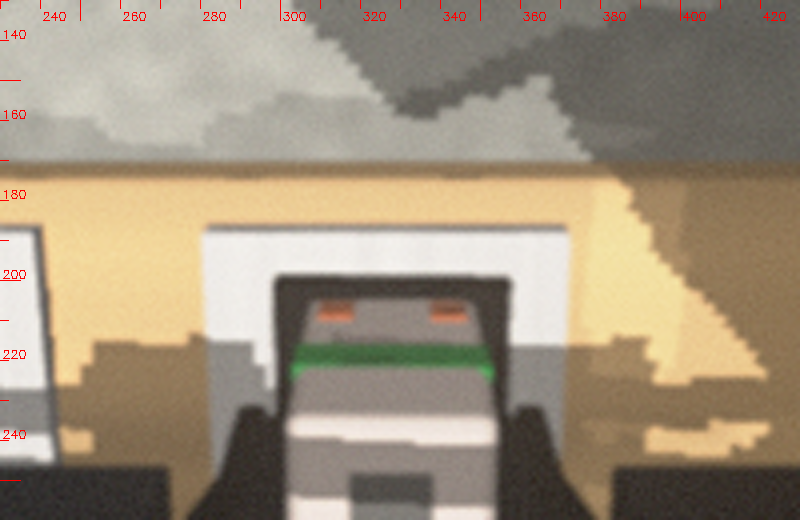

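Request:
servo_tool:
  deltas:
    - {"slide": [-0.2, -0.03, -0.01], "spin": 0}
    - {"slide": [-0.4, 0, 0], "spin": 0}
    - {"slide": [-0.4, 0, 0], "spin": 0}
    - {"slide": [-0.4, 0, 0], "spin": 0}
    - {"slide": [-0.4, 0, 0], "spin": 0}

```text
time_s: 47.05
tcp_pos: [0.5235, 0.0247, 0.044]
ee_rot: [[-0.998, -0.065, -0.004], [-0.065, 0.998, -0.01], [0.004, -0.009, -1.0]]
wrist_force: [-3.7, -0.5, 2.4]
gripper_width: 0.285
```

Request:
servo_tool:
  deltas:
    - {"slide": [-0.4, 0, -0.005], "spin": 0}
    - {"slide": [-0.4, 0, -0.005], "spin": 0}

```text
time_s: 47.25
tcp_pos: [0.5431, 0.025, 0.0441]
ee_rot: [[-0.998, -0.064, -0.01], [-0.064, 0.998, -0.012], [0.011, -0.011, -1.0]]
wrist_force: [-3.6, 0.7, 3.3]
gripper_width: 0.285
```

Request:
servo_tool:
  deltas:
    - {"slide": [-0.4, 0, -0.008], "spin": 0}
    - {"slide": [-0.35, 0, -0.008], "spin": 0}
    - {"slide": [-0.3, 0, -0.008], "spin": 0}

```text
time_s: 47.55
tcp_pos: [0.572, 0.0266, 0.0443]
ee_rot: [[-0.998, -0.064, -0.01], [-0.064, 0.998, -0.012], [0.011, -0.012, -1.0]]
wrist_force: [-1.8, 0.6, 1.5]
gripper_width: 0.289
```

Request:
servo_tool:
  deltas:
    - {"slide": [-0.2, 0, -0.008], "spin": 0}

```text
time_s: 47.65
tcp_pos: [0.5746, 0.0267, 0.0442]
ee_rot: [[-0.998, -0.064, -0.018], [-0.063, 0.998, -0.014], [0.019, -0.012, -1.0]]
wrist_force: [-13.9, 3.9, 15.0]
gripper_width: 0.281
```

Request:
servo_tool:
  deltas:
    - {"slide": [-0.2, 0, -0.01], "spin": 0}

```text
time_s: 47.75
tcp_pos: [0.5749, 0.0266, 0.0443]
ee_rot: [[-0.998, -0.063, -0.03], [-0.063, 0.998, -0.015], [0.031, -0.013, -0.999]]
wrist_force: [-17.3, 6.4, 18.7]
gripper_width: 0.286
```

Request:
servo_tool:
  deltas:
    - {"slide": [0, 0, 0], "spin": 0}

```text
time_s: 47.85
tcp_pos: [0.5744, 0.0269, 0.0445]
ee_rot: [[-0.997, -0.063, -0.031], [-0.063, 0.998, -0.015], [0.032, -0.013, -0.999]]
wrist_force: [0.5, -0.6, -1.3]
gripper_width: 0.285
```

Run:
```python
from h import *
W=cap('wrist');crop(W,230,60,430,260,4,'w24.png')
s=sense();print(s['tcp_pos'],s['ee_rot'],s['wrist_force'])
```

```text
[0.57461884 0.02687864 0.04445783] [[-0.9975203  -0.06337279 -0.03061275]
 [-0.06293249  0.99790295 -0.01513932]
 [ 0.03150798 -0.01317524 -0.99941666]] [-3.98279317  0.61836016  3.43198556]
```

View pics/w24.png

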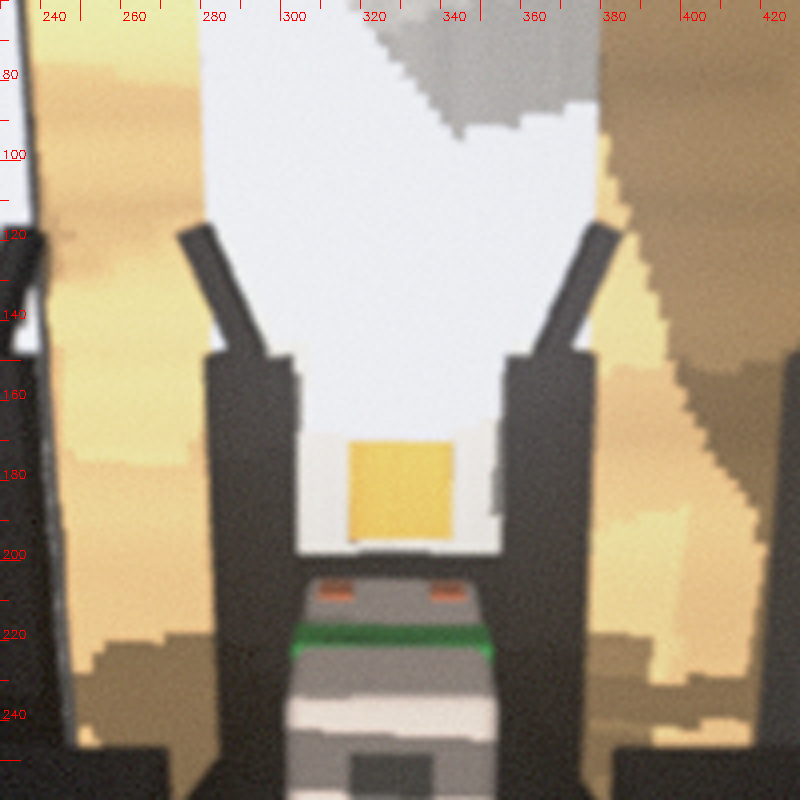

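The catch is fully up behind the third pack as well. I'll tug to confirm, which also levels the tool.

Request:
servo_tool:
  deltas:
    - {"slide": [0.1, 0, 0.01], "spin": 0}
    - {"slide": [0.1, 0, 0.01], "spin": 0}
    - {"slide": [0.12, 0, 0.01], "spin": 0}
    - {"slide": [0.12, 0, 0.01], "spin": 0}

```text
time_s: 48.3
tcp_pos: [0.5715, 0.0275, 0.0449]
ee_rot: [[-0.998, -0.066, -0.012], [-0.065, 0.998, -0.012], [0.013, -0.011, -1.0]]
wrist_force: [6.2, -2.2, -3.1]
gripper_width: 0.283
```

Request:
servo_tool:
  deltas:
    - {"slide": [0.12, 0, 0.02], "spin": 0}
    - {"slide": [0.12, 0, 0.02], "spin": 0}
    - {"slide": [0, 0, 0], "spin": 0}

```text
time_s: 48.6
tcp_pos: [0.5716, 0.0275, 0.0453]
ee_rot: [[-0.998, -0.068, 0.003], [-0.068, 0.998, -0.01], [-0.002, -0.01, -1.0]]
wrist_force: [-0.3, 0.3, -1.6]
gripper_width: 0.284
```

Request:
servo_tool:
  deltas:
    - {"slide": [-0.1, 0, 0], "spin": 0}
    - {"slide": [-0.1, 0, 0], "spin": 0}

```text
time_s: 48.8
tcp_pos: [0.5741, 0.0274, 0.0443]
ee_rot: [[-0.998, -0.067, -0.004], [-0.066, 0.998, -0.011], [0.004, -0.011, -1.0]]
wrist_force: [-3.1, 0.3, 0.4]
gripper_width: 0.285
```

Request:
servo_tool:
  deltas:
    - {"slide": [0, 0, 0], "spin": 0}
    - {"slide": [0, 0, 0], "spin": 0}
    - {"slide": [0, 0, 0], "spin": 0}
    - {"slide": [0, 0, -0.5], "spin": 0}
    - {"slide": [0, 0, -0.9], "spin": 0}
    - {"slide": [0, 0, -0.9], "spin": 0}
    - {"slide": [0, 0, -0.9], "spin": 0}
    - {"slide": [0, 0, -0.7], "spin": 0}
    - {"slide": [0, 0, 0], "spin": 0}
  gripper: 108

```text
time_s: 49.7
tcp_pos: [0.5751, 0.0286, 0.1498]
ee_rot: [[-0.998, -0.067, -0.002], [-0.067, 0.998, -0.011], [0.002, -0.011, -1.0]]
wrist_force: [0.2, -0.3, 0.3]
gripper_width: 0.578
```

Request:
servo_tool:
  deltas:
    - {"slide": [0.6, 0.6, 0], "spin": 0}
    - {"slide": [0.7, 0.7, 0], "spin": 0}
    - {"slide": [0.7, 0.75, 0], "spin": 0}
    - {"slide": [0.7, 0.75, 0], "spin": 0}
    - {"slide": [0.6, 0.65, 0], "spin": 0}
    - {"slide": [0, 0, 0], "spin": 0}
    - {"slide": [0, 0, 0], "spin": 0}
  gripper: 255

```text
time_s: 50.4
tcp_pos: [0.4827, 0.1107, 0.148]
ee_rot: [[-0.998, -0.065, -0.002], [-0.065, 0.998, -0.011], [0.003, -0.011, -1.0]]
wrist_force: [0.6, -0.1, 0.4]
gripper_width: 0.047
```

Run:
```python
from h import *
W=cap('wrist','wrist25.png')
S=cap('scene');crop(S,255,140,405,280,5,'s25.png')
D=cap('side');crop(D,230,130,400,330,4,'d25.png')
s=sense();print(s['tcp_pos'],s['ee_rot'],s['wrist_force'])
```

```text
[0.48330097 0.11019143 0.14793755] [[-0.99799279 -0.06329449 -0.00204708]
 [-0.06326885  0.99793799 -0.01080803]
 [ 0.00272695 -0.01065682 -0.9999395 ]] [ 0.53280564 -0.09789392 -0.58193989]
```

View pics/s25.png

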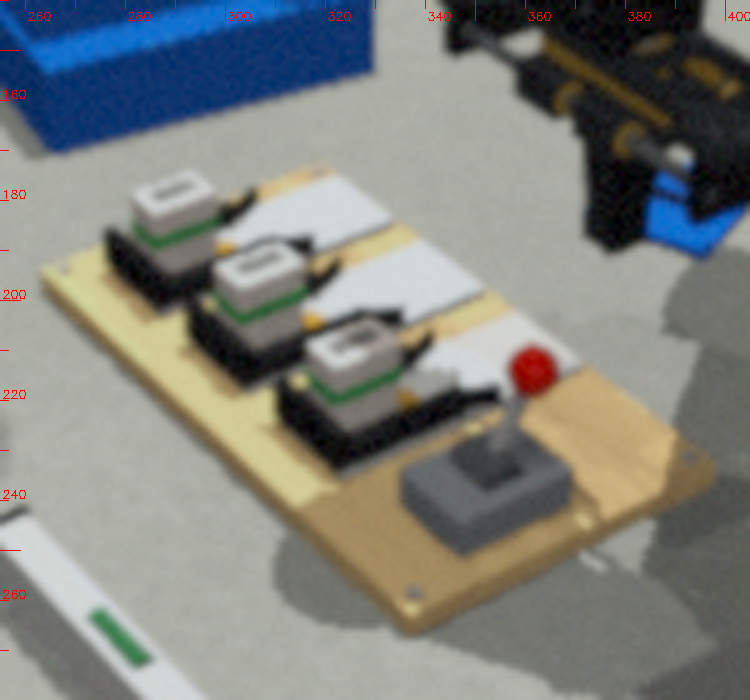

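View pics/d25.png

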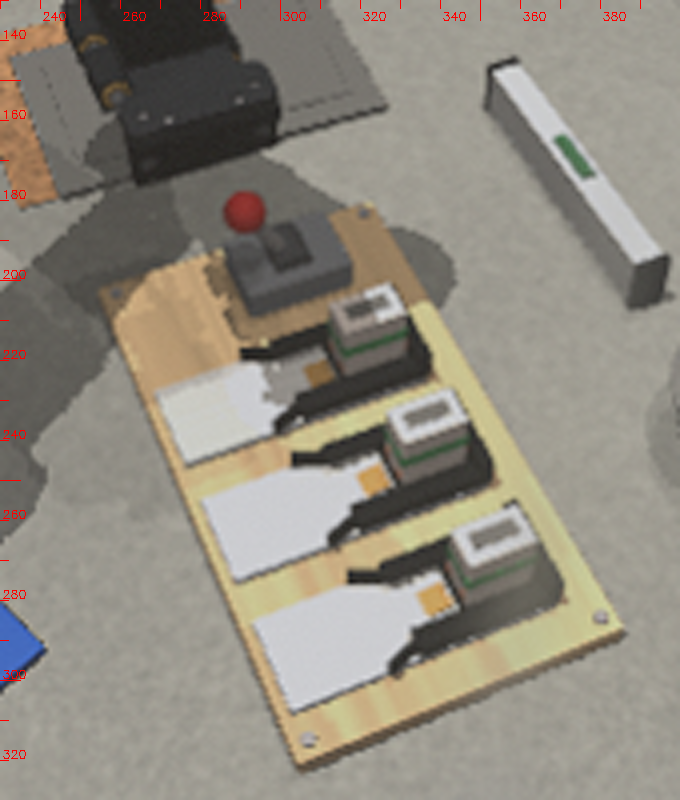

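All three packs sit home with their catches visible. Now the toggle: I'll come down on its -x side with the gripper shut.

Request:
servo_tool:
  deltas:
    - {"slide": [0.1, -0.04, 0.6], "spin": 0}
    - {"slide": [0, 0, 0.9], "spin": 0}
    - {"slide": [0, 0, 0.8], "spin": 0}
    - {"slide": [0, 0, 0.5], "spin": 0}
    - {"slide": [0, 0, 0.2], "spin": 0}
    - {"slide": [0, 0, 0], "spin": 0}

```text
time_s: 51.15
tcp_pos: [0.4852, 0.1056, 0.0705]
ee_rot: [[-0.998, -0.057, 0.001], [-0.057, 0.998, -0.01], [-0.0, -0.01, -1.0]]
wrist_force: [0.4, 0.7, 0.0]
gripper_width: 0.01
```

Request:
servo_tool:
  deltas:
    - {"slide": [-0.4, 0.02, 0], "spin": 0}
    - {"slide": [-0.4, 0, 0], "spin": 0}
    - {"slide": [-0.3, 0, 0], "spin": 0}
    - {"slide": [-0.3, 0, 0], "spin": 0}

```text
time_s: 51.55
tcp_pos: [0.5226, 0.1078, 0.0725]
ee_rot: [[-0.998, -0.056, 0.001], [-0.056, 0.998, -0.01], [-0.0, -0.01, -1.0]]
wrist_force: [-2.1, 0.2, 1.4]
gripper_width: 0.003
```

Request:
servo_tool:
  deltas:
    - {"slide": [-0.3, 0, 0], "spin": 0}
    - {"slide": [-0.3, 0, 0], "spin": 0}
    - {"slide": [-0.3, 0, 0], "spin": 0}

```text
time_s: 51.85
tcp_pos: [0.5477, 0.1094, 0.0729]
ee_rot: [[-0.998, -0.056, 0.002], [-0.056, 0.998, -0.009], [-0.001, -0.009, -1.0]]
wrist_force: [-0.8, 0.2, -1.3]
gripper_width: 0.006
```

Request:
servo_tool:
  deltas:
    - {"slide": [-0.25, 0, 0], "spin": 0}
    - {"slide": [-0.2, 0, 0], "spin": 0}

```text
time_s: 52.05
tcp_pos: [0.5529, 0.109, 0.0718]
ee_rot: [[-0.998, -0.054, -0.015], [-0.054, 0.998, -0.013], [0.016, -0.012, -1.0]]
wrist_force: [-23.3, 8.7, 21.2]
gripper_width: 0.002
```

Run:
```python
from h import *
S=cap('scene');crop(S,300,160,420,280,6,'s26.png')
D=cap('side');crop(D,230,130,400,250,4,'d26.png')
s=sense();print(s['tcp_pos'],s['wrist_force'])
```

```text
[0.55268769 0.10914106 0.07190686] [-15.99525194   5.83802846  13.01608661]
```

View pics/s26.png

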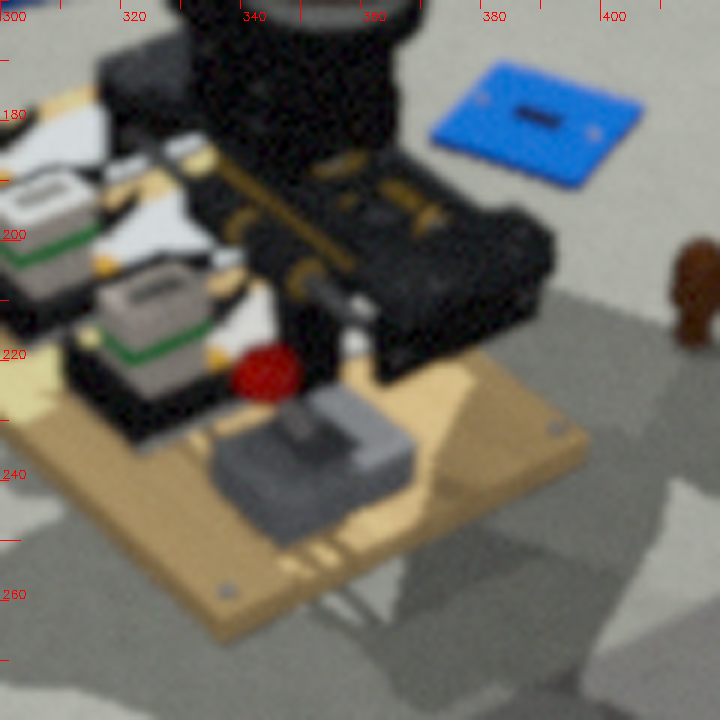

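A 23 N rise means the toggle reached its end stop. I'll back off and look.

Request:
servo_tool:
  deltas:
    - {"slide": [0.3, 0, 0], "spin": 0}
    - {"slide": [0.5, 0, 0], "spin": 0}
    - {"slide": [0.5, 0, -0.3], "spin": 0}
    - {"slide": [0.2, 0, -0.9], "spin": 0}
    - {"slide": [0, 0, -0.9], "spin": 0}
    - {"slide": [0, 0, -0.9], "spin": 0}
    - {"slide": [0, 0, -0.6], "spin": 0}
    - {"slide": [0, 0, 0], "spin": 0}
  gripper: 0

```text
time_s: 52.95
tcp_pos: [0.5141, 0.1081, 0.1685]
ee_rot: [[-0.998, -0.056, -0.007], [-0.056, 0.998, -0.012], [0.008, -0.011, -1.0]]
wrist_force: [0.4, 0.1, -0.6]
gripper_width: 0.648
```

Run:
```python
from h import *
S=cap('scene');crop(S,300,160,420,280,6,'s27.png');crop(S,330,230,510,370,4,'s27m.png')
D=cap('side');crop(D,200,100,400,250,4,'d27.png')
s=sense();print(s['tcp_pos'],s['ee_rot'])
```

```text
[0.51270416 0.10764207 0.16605913] [[-0.99838704 -0.05549525 -0.01198306]
 [-0.0553375   0.99838153 -0.01311762]
 [ 0.01269163 -0.01243335 -0.99984215]]
```

View pics/s27.png

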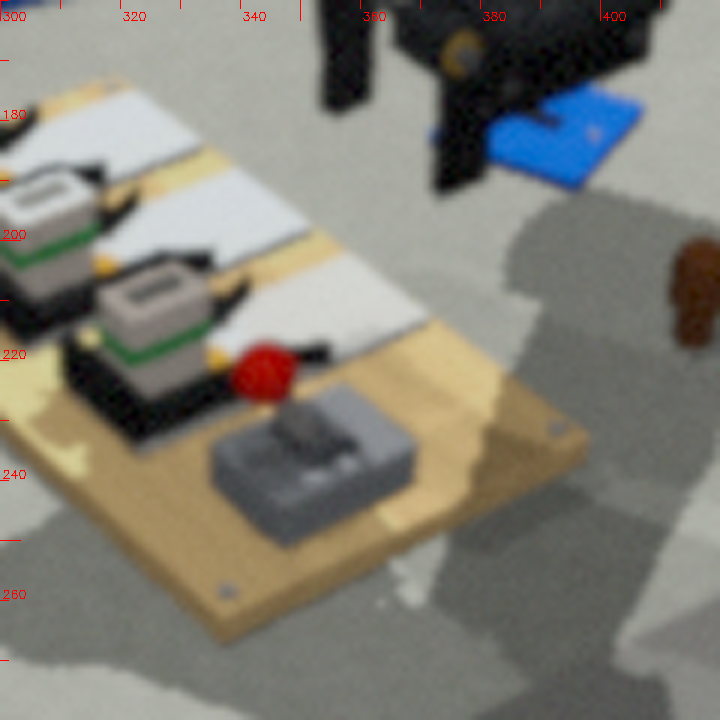

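View pics/s27m.png

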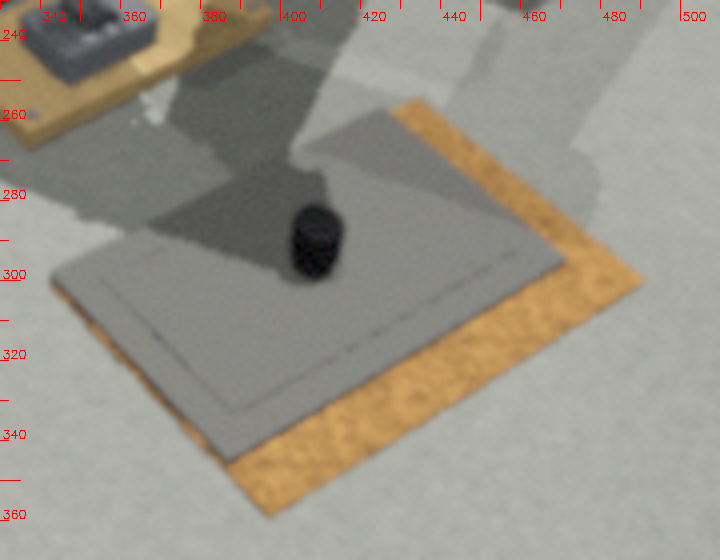

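View pics/d27.png

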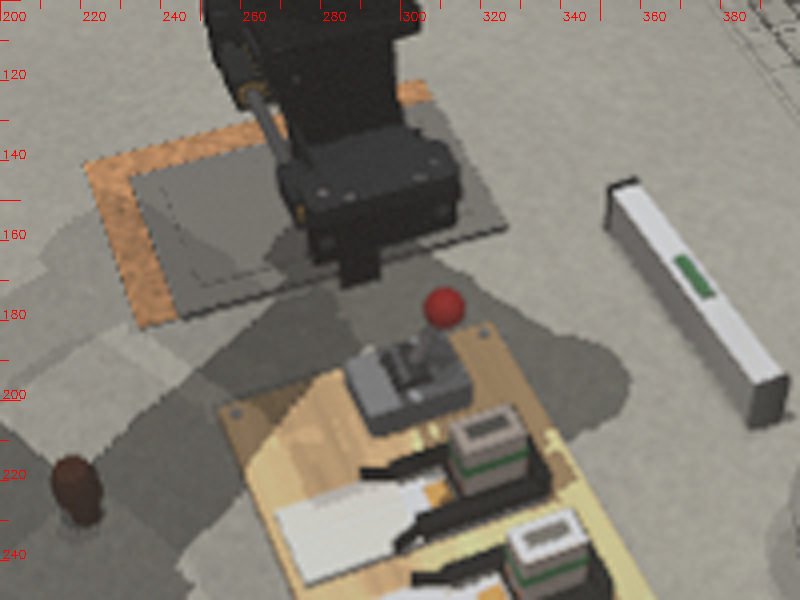

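Run:
```python
from fit import *
S=load('scene');D=load('side')
e1,d1=ray(S,344.2,222);e2,d2=ray(D,311,176.8)
t=np.linalg.lstsq(np.c_[d1,-d2],e2-e1,rcond=None)[0];print('ball',e1+d1*t[0],e2+d2*t[1])
so=rectobs(S,[(343,299.5,1,-1),(387.5,344.7,1,1),(471.75,295.5,-1,1),(426.3,257,-1,-1)],.12,.075,.008)
do=rectobs(D,[(232.5,144.5,-1,1),(326.3,157,1,-1),(245.5,179.5,-1,-1)],.12,.075,.008)
print(fit(so,[.52,.31,0]));print(fit(do,[.52,.31,0]));print(fit(so+do,[.52,.31,0]))
print('knob top',at(S,330+317/4,230+216/4,.042))
s=sense();print(s['tcp_pos'])
```

```text
ball [0.57442731 0.11291465 0.0868883 ] [0.57634934 0.11191052 0.08652863]
(np.float64(0.5433670161041424), np.float64(0.31968085487539205), np.float64(1.717321733952401), array([[-0.3, -0.9],
       [-0.1,  1.5],
       [ 1.2, -0.2],
       [-0.4, -0.4]]))
(np.float64(0.5451490011948107), np.float64(0.31199756130517653), np.float64(1.7416290626429314), array([[-0.2,  0.1],
       [ 1.1, -0.3],
       [-0.7,  0. ]]))
(np.float64(0.5437865894269155), np.float64(0.31803273908127344), np.float64(2.017205058023338), array([[-0.9, -1.1],
       [-0.4,  1.2],
       [ 0.4, -0.8],
       [-1.3, -0.8],
       [-1.1, -0.9],
       [-0.1, -1.7],
       [-1.5, -1.3]]))
knob top [0.54185042 0.31375747 0.042     ]
[0.51270416 0.10764207 0.16605913]
```

The toggle ball moved from x=0.524 to 0.575, so it is full over. Next the lid, whose knob is near (0.5425, 0.3135).

Request:
servo_tool:
  deltas:
    - {"slide": [-0.18, 0.9, 0], "spin": 0}
    - {"slide": [-0.18, 0.9, 0], "spin": 0}
    - {"slide": [-0.18, 0.9, 0], "spin": 0}
    - {"slide": [-0.18, 0.9, 0], "spin": 0}
    - {"slide": [-0.18, 0.9, 0], "spin": 0}
    - {"slide": [-0.18, 0.9, 0.1], "spin": 0}
    - {"slide": [-0.18, 0.9, 0.2], "spin": 0}
    - {"slide": [-0.18, 0.8, 0.3], "spin": 0}
    - {"slide": [-0.1, 0.6, 0.3], "spin": 0}
    - {"slide": [0, 0, 0], "spin": 0}

```text
time_s: 54.05
tcp_pos: [0.5367, 0.3088, 0.1275]
ee_rot: [[-0.998, -0.052, -0.026], [-0.051, 0.998, -0.022], [0.027, -0.02, -0.999]]
wrist_force: [0.5, -0.8, -0.6]
gripper_width: 1.001
```

Run:
```python
from h import *
W=cap('wrist','wrist28.png')
s=sense();print(s['tcp_pos'],s['ee_rot'])
```

```text
[0.53665878 0.30806736 0.12801692] [[-0.99835495 -0.05133512 -0.02553624]
 [-0.05078277  0.99847115 -0.02182824]
 [ 0.02661775 -0.02049553 -0.99943555]]
```

View pics/wrist28.png

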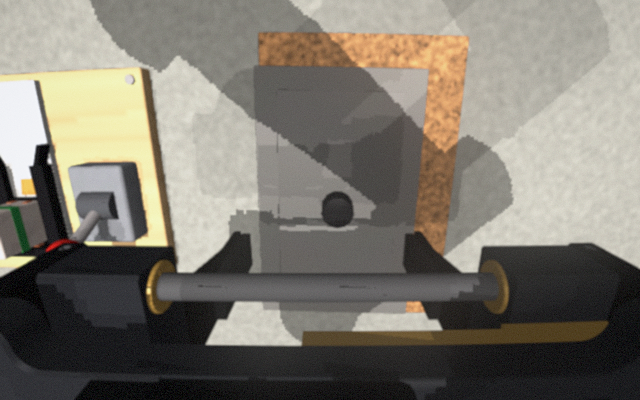

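Run:
```python
from fit import *
W=load('wrist');p=at(W,337,206,.042);print(p)
a=at(W,254,67,.008);b=at(W,428,70,.008);print(a,b,np.degrees(np.arctan2(-(b[0]-a[0]),b[1]-a[1])),np.linalg.norm(a-b))
s=sense();d=np.array([p[0],p[1],.0145])-s['tcp_pos'];print(s['ee_rot'].T@d/.025)
```

```text
[0.53719271 0.31498649 0.042     ]
[0.42795198 0.23780354 0.008     ] [0.42277772 0.38574128 0.008     ] 2.0031551336474407 0.14802820268526037
[-0.15623942  0.3683092   4.53152733]
```

Request:
servo_tool:
  deltas:
    - {"slide": [-0.13, 0.18, 0.5], "spin": 0}
    - {"slide": [-0.13, 0.18, 0.8], "spin": 0}
    - {"slide": [0, 0, 0.9], "spin": 0}
    - {"slide": [0, 0, 0.8], "spin": 0}
    - {"slide": [0, 0, 0.6], "spin": 0}
    - {"slide": [0, 0, 0.3], "spin": 0}
    - {"slide": [0, 0, 0], "spin": 0}

```text
time_s: 54.8
tcp_pos: [0.5414, 0.3124, 0.0248]
ee_rot: [[-0.999, -0.046, -0.025], [-0.045, 0.999, -0.021], [0.026, -0.02, -0.999]]
wrist_force: [-0.3, 0.5, -0.0]
gripper_width: 1.0
```

Request:
servo_tool:
  deltas:
    - {"slide": [0.04, 0.1, 0.25], "spin": 0}
    - {"slide": [0, 0, 0.15], "spin": 0}
    - {"slide": [0, 0, 0], "spin": 0}

```text
time_s: 55.1
tcp_pos: [0.541, 0.3151, 0.0156]
ee_rot: [[-0.999, -0.045, -0.023], [-0.045, 0.999, -0.019], [0.024, -0.018, -1.0]]
wrist_force: [0.4, 0.1, -0.2]
gripper_width: 0.998
```

Request:
servo_tool:
  deltas:
    - {"slide": [0, 0, 0.03], "spin": 0}
    - {"slide": [0, 0, 0], "spin": 0}
    - {"slide": [0, 0, 0], "spin": 0}
    - {"slide": [0, 0, 0], "spin": 0}
    - {"slide": [0, 0, 0], "spin": 0}
    - {"slide": [0, 0, 0], "spin": 0}
    - {"slide": [0, 0, 0], "spin": 0}
    - {"slide": [0, 0, 0], "spin": 0}
    - {"slide": [0, 0, 0], "spin": 0}
    - {"slide": [0, 0, 0], "spin": 0}
  gripper: 255

```text
time_s: 56.1
tcp_pos: [0.5419, 0.3161, 0.0168]
ee_rot: [[-0.999, -0.045, -0.02], [-0.045, 0.999, -0.016], [0.021, -0.016, -1.0]]
wrist_force: [-0.6, 0.2, -0.3]
gripper_width: 0.314
```

Request:
servo_tool:
  deltas:
    - {"slide": [0, 0, 0], "spin": 0}
    - {"slide": [0, 0, 0], "spin": 0}
    - {"slide": [0, 0, 0], "spin": 0}

```text
time_s: 56.4
tcp_pos: [0.542, 0.3161, 0.0169]
ee_rot: [[-0.999, -0.045, -0.02], [-0.045, 0.999, -0.016], [0.02, -0.015, -1.0]]
wrist_force: [-0.3, 0.8, -0.3]
gripper_width: 0.317
```

Request:
servo_tool:
  deltas:
    - {"slide": [0, 0, -0.3], "spin": 0}
    - {"slide": [0, 0, -0.7], "spin": 0}
    - {"slide": [0, 0, -0.9], "spin": 0}
    - {"slide": [0, 0, -0.9], "spin": 0}
    - {"slide": [0, 0, -0.9], "spin": 0}
    - {"slide": [0, 0, -0.9], "spin": 0}
    - {"slide": [0, 0, -0.9], "spin": 0}
    - {"slide": [0, 0, -0.7], "spin": 0}

```text
time_s: 57.2
tcp_pos: [0.5416, 0.3161, 0.1737]
ee_rot: [[-0.999, -0.044, -0.032], [-0.043, 0.999, -0.025], [0.033, -0.024, -0.999]]
wrist_force: [0.8, -0.2, -2.4]
gripper_width: 0.314
```

Run:
```python
from h import *
S=cap('scene','s30.png');crop(S,240,110,340,175,8,'s30b.png')
D=cap('side','d30.png');crop(D,250,320,430,400,4,'d30b.png')
s=sense();print(s['tcp_pos'],s['ee_rot'],s['gripper_width'])
```

```text
[0.54295613 0.31697446 0.1753358 ] [[-0.99865872 -0.04401795 -0.02726144]
 [-0.04342675  0.9988163  -0.02191146]
 [ 0.02819366 -0.02069819 -0.99938816]] 0.3139412772602289
```

View pics/s30.png

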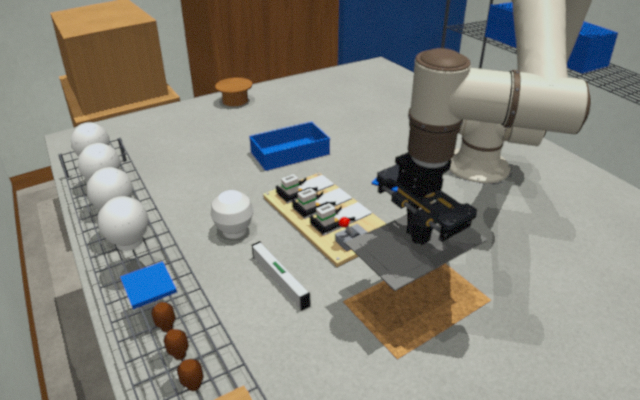

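View pics/s30b.png

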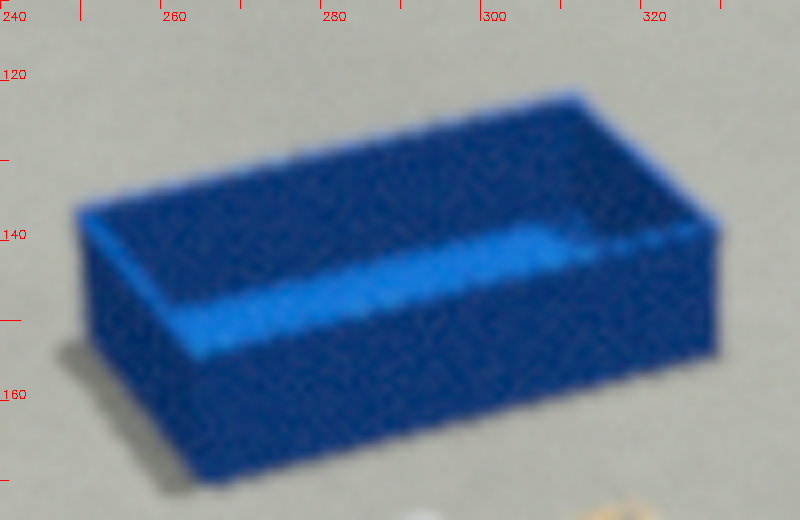

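View pics/d30b.png

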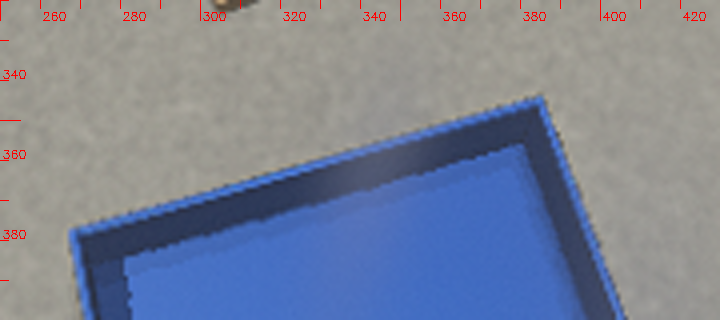

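Run:
```python
from fit import *
S=load('scene');D=load('side')
o1=rectobs(S,[(250,136,1,-1),(312.25,121.6,-1,-1),(330,138.25,-1,1),(264.6,154.6,1,1)],.11,.065,.06)
o2=rectobs(S,[(265.9,170.4,1,1),(329.75,154.4,-1,1),(251.6,153.1,1,-1)],.11,.065,0)
o3=rectobs(D,[(267.5,377.5,-1,1),(385.25,344.25,1,1)],.11,.065,.06)
for o in (o1,o1+o2,o3,o1+o2+o3+o3): print(fit(o,[.46,-.36,-.08]))
S2=dict(S)
```

```text
(np.float64(0.4622991892638528), np.float64(-0.3564782404154466), np.float64(-4.347829483996872), array([[-0.9, -0.1],
       [ 0.1, -0.2],
       [ 1. , -0. ],
       [-0.1,  0. ]]))
(np.float64(0.4615144163069887), np.float64(-0.35784367690613067), np.float64(-4.2606834220226055), array([[-0.9, -0.3],
       [ 0. , -0.4],
       [ 1. , -0.3],
       [-0. , -0.2],
       [-0.1,  1.4],
       [ 1. ,  0.4],
       [-1. , -0.7]]))
(np.float64(0.46301461427174334), np.float64(-0.3632770601108209), np.float64(-4.47331883860835), array([[-0.4,  0.1],
       [ 0.5, -0.2]]))
(np.float64(0.4618754185398072), np.float64(-0.3624918806391899), np.float64(-4.608635035960212), array([[-1.6, -1. ],
       [-0.6, -0.9],
       [ 0.1, -0.8],
       [-1.1, -0.9],
       [-1.1,  0.6],
       [ 0.1, -0.1],
       [-1.7, -1.4],
       [-1.1, -0.3],
       [-0.1, -0.2],
       [-1.1, -0.3],
       [-0.1, -0.2]]))
```

Request:
servo_tool:
  deltas:
    - {"slide": [0.08, -0.4, 0], "spin": 0}
    - {"slide": [0.12, -0.75, 0], "spin": 0}
    - {"slide": [0.16, -0.96, 0], "spin": 0}
    - {"slide": [0.16, -0.96, 0], "spin": 0}
    - {"slide": [0.16, -0.96, 0], "spin": 0}
    - {"slide": [0.16, -0.96, 0], "spin": 0}
    - {"slide": [0.16, -0.96, 0], "spin": 0}
    - {"slide": [0.16, -0.96, 0], "spin": 0}
    - {"slide": [0.16, -0.96, 0], "spin": 0}
    - {"slide": [0.16, -0.96, 0], "spin": 0}

```text
time_s: 58.3
tcp_pos: [0.5028, 0.0793, 0.1673]
ee_rot: [[-0.997, -0.045, -0.055], [-0.043, 0.998, -0.035], [0.056, -0.033, -0.998]]
wrist_force: [0.8, -0.8, -2.1]
gripper_width: 0.314
```

Request:
servo_tool:
  deltas:
    - {"slide": [0.16, -0.96, 0], "spin": 0}
    - {"slide": [0.16, -0.96, 0], "spin": 0}
    - {"slide": [0.16, -0.96, 0], "spin": 0}
    - {"slide": [0.16, -0.96, 0], "spin": 0}
    - {"slide": [0.16, -0.96, 0], "spin": 0}
    - {"slide": [0.16, -0.96, 0], "spin": 0}
    - {"slide": [0.16, -0.96, 0], "spin": 0}
    - {"slide": [0.16, -0.96, 0], "spin": 0}
    - {"slide": [0.16, -0.96, 0], "spin": 0}
    - {"slide": [0.16, -0.96, 0], "spin": 0}

```text
time_s: 59.3
tcp_pos: [0.4544, -0.1776, 0.1652]
ee_rot: [[-0.995, -0.041, -0.086], [-0.038, 0.999, -0.037], [0.087, -0.034, -0.996]]
wrist_force: [1.1, -0.6, -2.2]
gripper_width: 0.314
```

Request:
servo_tool:
  deltas:
    - {"slide": [0, -0.96, 0], "spin": 0}
    - {"slide": [0, -0.96, 0], "spin": 0}
    - {"slide": [0, -0.96, 0], "spin": 0}
    - {"slide": [0, -0.96, 0], "spin": 0}
    - {"slide": [0, -0.96, 0], "spin": 0}
    - {"slide": [0, -0.9, 0], "spin": 0.25}
    - {"slide": [0, -0.8, 0], "spin": 0.25}
    - {"slide": [0, -0.5, 0], "spin": 0.27}
    - {"slide": [0, 0, 0], "spin": 0}

```text
time_s: 60.2
tcp_pos: [0.4434, -0.3608, 0.1577]
ee_rot: [[-0.991, 0.079, -0.112], [0.082, 0.996, -0.026], [0.11, -0.035, -0.993]]
wrist_force: [0.3, 1.6, -1.8]
gripper_width: 0.314
```

Run:
```python
from h import *
S=cap('scene','s31.png');crop(S,220,60,370,180,5,'s31b.png')
W=cap('wrist','w31.png')
s=sense();print(s['tcp_pos'],s['ee_rot'],s['gripper_width'])
```

```text
[ 0.44366472 -0.35943938  0.15799023] [[-0.99077314  0.07657014 -0.1118284 ]
 [ 0.0798934   0.99647621 -0.0255383 ]
 [ 0.10947887 -0.03423702 -0.99339932]] 0.31738401016418044
```

View pics/s31b.png

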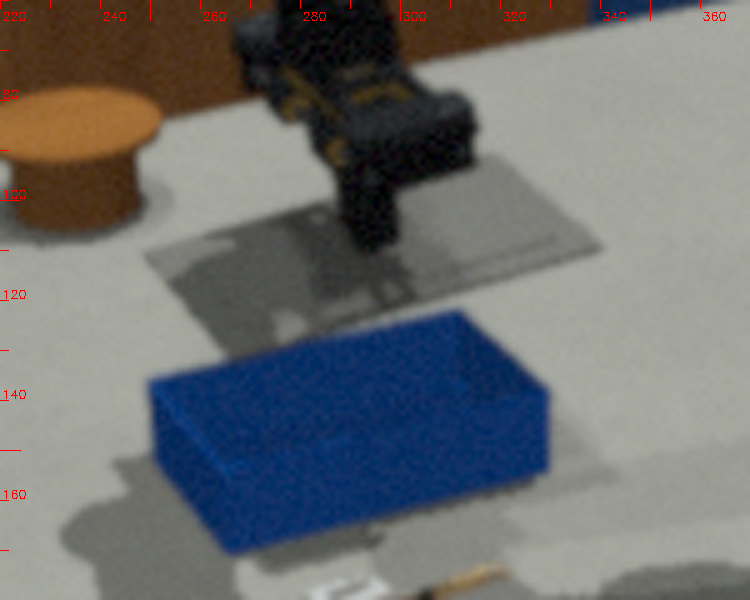

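View pics/w31.png

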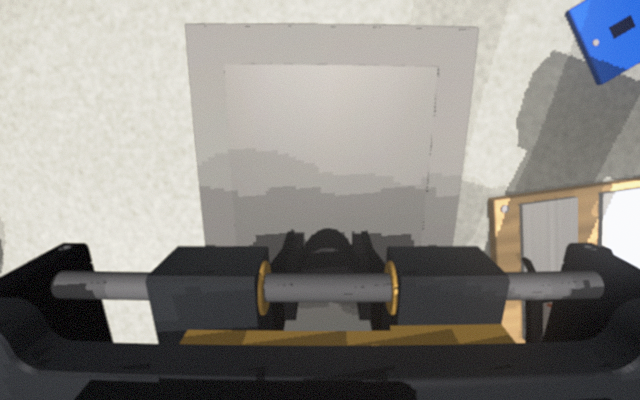

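Run:
```python
from h import *
W=load('wrist');s=sense();R=s['ee_rot'];n=R[:,2]-np.array([-.020,-.0155,0]);n/=np.linalg.norm(n)
P0=s['tcp_pos']+n*.0089
def ip(u,v):
    e,d=ray(W,u,v);return e+d*((P0-e)@n)/(d@n)
a=ip(186,24);b=ip(478,27);print(a,b,np.linalg.norm(a-b))
y=(b-a)/np.linalg.norm(b-a);print('lid yaw',np.degrees(np.arctan2(-y[0],y[1])),'tool yaw',np.degrees(np.arctan2(-R[0,1],R[1,1])))
x=np.cross(y,-n);c=(a+b)/2+.12*x;print('lid centre top',c,'tcp',s['tcp_pos'])
```

```text
[ 0.31920217 -0.42224265  0.1611916 ] [ 0.332673   -0.2757223   0.15846579] 0.14716353569740698
lid yaw -5.252907823849269 tool yaw -4.39402544341329
lid centre top [ 0.44492225 -0.36012425  0.14894251] tcp [ 0.44366472 -0.35943938  0.15799023]
```

Request:
servo_tool:
  deltas:
    - {"slide": [-0.3, 0, 0.6], "spin": -0.1}
    - {"slide": [-0.3, 0.02, 0.8], "spin": 0}
    - {"slide": [-0.28, 0.02, 0.6], "spin": 0}
    - {"slide": [0, 0, 0.2], "spin": 0}
    - {"slide": [0, 0, 0], "spin": 0}

```text
time_s: 60.8
tcp_pos: [0.4599, -0.3572, 0.1003]
ee_rot: [[-0.992, 0.056, -0.111], [0.059, 0.998, -0.026], [0.109, -0.032, -0.994]]
wrist_force: [0.4, 0.5, -1.2]
gripper_width: 0.315
```

Run:
```python
from h import *
S=cap('scene','s32.png');crop(S,220,80,370,180,5,'s32b.png')
W=cap('wrist','w32.png')
s=sense();print(s['tcp_pos'],s['ee_rot'],s['wrist_force'])
```

```text
[ 0.46052954 -0.35771693  0.10128398] [[-0.99249946  0.05604034 -0.10864764]
 [ 0.05926623  0.99788533 -0.0266906 ]
 [ 0.10692214 -0.03292954 -0.99372194]] [ 0.57905377  0.66065199 -1.4169275 ]
```

View pics/s32b.png

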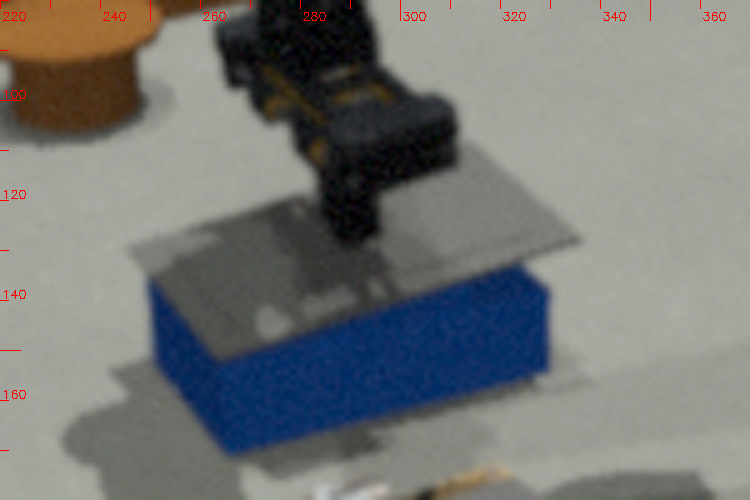

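View pics/w32.png

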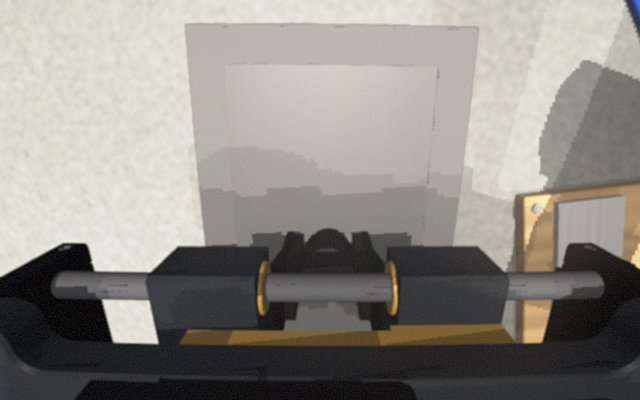

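Request:
servo_tool:
  deltas:
    - {"slide": [0, -0.1, 0.3], "spin": 0.04}
    - {"slide": [0, -0.06, 0.2], "spin": 0}
    - {"slide": [0, 0, 0], "spin": 0}

```text
time_s: 61.2
tcp_pos: [0.4596, -0.3626, 0.0904]
ee_rot: [[-0.993, 0.062, -0.105], [0.065, 0.997, -0.028], [0.103, -0.035, -0.994]]
wrist_force: [-0.2, 0.2, -2.0]
gripper_width: 0.31
```

Request:
servo_tool:
  deltas:
    - {"slide": [0.02, 0, 0.12], "spin": 0}
    - {"slide": [0, 0, 0.1], "spin": 0}

```text
time_s: 61.4
tcp_pos: [0.4586, -0.3632, 0.0852]
ee_rot: [[-0.993, 0.062, -0.104], [0.065, 0.997, -0.029], [0.102, -0.036, -0.994]]
wrist_force: [-0.0, -0.4, -1.7]
gripper_width: 0.314
```

Request:
servo_tool:
  deltas:
    - {"slide": [-0.01, 0.01, 0.1], "spin": 0}
    - {"slide": [-0.01, 0, 0.1], "spin": 0}

```text
time_s: 61.6
tcp_pos: [0.4586, -0.3635, 0.0803]
ee_rot: [[-0.993, 0.062, -0.103], [0.065, 0.997, -0.03], [0.101, -0.036, -0.994]]
wrist_force: [-1.1, -0.4, 0.4]
gripper_width: 0.319
```

Request:
servo_tool:
  deltas:
    - {"slide": [-0.01, 0.01, 0.1], "spin": 0}
    - {"slide": [-0.01, 0, 0.1], "spin": 0}

```text
time_s: 61.8
tcp_pos: [0.4585, -0.3638, 0.0757]
ee_rot: [[-0.993, 0.062, -0.103], [0.065, 0.997, -0.03], [0.101, -0.037, -0.994]]
wrist_force: [-0.4, -1.1, 0.9]
gripper_width: 0.315
```

Request:
servo_tool:
  deltas:
    - {"slide": [-0.01, 0, 0.08], "spin": 0}

```text
time_s: 61.9
tcp_pos: [0.4584, -0.3642, 0.0744]
ee_rot: [[-0.993, 0.062, -0.103], [0.065, 0.997, -0.031], [0.101, -0.037, -0.994]]
wrist_force: [-2.5, 0.5, 8.4]
gripper_width: 0.309
```

Run:
```python
from h import *
S=cap('scene');crop(S,230,90,350,180,6,'s33.png')
W=cap('wrist','w33.png')
D=cap('side','d33.png');crop(D,240,300,440,400,4,'d33b.png')
s=sense();print(s['tcp_pos'],s['ee_rot'],s['wrist_force'])
```

```text
[ 0.45846501 -0.36411964  0.07460903] [[-0.99272303  0.06182942 -0.10333493]
 [ 0.06531973  0.99739085 -0.03073793]
 [ 0.1011648  -0.03726406 -0.99417155]] [-2.32755979  0.19615419  5.4470889 ]
```

View pics/s33.png

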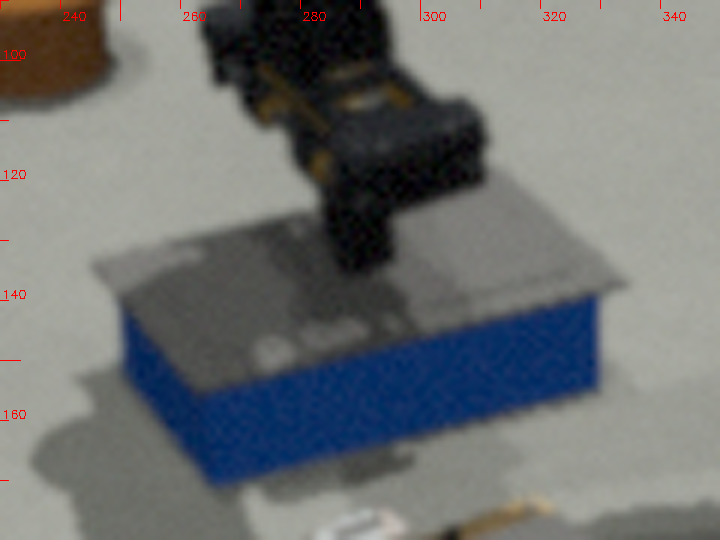

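View pics/w33.png

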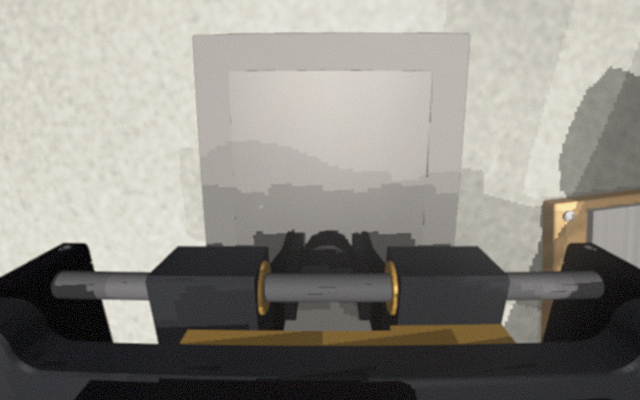

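View pics/d33b.png

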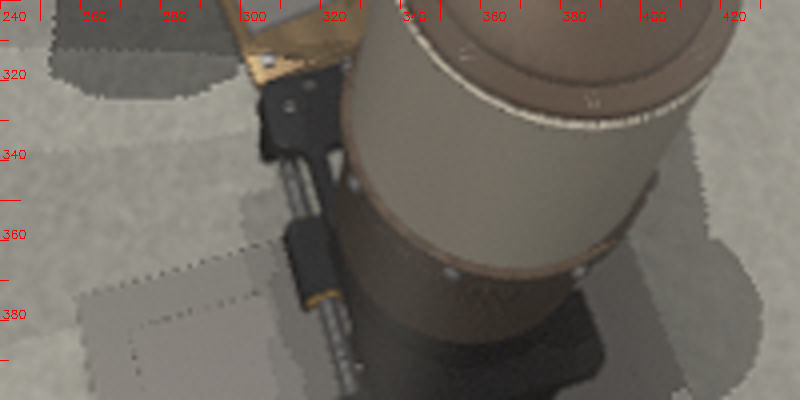

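Run:
```python
from fit import *
S=load('scene');D=load('side');W=load('wrist')
o=rectobs(S,[(245.3,133.8,1,-1),(264.2,155.2,1,1),(335,137.2,-1,1)],.12,.075,.065)
print('lid scene',fit(o,[.46,-.36,-.08]),'(bin scene .462,-.357,-4.3)')
p=at(D,259.5,374,.065);q=at(D,267.5,377.5,.06);a=np.radians(-4.5);R=np.array([[np.cos(a),-np.sin(a)],[np.sin(a),np.cos(a)]])
print('side corner offset in bin frame (want -10,+10):',R.T@(p-q)[:2]*1000)
a=at(W,193,34,.065);b=at(W,470,34,.065);y=(b-a)/np.linalg.norm(b-a);x=np.array([y[1],-y[0],0]);print('wrist lid centre',(a+b)/2+.12*x,np.degrees(np.arctan2(-y[0],y[1])),np.linalg.norm(a-b))
```

```text
lid scene (np.float64(0.4600567193326014), np.float64(-0.35788843526072894), np.float64(-3.180991018616143), array([[-0.2,  0.1],
       [-0.5,  0.1],
       [ 0.9, -0.5]])) (bin scene .462,-.357,-4.3)
side corner offset in bin frame (want -10,+10): [-12.04180355   7.92141013]
wrist lid centre [ 0.46140985 -0.36507665  0.065     ] -4.137152537702736 0.14889246613167834
```

Lid pose agrees with the bin within about 2 mm and 1° in all three cameras, so I'll release and rise along the tool axis.

Request:
servo_tool:
  deltas:
    - {"slide": [0, 0, 0], "spin": 0}
    - {"slide": [0, 0, 0], "spin": 0}
    - {"slide": [0, 0, 0], "spin": 0}
    - {"slide": [0, 0, 0], "spin": 0}
    - {"slide": [0, 0, 0], "spin": 0}
    - {"slide": [0, 0, 0], "spin": 0}
    - {"slide": [0, 0, 0], "spin": 0}
    - {"slide": [0, 0, 0], "spin": 0}
  gripper: 0

```text
time_s: 62.85
tcp_pos: [0.4597, -0.3639, 0.074]
ee_rot: [[-0.993, 0.061, -0.102], [0.065, 0.997, -0.031], [0.099, -0.037, -0.994]]
wrist_force: [0.7, -0.4, -0.5]
gripper_width: 0.949
```

Request:
servo_tool:
  deltas:
    - {"slide": [-0.03, 0, -0.3], "spin": 0}
    - {"slide": [0, 0, -0.6], "spin": 0}
    - {"slide": [0, 0, -0.9], "spin": 0}
    - {"slide": [0, 0, -0.9], "spin": 0}
    - {"slide": [0, 0, -0.9], "spin": 0}
    - {"slide": [0, 0, -0.9], "spin": 0}
    - {"slide": [0, 0, -0.9], "spin": 0}
    - {"slide": [0, 0, 0], "spin": 0}

```text
time_s: 63.65
tcp_pos: [0.4751, -0.36, 0.2169]
ee_rot: [[-0.993, 0.061, -0.101], [0.064, 0.997, -0.032], [0.099, -0.039, -0.994]]
wrist_force: [0.8, -1.3, 0.5]
gripper_width: 1.002
```

Run:
```python
from h import *
S=cap('scene','s34.png');crop(S,230,90,350,180,6,'s34b.png');crop(S,220,160,420,280,4,'s34c.png')
W=cap('wrist','w34.png')
D=cap('side','d34.png')
s=sense();print(s['time_s'],s['tcp_pos'],s['wrist_force'],s['gripper_width'])
```

```text
63.8 [ 0.47265192 -0.35860149  0.2121246 ] [ 0.48616525  0.72160152 -0.25381453] 1.0005135304165722
```

View pics/s34b.png

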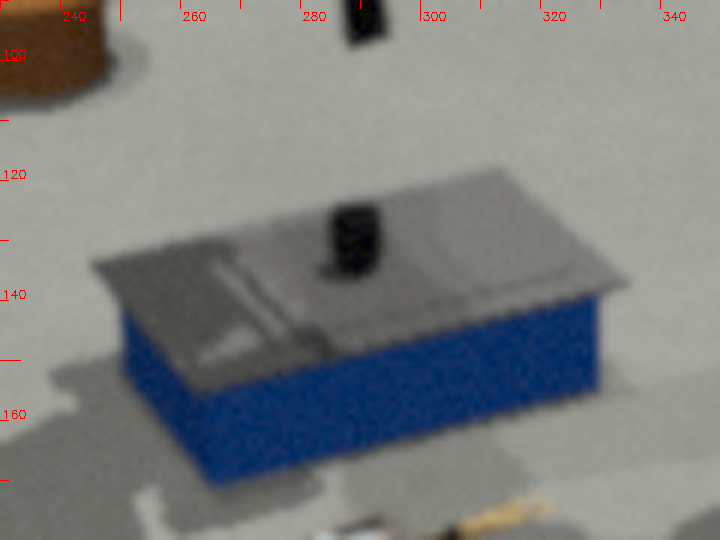

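View pics/w34.png

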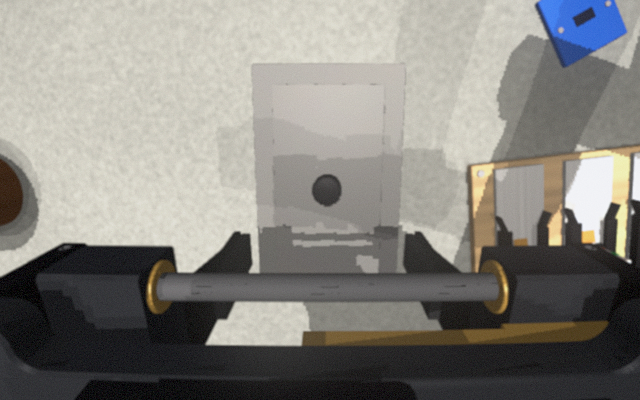

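View pics/s34c.png

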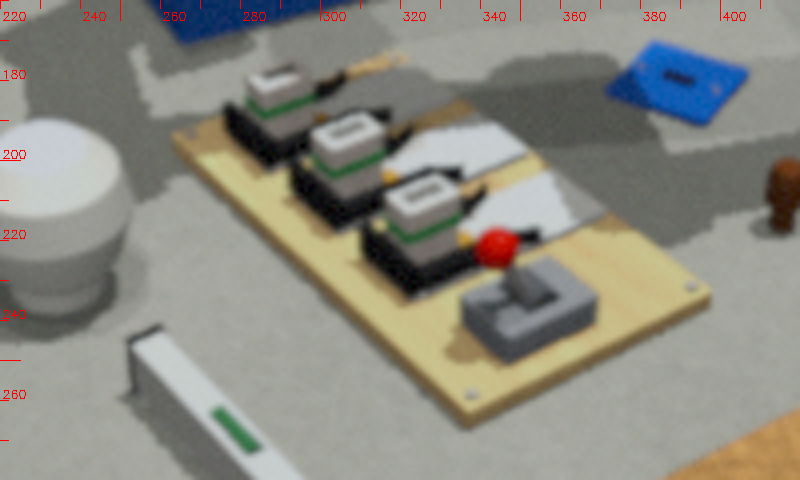

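View pics/d34.png

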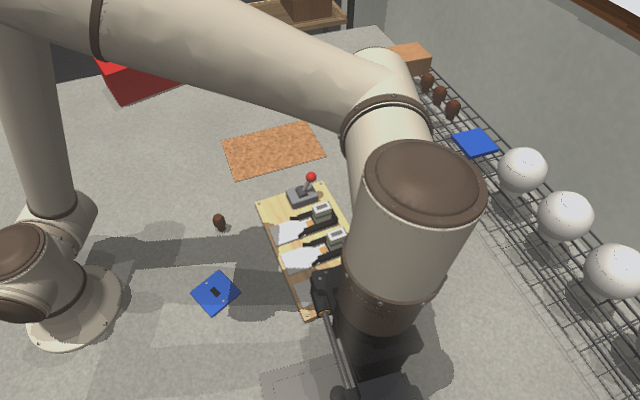

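The lid covers the bin flat and square, and all three packs are seated. The toggle is over to +x, and the globe and level have not moved. The arm is clear, so I'm handing in.

```bash
python3 -c "
from station import r
print(r.finish_job())"
```

```text
the job is handed in; nothing more can be done
None
```

The job is handed in at about 64 s of the 210 s allowed. All the steps were done in the order asked; no verdict came back.

- **Lid on mat:** I laid it flat in the middle of the cork mat and let it go. Soon afterwards it was knocked about 2 cm off centre while the arm was away. It stayed flat on the mat, so I did not re-centre it and just measured it again before fetching it.
- **Packs:** Three packs were present, one now in each shoe. Each was pushed against its end stop, and the brass catch was visible, up behind the foot. Each catch also held when I tugged the pack back.
- **Toggle:** I threw it only after all the packs were in. Force rose to 23 N at its end stop, and the tip moved from x≈0.524 to 0.575 m, which is full travel.
- **Lid back on the bin:** It lies flat and covers the bin. The scene camera put it about 2 mm and 1° from the bin, and the side camera also agreed within about 2 mm. The wrist camera's bin fit was poor, so its check was against my averaged bin pose: about 3 mm and 0.3° off.
- **Globe and level:** I did not touch them, and in the pictures they stand where they were.

One thing went rougher than planned. While levelling a drifting tool tilt, I pressed the shut fingers on the bare bench and the wrist force briefly read 93.6 N, below the 120 N limit. The tool also tilted under load, up to about 6° with the lid. I let the lid settle flat on contact both times.

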